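# Change out the spent filter cartridges

## Robot

A 6-joint arm with a two-finger parallel gripper is mounted at the origin on a cart in front of the work surface, level with it; the furniture and walls round the work are solid. World frame = base frame: x ahead of the robot, y to its left, z up, the work surface at z = 0. Lengths are in m, angles in rad, forces in N, time in s.
With the tool pointing down it reaches from about 0.425 to 0.95 m from the base axis. Payload 3.5 kg.
Tool frame: the origin (TCP) lies on the centre line of the jaws, within the pads' length; the fingertips stand ahead of it and the grasp point (between the pads) lies 11 mm behind it (tips_ahead is the z of the fingertips in the tool frame, in m); z points along the fingers, y is the direction in which the jaws open and shut (so a half turn about z gives the same grasp; the last joint's range is limited). The gripper opens to 85 mm and grips with 20 to 120 N. Pads are 22 mm wide; open, the fingers measure 114 mm over their backs; the gripper's body (76 mm by 85 mm) begins 54 mm behind the grasp point. The pads swing forward as they close: fully open they stand 13 mm farther back than shut.
Start: joints at [1.132, 0.286, 1.577, -0, 1.279, -0.15], TCP at [0.192, 0.647, 0.239] pointing down, gripper open.
Joint ranges: [-2.77, 2.77], [-0.9, 2.22], [0.21, 2.48], [-1.53, 4.67], [0.24, 2.81], [-2.84, 2.84]. Speed limits (rad/s): [2.79, 2.79, 3.14, 3.14, 3.14, 3.14].

## Interface

Orientations are given as a unit quaternion [x, y, z, w].
In Python, from plant import * gives the robot as it stands. The module is installed in compiled form; this text tells all that it offers.
- The arm moves only by the tool move_arm, never from a script. Its arguments are lists of equal length, an entry for each row: "linear": the shift along the world's x, y, z in m, a list of three; "twist": the turn, a rotation vector about the world's x, y, z in degrees, a list of three. A call has 1 to 20 rows; each row shifts and turns the pose as measured when the row begins; what a row does not reach is not made up. A row lasts 1/12 s, in which the tool goes at most 41.7 mm and 7.16 degrees, less where a joint would pass 70% of its speed; a pose out of reach is approached as far as the arm can. A call is refused whole if a number of a shift passes 0.0417 or a number of a turn 7.16, either way. A call with a gripper value outside its range is refused whole. "grip" is the opening, from 0 (shut) to 1 (fully open), set as the call begins (left out, the last holds). The fingers move at their own pace and stop on an object; "force" is the grip in N (left out, the last holds). Time passes only in rows, so rows that do not move let the fingers close. It gives the time, the measured TCP pose, the force and the opening at its end, in the units of the state.
- get_state(): the state, without advancing time (a new reading comes with each control period).
- read_camera(name): name is "side" or "top"; returns a dict with "img" (420x560x3 uint8, blue, green, red), "depth" (420x560 float32, m along the optical axis (not along the pixel's ray), 0 where there is no reading), "fx", "fy", "cx", "cy" (pixels), "rvec" (rotation vector, rad) and "tvec" (3), from world to camera coordinates, as OpenCV has them. Camera axes: x right, y down, z forward; pixel columns grow to the right and rows downward; lengths in m; the calibration is good to about 2 mm. A picture is of the moment at which its call begins.
- sign_off(): hands the job in, once; it reports no verdict.
The state is a dict: "time": time; "qpos": joint angles; "dq": joint speeds; "joint_efforts": joint torques, N m; "eef_pos": TCP position; "tcp_rot": TCP orientation; "contact_force": force on the tool from outside, world axes, zero at the start; "wrist_torque": the same for the moment, N m; "opening": opening from 0.0 (shut) to 1.0 (fully open).
Only numpy, scipy, OpenCV 4.12 (cv2) and the standard library are available. Lean on these libraries where they do the work, as an engineer would, in place of code of your own. Each camera call takes 0.05 s, during which the arm holds its last target.

## Task

Take the spent filter cartridges out of the grey filter manifold and put them in the black drain tray. They sit below the top of the manifold on push-to-release latches: set the push rod, which lies on the bench, in the angled rest so that you can take it again by its handle end, and with its rubber foot (never with the gripper's fingers) push each cartridge down until its latch lets go and it springs up. When you finish, the rod must lie back in the angled rest and every cartridge must be inside the tray; leave the other things on the bench where they are.

Things in the scene. Friction and masses are not known exactly. Their poses are not given: they have to be found in the camera images.
- manifold: Filter manifold: grey block 90 (x) x 290 (y) x 110 mm (z) with a thin base flange 120 x 306 mm and a brass hose tail at each end (to y = +-161 mm, 60 mm up), fixed to the bench. Four vertical round bores of 48 mm diameter in a row along its y axis, 75 mm apart, at y = +112, +37, -37, -112 mm. Origin: centre of its underside; z up.
- push_rod: Push rod, 200 mm, 0.12 kg. Axis along its x, 11 mm above the origin (which is at mid-length). From -x to +x: black rubber foot 22 mm dia, x = -100 to -84 mm; steel shaft 14 mm dia, to +40; square wooden handle 22 x 22 mm, +40 to +100. Starts lying level on the bench, a flat of the handle down. Centre of mass near x = 0.
- rod_foot (a point): Centre of the flat end face of the rod's rubber foot.
- rod_end (a point): Centre of the end face of the rod's handle.
- angle_rest: Fixed rest: base 190 x 70 x 8 mm; two aluminium 90 degree V saddles, mouths 40 mm wide, open upward, on a line rising at 45 degrees toward its +x (in its x-z plane). The rod lies in them foot down on a stop plate, handle up. From the foot face along the rod: low V 1-22 mm, high V 106-122 mm; free to grip 27-101 mm and the handle, 140-200 mm. Origin: underside, below mid-length.
- rest_foot (a point): Where the centre of the rod's foot face comes when the rod lies home in the rest (rest frame -70, 0, 36 mm). Its axes are those of the rest.
- rest_end (a point): Where the centre of the rod's handle end comes when the rod lies home in the rest: 200 mm from rest_foot, up the 45 degree line (a point in the air while the rest is empty).
- drain_tray: Black tray, loose, 262 (x) x 357 (y) x 50 mm (z), rims 50 mm high, inside floor about 220 x 310 mm. Its floor is lowest (8 to 10 mm up) and nearly flat in the half toward its +y and slopes gently up to about 21 mm toward its -y. Origin: centre of the underside. It may get pushed.
- cartridge_1: Spent filter cartridge in the manifold's bore 1 (at the +y end) (may be absent): white ribbed cylinder with a grey band, 44 mm diameter, 80 mm tall, 0.08 to 0.15 kg. Origin: centre of its underside; z along its axis. Latched, its top is 12 mm below the manifold's top; sprung up, its top stands 33 mm above it.
- cartridge_1_mid (a point): Middle of cartridge 1, on its axis, 40 mm from the underside.
- seat_1 (a point): Where the underside centre of cartridge 1 is while latched: on the upright axis of bore 1 (at the +y end), 18 mm above the bench and 92 mm below the bore's mouth.
- ejector_1 (a joint): Height of the spring plate under cartridge 1 (m): 0 latched, negative when pressed; once it has been pressed to -0.006 the latch lets go (stop at -0.009) and the plate rises to +0.045 as the pressure is taken off, and stays up. Pressing takes about 4 to 7 N; the spring lifts with 5 N at 0 and 3 N at the top.
- cartridge_2: Spent filter cartridge in the manifold's bore 2 (second from +y) (may be absent): white ribbed cylinder with a grey band, 44 mm diameter, 80 mm tall, 0.08 to 0.15 kg. Origin: centre of its underside; z along its axis. Latched, its top is 12 mm below the manifold's top; sprung up, its top stands 33 mm above it.
- cartridge_2_mid (a point): Middle of cartridge 2, on its axis, 40 mm from the underside.
- seat_2 (a point): Where the underside centre of cartridge 2 is while latched: on the upright axis of bore 2 (second from +y), 18 mm above the bench and 92 mm below the bore's mouth.
- ejector_2 (a joint): Height of the spring plate under cartridge 2 (m): 0 latched, negative when pressed; once it has been pressed to -0.006 the latch lets go (stop at -0.009) and the plate rises to +0.045 as the pressure is taken off, and stays up. Pressing takes about 4 to 7 N; the spring lifts with 5 N at 0 and 3 N at the top.
- cartridge_3: Spent filter cartridge in the manifold's bore 3 (third from +y) (may be absent): white ribbed cylinder with a grey band, 44 mm diameter, 80 mm tall, 0.08 to 0.15 kg. Origin: centre of its underside; z along its axis. Latched, its top is 12 mm below the manifold's top; sprung up, its top stands 33 mm above it.
- cartridge_3_mid (a point): Middle of cartridge 3, on its axis, 40 mm from the underside.
- seat_3 (a point): Where the underside centre of cartridge 3 is while latched: on the upright axis of bore 3 (third from +y), 18 mm above the bench and 92 mm below the bore's mouth.
- ejector_3 (a joint): Height of the spring plate under cartridge 3 (m): 0 latched, negative when pressed; once it has been pressed to -0.006 the latch lets go (stop at -0.009) and the plate rises to +0.045 as the pressure is taken off, and stays up. Pressing takes about 4 to 7 N; the spring lifts with 5 N at 0 and 3 N at the top.
- cartridge_4: Spent filter cartridge in the manifold's bore 4 (at the -y end) (may be absent): white ribbed cylinder with a grey band, 44 mm diameter, 80 mm tall, 0.08 to 0.15 kg. Origin: centre of its underside; z along its axis. Latched, its top is 12 mm below the manifold's top; sprung up, its top stands 33 mm above it.
- cartridge_4_mid (a point): Middle of cartridge 4, on its axis, 40 mm from the underside.
- seat_4 (a point): Where the underside centre of cartridge 4 is while latched: on the upright axis of bore 4 (at the -y end), 18 mm above the bench and 92 mm below the bore's mouth.
- ejector_4 (a joint): Height of the spring plate under cartridge 4 (m): 0 latched, negative when pressed; once it has been pressed to -0.006 the latch lets go (stop at -0.009) and the plate rises to +0.045 as the pressure is taken off, and stays up. Pressing takes about 4 to 7 N; the spring lifts with 5 N at 0 and 3 N at the top.
Not all that is in view belongs to the job. What is shaped like the cartridge_4 but blue is not meant.

How it is judged:
By the outcome, as a careful person would: the job done as asked, in the order asked, and still so for the second after the job is handed in, with the robot touching nothing.
Of cartridge_1, cartridge_2, cartridge_3, cartridge_4 only 3 to 4 are there at a start; the rules pass over those that are not, and their reading is None.
At some moment in a run one of drain_tray may be knocked a few centimetres aside while the robot is not near it.
It also fails if it takes over 210 s, if anything falls off the work surface, if the arm or the gripper's body presses on something with over 40 N, if the wrist force passes 120 N, or if a joint passes its speed limit or range.

## Working session

There is one attempt and no reset: what is moved stays moved. The work goes in short steps, Python scripts to look and compute and a tool call to move; the robot and the scene stay as the last step left them, time stands still between calls to the robot, and variables do not carry over. Pictures are saved under pics/ and viewed, and the job is handed in when it is done.

Besides the shell and the picture viewer there is one more tool, called as name(argument=value, ...), one argument or row to a line, values as JSON. move_arm: Moves the arm, as the interface text tells. Its arguments: {"type":"object","properties":{"linear":{"type":"array","items":{"type":"array","items":{"type":"number"}}},"twist":{"type":"array","items":{"type":"array","items":{"type":"number"}}},"grip":{"type":"number"},"force":{"type":"number"}},"required":["linear","twist"]}

```bash
mkdir -p pics; ls; python3 - <<'E'
from plant import *
import cv2
s=get_state();print(s)
for n in("side","top"):
    c=read_camera(n);cv2.imwrite(f"pics/{n}0.png",c["img"]);print(n,c["fx"],c["fy"],c["cx"],c["cy"],c["rvec"],c["tvec"],(c["depth"]>0).mean())
E
```

```text
pics
{'time': 0.0, 'qpos': array([ 1.13198853e+00,  2.87169152e-01,  1.57819603e+00,  2.47862796e-05,
        1.27859452e+00, -1.49990092e-01]), 'dq': array([ 2.84817748e-04, -5.42285595e-04,  6.84189935e-04,  2.90767656e-05,
        8.11526400e-04,  6.10807276e-04]), 'joint_efforts': array([-8.47555511e-04, -4.05989707e+01, -2.92617559e+01, -2.23773991e-04,
        6.05007517e-03, -7.31332136e-06]), 'eef_pos': array([0.19193575, 0.64646455, 0.23793453]), 'tcp_rot': array([ 1.43910907e-01,  9.89589940e-01, -1.12916083e-03, -3.54769557e-04]), 'contact_force': array([0.12364655, 0.02330877, 0.35383776]), 'wrist_torque': array([ 0.00812133, -0.0484223 ,  0.02628702]), 'opening': 0.9963585129275508}
side 472.99753653091085 472.99753653091085 265.6476782959008 209.82023138502865 [ 2.04154782 -0.4349009   0.25911803] [-0.53227091  0.21519992  1.33162675] 0.9694897959183674
top 399.27010668711983 399.27010668711983 270.89680057551493 205.11045105012394 [ 2.1995718  -2.16917801  0.07397814] [-0.02333738  0.5999365   1.31631961] 0.9959821428571428
```

View pics/side0.png

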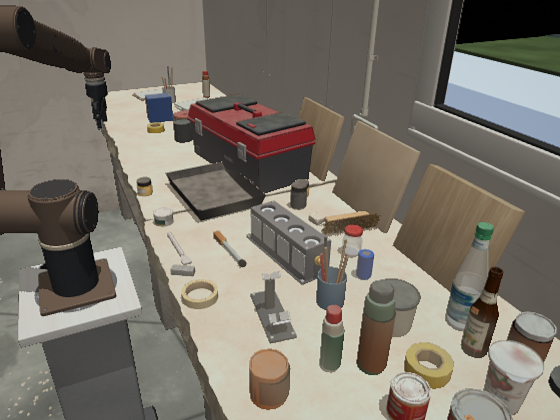

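View pics/top0.png

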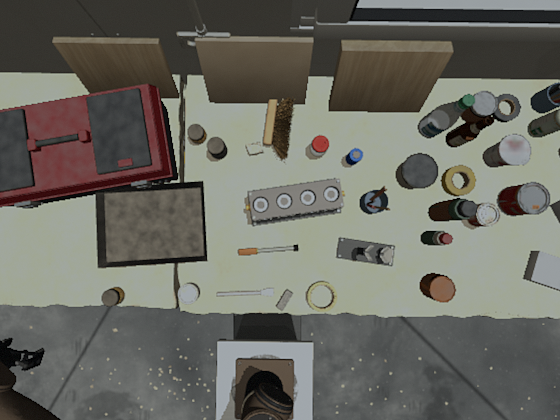

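```bash
cat > h.py <<'E'
from plant import *
import cv2, numpy as np
def cam(n):
    c=read_camera(n);c["R"]=cv2.Rodrigues(np.array(c["rvec"]))[0];c["t"]=np.array(c["tvec"]).reshape(3);c["C"]=-c["R"].T@c["t"];c["n"]=n;return c
def plane(c,u,v,z):
    d=c["R"].T@np.array([(u-c["cx"])/c["fx"],(v-c["cy"])/c["fy"],1.]);return c["C"]+d*(z-c["C"][2])/d[2]
def proj(c,P):
    p=c["R"]@np.asarray(P,float)+c["t"];return np.array([c["fx"]*p[0]/p[2]+c["cx"],c["fy"]*p[1]/p[2]+c["cy"]])
def cloud(c):
    D=c["depth"];v,u=np.indices(D.shape);P=np.stack([(u-c["cx"])/c["fx"]*D,(v-c["cy"])/c["fy"]*D,D],-1)
    P=(P-c["t"])@c["R"];P[D==0]=np.nan;return P
def ray2(c1,p1,c2,p2):
    A=[];b=[]
    for c,p in((c1,p1),(c2,p2)):
        d=c["R"].T@np.array([(p[0]-c["cx"])/c["fx"],(p[1]-c["cy"])/c["fy"],1.]);d/=np.linalg.norm(d)
        M=np.eye(3)-np.outer(d,d);A.append(M);b.append(M@c["C"])
    x=np.linalg.lstsq(np.vstack(A),np.hstack(b),rcond=None)[0];return x
def crop(c,x0,y0,x1,y1,k,f):
    im=cv2.resize(c["img"][y0:y1,x0:x1],None,fx=k,fy=k,interpolation=cv2.INTER_CUBIC);cv2.imwrite("pics/"+f,im)
E
python3 - <<'E'
from h import *
t=cam("top");s=cam("side")
crop(t,230,170,410,310,4,"t1.png");crop(s,150,190,340,350,4,"s1.png")
print(t["C"],s["C"])
for u,v in((240,252),(298,247),(340,238),(394,265),(97,187),(205,265)):print(u,v,plane(t,u,v,0.0))
E
```

```text
[ 0.50636459 -0.01903328  1.35513777] [ 0.05079238 -1.18448032  0.83503272]
240 252 [0.4416092  0.08712664 0.        ]
298 247 [ 0.46115293 -0.10842721  0.        ]
340 238 [ 0.4934344  -0.25014317  0.        ]
394 265 [ 0.40542344 -0.4319269   0.        ]
97 187 [0.65548083 0.57998881 0.        ]
205 265 [0.39642377 0.20416941 0.        ]
```

View pics/t1.png

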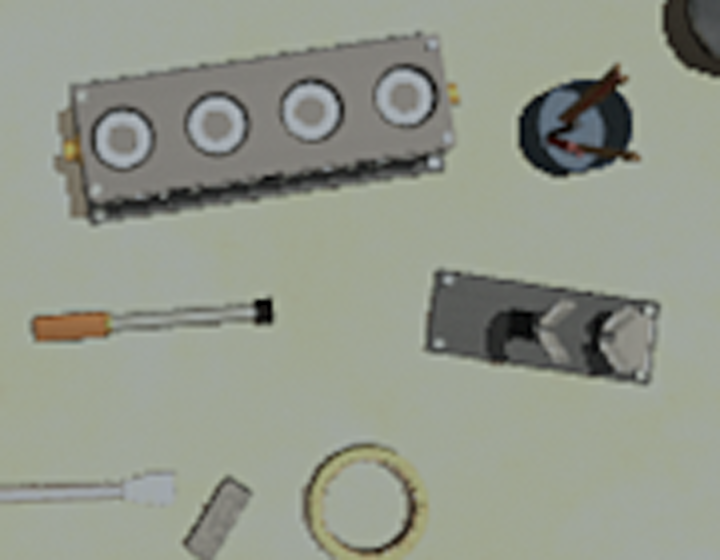

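View pics/s1.png

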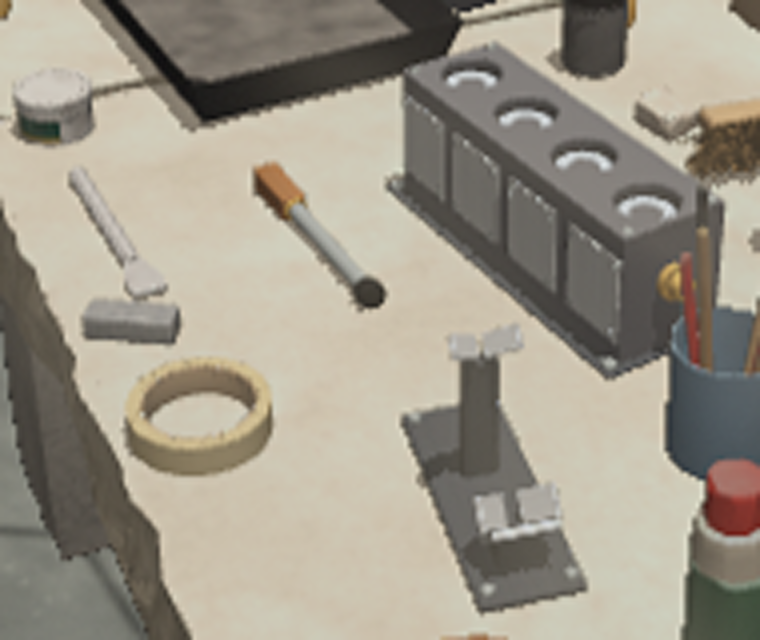

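```bash
python3 - <<'E'
from h import *
t=cam("top");s=cam("side")
for c in(t,s):
    P=cloud(c);np.set_printoptions(precision=4,suppress=True)
    x,y,z=P[...,0],P[...,1],P[...,2]
    bench=(abs(z)<.01)&(x>.4)&(x<.6)&(y<.3)&(y>-.5);print(c["n"],"bench z",np.nanmedian(z[bench]),np.nanstd(z[bench]))
    # manifold top
    m=(z>.09)&(z<.13)&(x>.45)&(x<.7)&(y>-.25)&(y<.15)
    q=P[m];zt=np.median(q[:,2]);q=q[abs(q[:,2]-zt)<.006];r=cv2.minAreaRect(q[:,:2].astype(np.float32));print("manifold",zt,r,len(q))
    # cartridges tops
    hsv=cv2.cvtColor(c["img"],cv2.COLOR_BGR2HSV)
    # tray
    m=(x>.35)&(x<.72)&(y>.19)&(y<.65)&(z<.07)&(z>.035)
    q=P[m];print("tray rim",np.median(q[:,2]),cv2.minAreaRect(q[:,:2].astype(np.float32)),len(q))
    # rest
    m=(x>.36)&(x<.5)&(y>-.46)&(y<-.22)&(z>.015)
    q=P[m];print("rest high",len(q),q[:,2].max(), np.median(q[q[:,2]>.09],0),np.median(q[(q[:,2]<.06)],0))
    # rod
    m=(hsv[...,0]>3)&(hsv[...,0]<18)&(hsv[...,1]>140)&(x>.4)&(x<.5)&(y>-.15)&(y<.15)
    print("handle",m.sum(),np.median(z[m]),cv2.minAreaRect(P[m][:,:2].astype(np.float32)))
    m=(z>.008)&(x>.38)&(x<.5)&(y>-.15)&(y<.12)
    q=P[m]; print("rod",len(q),np.percentile(q[:,2],[10,50,90]),cv2.minAreaRect(q[:,:2].astype(np.float32)))
E
```

```text
top bench z 0.0009161756685768884 0.0035774678862475805
manifold 0.10899928144021162 ((0.6138290166854858, -0.0918007344007492), (0.09037086367607117, 0.29032519459724426), 9.28958511352539) 1909
tray rim 0.04378265301122909 ((0.551576554775238, 0.4218640625476837), (0.311859667301178, 0.44082924723625183), 4.539287090301514) 1015
rest high 319 0.13126389255645043 [ 0.4518 -0.3128  0.1175] [ 0.443  -0.3904  0.0418]
handle 82 0.021833187673481472 ((0.4453713893890381, 0.06094758212566376), (0.018360726535320282, 0.05630222707986832), 4.928502559661865)
rod 325 [0.0133 0.0192 0.0242] ((0.45197543501853943, -0.020480290055274963), (0.24176719784736633, 0.06967340409755707), 85.89910888671875)
side bench z 0.0016571439192784468 0.0027407058154296764
manifold 0.1094600480664287 ((0.6148476004600525, -0.0917898416519165), (0.09603417664766312, 0.2996602952480316), 8.811022758483887) 1339
tray rim 0.04654105231324127 ((0.5523661375045776, 0.4202451705932617), (0.3130356967449188, 0.44536104798316956), 5.172819137573242) 1089
rest high 667 0.13051748149042738 [ 0.4558 -0.3163  0.1159] [ 0.4487 -0.3874  0.0413]
handle 17 0.022628195668033257 ((0.44410061836242676, 0.05755633860826492), (0.017711540684103966, 0.05209770053625107), 5.609450817108154)
rod 262 [0.0119 0.0188 0.0239] ((0.45210695266723633, -0.008801586925983429), (0.02236170694231987, 0.2055395096540451), 5.541344165802002)
```

```bash
python3 - <<'E'
import plant;print([k for k in dir(plant) if k[0]!='_']); print(getattr(plant,'tips_ahead',None))
from h import *
np.set_printoptions(precision=4,suppress=True)
t=cam("top");s=cam("side")
for c in(t,s):
    P=cloud(c);x,y,z=P[...,0],P[...,1],P[...,2]
    m=(z>.009)&(z<.035)&(x>.42)&(x<.475)&(y>-.13)&(y<.12)
    q=P[m];vx,vy,x0,y0=cv2.fitLine(q[:,:2].astype(np.float32),cv2.DIST_HUBER,0,.01,.01).ravel()
    d=np.array([vx,vy]);d*=np.sign(d[1]);a=(q[:,:2]-[x0,y0])@d;print(c["n"],"rod",np.degrees(np.arctan2(d[1],d[0])),[x0,y0]+d*a.min(),[x0,y0]+d*a.max(),a.max()-a.min(), [x0,y0]+d*(a.max()+a.min())/2)
    hsv=cv2.cvtColor(c["img"],cv2.COLOR_BGR2HSV)
    # rest base by depth
    bg=(hsv[...,2]<150)&(hsv[...,1]<60)&(x>.36)&(x<.53)&(y>-.47)&(y<-.2)&(z<.03)
    n,l,st,ce=cv2.connectedComponentsWithStats(bg.astype(np.uint8));i=1+st[1:,4].argmax()
    cs=cv2.findContours((l==i).astype(np.uint8),0,2)[0];k=max(cs,key=cv2.contourArea).reshape(-1,2)
    W=np.array([plane(c,u,v,.008)[:2] for u,v in k],np.float32);print("rest",cv2.minAreaRect(W),st[i],cv2.boxPoints(cv2.minAreaRect(W)))
    # cartridge: points at z ~.098 inside manifold
    M=np.array([.614,-.0918]);Y=np.array([-np.sin(np.radians(9.1)),np.cos(np.radians(9.1))])
    for o in(.112,.037,-.037,-.112):
        b=M+Y*o
        r=np.hypot(x-b[0],y-b[1])<.03
        w=r&(hsv[...,2]>(165 if c is t else 190))
        print(b,w.sum(),P[w].mean(0) if w.any() else 0,np.nanmedian(z[np.hypot(x-b[0],y-b[1])<.015]))
E
```

```text
['Unreachable', 'get_state', 'read_camera', 'sign_off', 'tips_ahead']
0.008
top rod 95.32666 [ 0.46  -0.105] [0.4416 0.0925] 0.19836735196852207 [ 0.4508 -0.0063]
rest ((0.44968152046203613, -0.33222150802612305), (0.1945713311433792, 0.07484276592731476), 82.19373321533203) [336 237  59  30 965] [[ 0.3994 -0.4235]
 [ 0.4735 -0.4337]
 [ 0.5    -0.2409]
 [ 0.4258 -0.2308]]
[0.5963 0.0188] 64 [0.5967 0.0182 0.0982] 0.09870766609616877
[ 0.6081 -0.0553] 60 [ 0.6096 -0.0554  0.0987] 0.09830242406724116
[ 0.6199 -0.1283] 62 [ 0.6215 -0.1303  0.0981] 0.09828573312655942
[ 0.6317 -0.2024] 63 [ 0.6337 -0.2039  0.0987] 0.09865239288122782
side rod 95.49216 [ 0.459  -0.1115] [0.4396 0.0901] 0.20246522408499112 [ 0.4493 -0.0107]
rest ((0.4471764862537384, -0.3365648090839386), (0.19295962154865265, 0.07481635361909866), 82.09342193603516) [ 250  291   47   53 1090] [[ 0.3969 -0.427 ]
 [ 0.471  -0.4373]
 [ 0.4975 -0.2461]
 [ 0.4234 -0.2359]]
[0.5963 0.0188] 15 [0.6029 0.0285 0.0997] 0.1011608236151813
[ 0.6081 -0.0553] 19 [ 0.6124 -0.0466  0.1004] 0.10032627686142943
[ 0.6199 -0.1283] 20 [ 0.6261 -0.1189  0.0997] 0.1004269897211527
[ 0.6317 -0.2024] 25 [ 0.6394 -0.1935  0.0992] 0.10017620183073546
```

move_arm(
  linear=[
    [0.0155,-0.0365,0],
    [0.0155,-0.0365,0],
    [0.0155,-0.0365,0],
    [0.0155,-0.0365,0],
    [0.0155,-0.0365,0],
    [0.0155,-0.0365,0],
    [0.0155,-0.0365,0],
    [0.0155,-0.0365,0],
    [0.0155,-0.0365,0],
    [0.0155,-0.0365,0],
    [0.0155,-0.0365,0],
    [0.0155,-0.0365,0],
    [0.0155,-0.0365,0],
    [0.0155,-0.0365,0],
    [0.0155,-0.0365,0],
    [0.0155,-0.0365,0],
  ],
  twist=[
    [0,0,-4.25],
    [0,0,-4.25],
    [0,0,-4.25],
    [0,0,-4.25],
    [0,0,-4.25],
    [0,0,-4.25],
    [0,0,-4.25],
    [0,0,-4.25],
    [0,0,-4.25],
    [0,0,-4.25],
    [0,0,-4.25],
    [0,0,-4.25],
    [0,0,-4.25],
    [0,0,-4.25],
    [0,0,-4.25],
    [0,0,-4.25],
  ],
  grip=0.6,
)

```text
time: 1.73
eef_pos: [0.4414, 0.0421, 0.2406]
tcp_rot: [0.688, 0.725, 0.005, 0.005]
contact_force: [1.5, -0.3, 0.5]
opening: 0.595
```

```bash
cat >> h.py <<'E'
from scipy.spatial.transform import Rotation as Ro
def Rt(zdir,ydir):
    z=np.array(zdir,float);z/=np.linalg.norm(z);y=np.array(ydir,float);y-=z*(y@z);y/=np.linalg.norm(y)
    return Ro.from_matrix(np.stack([np.cross(y,z),y,z],1))
def delta(p,zdir,ydir):
    s=get_state();R=Ro.from_quat(s["tcp_rot"]);best=None
    for sg in(1,-1):
        T=Rt(zdir,np.array(ydir)*sg);w=np.degrees((T*R.inv()).as_rotvec())
        if best is None or np.linalg.norm(w)<np.linalg.norm(best):best=w
    d=np.array(p)-s["eef_pos"]
    print("pos",s["eef_pos"].round(4),"d",d.round(4),"|d|",np.linalg.norm(d).round(4),"tw",best.round(2),"|tw|",np.linalg.norm(best).round(1),"F",np.array(s["contact_force"]).round(1),"op",round(s["opening"],3),"t",s["time"],"q",np.array(s["qpos"]).round(2))
def ang(a):return np.array([np.cos(np.radians(a)),np.sin(np.radians(a)),0])
E
python3 - <<'E'
from h import *
delta([.444,.056,.011],[0,0,-1],ang(5.4))
E
```

```text
pos [0.4414 0.0421 0.2406] d [ 0.0026  0.0139 -0.2296] |d| 0.23 tw [-0.03  0.82  2.4 ] |tw| 2.5 F [ 1.5 -0.3  0.5] op 0.595 t 1.7333 q [-0.14 -0.26  2.13  0.    1.26 -0.19]
```

move_arm(
  linear=[
    [0.0026,0.0139,-0.035],
    [0,0,-0.035],
    [0,0,-0.035],
    [0,0,-0.035],
    [0,0,-0.035],
    [0,0,-0.02],
    [0,0,-0.01],
    [0,0,-0.01],
    [0,0,0],
  ],
  twist=[
    [0,0.8,2.4],
    [0,0,0],
    [0,0,0],
    [0,0,0],
    [0,0,0],
    [0,0,0],
    [0,0,0],
    [0,0,0],
    [0,0,0],
  ],
)

```text
time: 2.48
eef_pos: [0.4503, 0.0411, 0.024]
tcp_rot: [0.683, 0.73, 0.004, 0.008]
contact_force: [0.5, 0.4, 0.2]
opening: 0.601
```

```bash
python3 - <<'E'
from h import *
delta([.444,.056,.011],[0,0,-1],ang(5.4))
crop(cam("top"),230,170,410,310,4,"t2.png")
E
```

```text
pos [0.4503 0.0411 0.024 ] d [-0.0063  0.0149 -0.013 ] |d| 0.0208 tw [0.27 1.06 1.63] |tw| 2.0 F [0.5 0.4 0.2] op 0.601 t 2.4833 q [-0.13  0.1   2.25 -0.    0.78 -0.2 ]
```

View pics/t2.png

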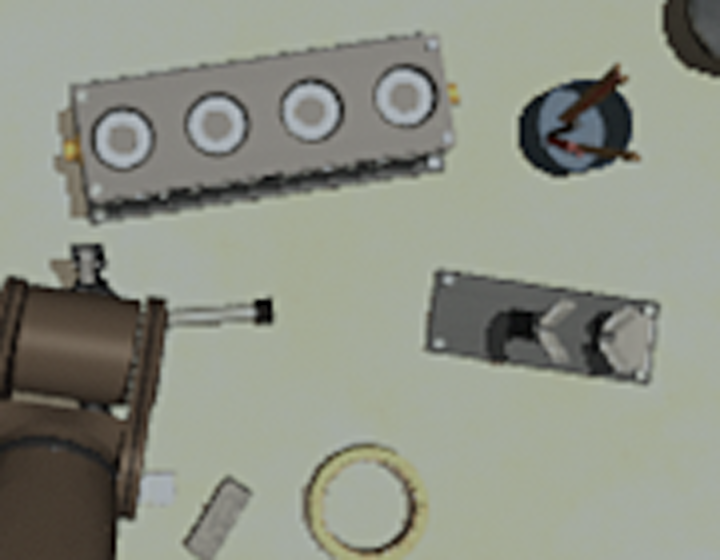

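move_arm(
  linear=[
    [-0.004,0.008,0],
    [-0.003,0.007,0],
    [0,0.003,-0.005],
    [0,0,-0.005],
    [0,0,-0.003],
    [0,0,0],
  ],
  twist=[
    [0,0.5,1],
    [0,0.5,1],
    [0,0,0],
    [0,0,0],
    [0,0,0],
    [0,0,0],
  ],
)

```text
time: 3.03
eef_pos: [0.4474, 0.0614, 0.0159]
tcp_rot: [0.669, 0.744, 0.002, 0.006]
contact_force: [-1.3, -0.6, -0.3]
opening: 0.597
```

```bash
python3 - <<'E'
from h import *
delta([.444,.056,.011],[0,0,-1],ang(5.4))
E
```

```text
pos [0.4474 0.0614 0.0159] d [-0.0034 -0.0054 -0.0049] |d| 0.008 tw [ 0.32  0.65 -0.68] |tw| 1.0 F [-1.3 -0.6 -0.3] op 0.597 t 3.0333 q [-0.09  0.12  2.25 -0.01  0.76 -0.19]
```

move_arm(
  linear=[
    [-0.003,0,-0.003],
    [0,0,-0.002],
    [0,0,0],
    [0,0,0],
  ],
  twist=[
    [0,0.6,-0.5],
    [0,0,0],
    [0,0,0],
    [0,0,0],
  ],
)

```text
time: 3.37
eef_pos: [0.4443, 0.0612, 0.0104]
tcp_rot: [0.672, 0.74, -0.002, 0.002]
contact_force: [-0.7, 0.9, 0.5]
opening: 0.596
```

move_arm(
  linear=[
    [0,0,0],
    [0,0,0],
    [0,0,0],
    [0,0,0],
    [0,0,0],
    [0,0,0],
  ],
  twist=[
    [0,0,0],
    [0,0,0],
    [0,0,0],
    [0,0,0],
    [0,0,0],
    [0,0,0],
  ],
  grip=0.0,
  force=70,
)

```text
time: 3.87
eef_pos: [0.4449, 0.0609, 0.0109]
tcp_rot: [0.673, 0.74, -0.002, 0.002]
contact_force: [1.0, -0.1, -1.2]
opening: 0.241
```

```bash
python3 - <<'E'
from h import *
delta([.444,.061,.011],[0,0,-1],ang(5.4))
E
```

```text
pos [0.4449 0.0609 0.0109] d [-0.0009  0.0001  0.0001] |d| 0.0009 tw [ 0.32  0.05 -0.07] |tw| 0.3 F [ 1.  -0.1 -1.2] op 0.241 t 3.8667 q [-0.09  0.13  2.25 -0.01  0.76 -0.18]
```

move_arm(
  linear=[
    [0,0,0.03],
    [0,0,0.04],
    [0,0,0.04],
    [0,0,0.04],
    [0,0,0.04],
    [0,0,0],
  ],
  twist=[
    [0,0,0],
    [0,0,0],
    [0,0,0],
    [0,0,0],
    [0,0,0],
    [0,0,0],
  ],
)

```text
time: 4.37
eef_pos: [0.4362, 0.0616, 0.2029]
tcp_rot: [0.673, 0.74, -0.007, -0.005]
contact_force: [2.1, -0.4, 0.7]
opening: 0.242
```

```bash
python3 - <<'E'
from h import *
d=ang(82.15);delta([.449,-.332,.206],[d[0],d[1],-1],ang(-7.85))
crop(cam("side"),150,170,340,350,4,"s2.png")
E
```

```text
pos [0.4362 0.0616 0.2029] d [ 0.0128 -0.3936  0.0031] |d| 0.3938 tw [ 45.16  -1.88 -12.95] |tw| 47.0 F [ 2.1 -0.4  0.7] op 0.242 t 4.3667 q [-0.09 -0.21  2.16 -0.    1.21 -0.18]
```

View pics/s2.png

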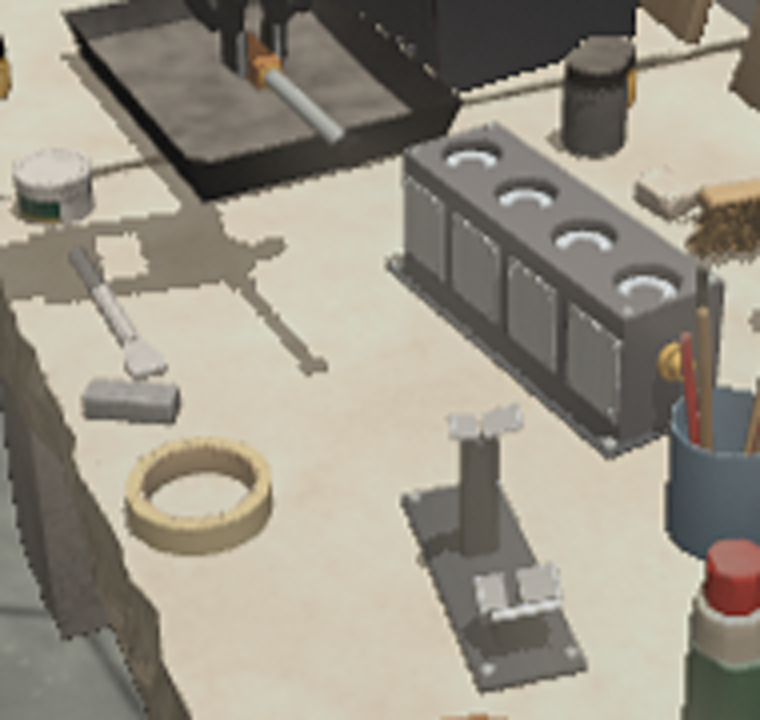

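move_arm(
  linear=[
    [0.0015,-0.034,0.02],
    [0.0015,-0.034,0.02],
    [0.0015,-0.034,0.02],
    [0.0015,-0.034,0.02],
    [0.0015,-0.034,0.02],
    [0.0015,-0.034,0.02],
    [0.0015,-0.034,0],
    [0.0015,-0.034,0],
    [0.0015,-0.034,0],
    [0,-0.034,0],
    [0,-0.034,0],
    [0,0,0],
  ],
  twist=[
    [4.3,-0.2,-1.2],
    [4.3,-0.2,-1.2],
    [4.3,-0.2,-1.2],
    [4.3,-0.2,-1.2],
    [4.3,-0.2,-1.2],
    [4.3,-0.2,-1.2],
    [4.3,-0.2,-1.2],
    [4.3,-0.2,-1.2],
    [4.3,-0.2,-1.2],
    [4.3,-0.2,-1.2],
    [2,0,-0.5],
    [0,0,0],
  ],
)

```text
time: 5.42
eef_pos: [0.437, -0.3195, 0.3036]
tcp_rot: [0.685, 0.605, 0.305, -0.268]
contact_force: [-1.0, 0.6, -0.6]
opening: 0.24
```

```bash
python3 - <<'E'
from h import *
d=ang(82.15);delta([.449,-.332,.206],[d[0],d[1],-1],ang(-7.85))
crop(cam("side"),150,150,340,350,4,"s3.png")
E
```

```text
pos [ 0.437  -0.3195  0.3036] d [ 0.012  -0.0125 -0.0976] |d| 0.0992 tw [-2.86  0.54 -0.65] |tw| 3.0 F [-1.   0.6 -0.6] op 0.24 t 5.4167 q [-1.03  0.24  1.66  0.51  1.91 -0.91]
```

View pics/s3.png

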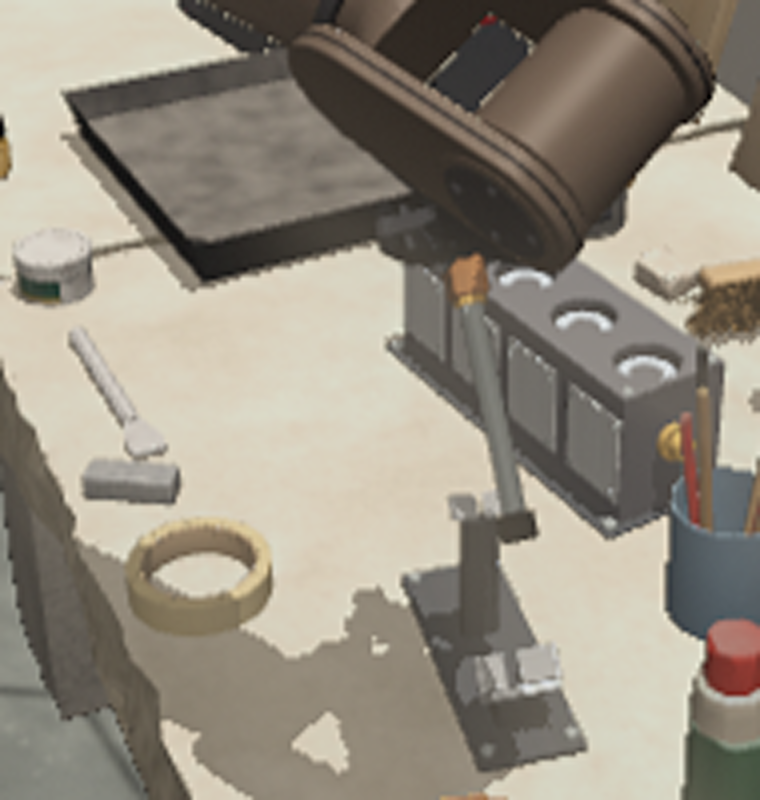

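move_arm(
  linear=[
    [0.005,-0.005,-0.02],
    [0.004,-0.004,-0.025],
    [0.003,-0.004,-0.025],
    [0,0,-0.02],
    [0,0,0],
    [0,0,0],
  ],
  twist=[
    [-1,0.2,-0.3],
    [-1,0.2,-0.3],
    [-0.8,0,0],
    [0,0,0],
    [0,0,0],
    [0,0,0],
  ],
)

```text
time: 5.97
eef_pos: [0.4482, -0.3248, 0.2038]
tcp_rot: [0.695, 0.607, 0.288, -0.256]
contact_force: [-0.5, 0.9, -1.1]
opening: 0.238
```

```bash
python3 - <<'E'
from h import *
d=ang(82.15);delta([.449,-.332,.206],[d[0],d[1],-1],ang(-7.85))
s=get_state();R=Ro.from_quat(s["tcp_rot"]).as_matrix();print(R)
# rod axis dir foot->handle: along tool x (sign with +z)
a=R[:,0]*np.sign(R[2,0]);foot=s["eef_pos"]-a*.1703;print("foot pred",foot,"axis",a)
t=cam("top");c=cam("side");crop(c,200,200,340,350,5,"s4.png");crop(t,300,200,420,300,5,"t4.png");print(proj(c,foot),proj(t,foot))
# rest_foot pix
print(proj(c,[.4394,-.4023,.036]),proj(t,[.4394,-.4023,.036]))
E
```

```text
pos [ 0.4482 -0.3248  0.2038] d [ 0.0008 -0.0072  0.0022] |d| 0.0076 tw [-0.39 -0.31 -0.22] |tw| 0.5 F [-0.5  0.9 -1.1] op 0.238 t 5.9667 q [-1.01  0.34  1.71  0.47  1.73 -0.96]
[[ 0.09772925  0.99113884  0.08996001]
 [ 0.69601028 -0.13267807  0.70566722]
 [ 0.7113499  -0.00635124 -0.70280935]]
foot pred [ 0.43156513 -0.44333502  0.08265081] axis [0.09772925 0.69601028 0.7113499 ]
[284.25365283 320.07141339] [405.53040635 258.79584346]
[279.31713471 323.15928245] [388.23566521 255.30483419]
```

View pics/s4.png

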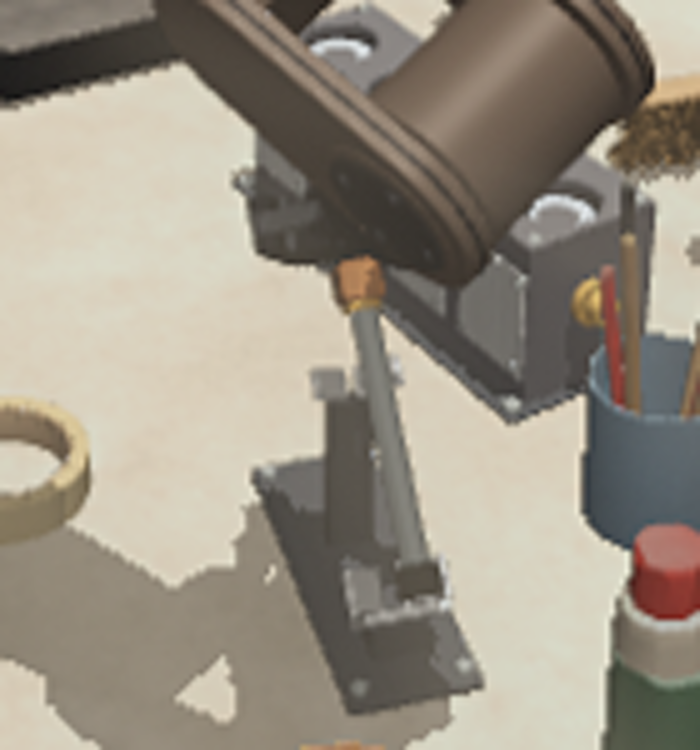

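View pics/t4.png

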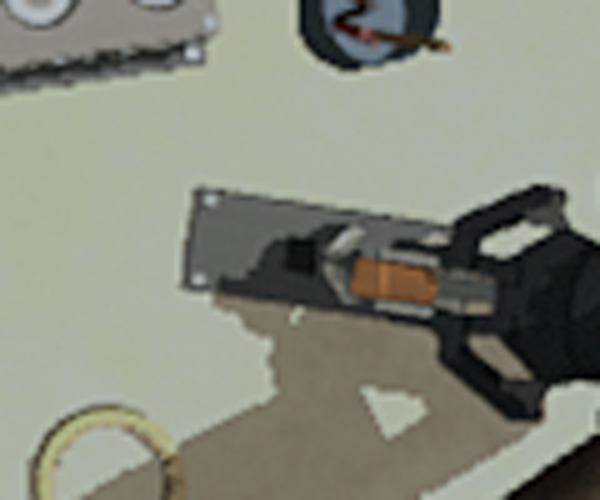

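move_arm(
  linear=[
    [0.0015,0.008,-0.008],
    [0.0015,0.008,-0.008],
    [0.0015,0.008,-0.008],
    [0.001,0.006,-0.006],
    [0.001,0.004,-0.004],
    [0,0,0],
  ],
  twist=[
    [-0.2,-0.2,-0.1],
    [-0.2,-0.1,-0.1],
    [0,0,0],
    [0,0,0],
    [0,0,0],
    [0,0,0],
  ],
)

```text
time: 6.57
eef_pos: [0.4567, -0.2878, 0.1724]
tcp_rot: [0.696, 0.61, 0.288, -0.246]
contact_force: [0.4, 0.9, -0.2]
opening: 0.24
```

```bash
python3 - <<'E'
from h import *
d=ang(82.15);delta([.4562,-.281,.1585],[d[0],d[1],-1],ang(-7.85))
t=cam("top");c=cam("side");crop(c,200,200,340,350,5,"s5.png");crop(t,300,200,420,300,5,"t5.png")
E
```

```text
pos [ 0.4567 -0.2878  0.1724] d [-0.0005  0.0068 -0.0139] |d| 0.0155 tw [ 0.57  0.37 -0.09] |tw| 0.7 F [ 0.4  0.9 -0.2] op 0.24 t 6.5667 q [-0.97  0.33  1.79  0.49  1.64 -0.97]
```

View pics/s5.png

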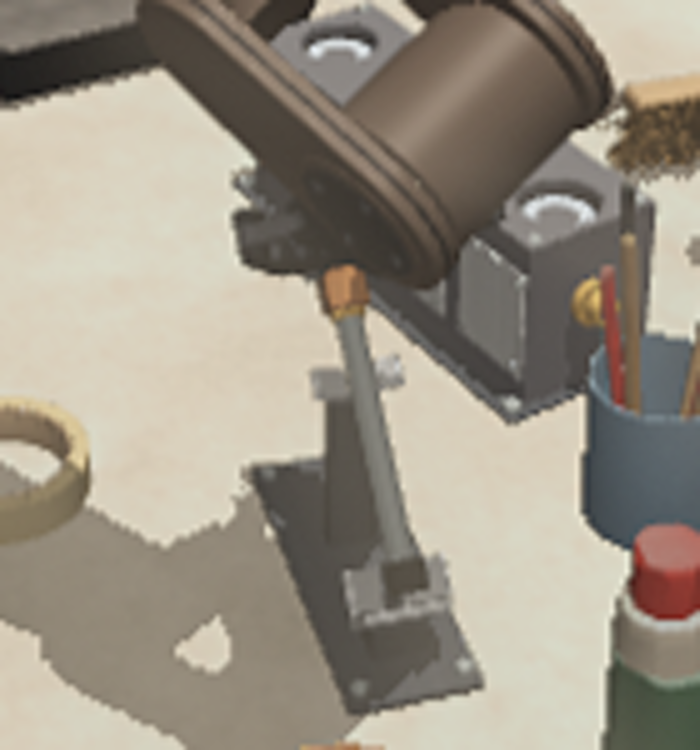

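View pics/t5.png

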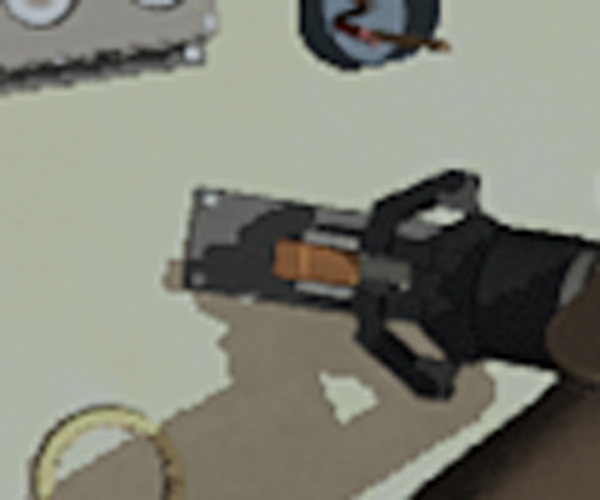

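Well centred. Finish the approach slowly, watching the force.

move_arm(
  linear=[
    [0,0.003,-0.004],
    [0,0.002,-0.004],
    [0,0.001,-0.003],
    [0,0,0],
  ],
  twist=[
    [0.3,0.2,0],
    [0.2,0.1,0],
    [0,0,0],
    [0,0,0],
  ],
)

```text
time: 7.0
eef_pos: [0.4573, -0.2839, 0.1622]
tcp_rot: [0.697, 0.608, 0.288, -0.249]
contact_force: [0.1, 0.8, -1.7]
opening: 0.239
```

```bash
python3 - <<'E'
from h import *
d=ang(82.15);delta([.4562,-.281,.1585],[d[0],d[1],-1],ang(-7.85));print(get_state()["wrist_torque"])
E
```

```text
pos [ 0.4573 -0.2839  0.1622] d [-0.0011  0.0029 -0.0037] |d| 0.0049 tw [0.24 0.18 0.  ] |tw| 0.3 F [ 0.1  0.8 -1.7] op 0.239 t 7.0 q [-0.97  0.34  1.8   0.5   1.63 -0.97]
[-0.43776398  0.1033884   0.02804095]
```

move_arm(
  linear=[
    [-0.001,0.001,-0.002],
    [0,0.001,-0.001],
    [0,0,0],
  ],
  twist=[
    [0.2,0.1,0],
    [0,0,0],
    [0,0,0],
  ],
)

```text
time: 7.25
eef_pos: [0.4562, -0.2822, 0.1587]
tcp_rot: [0.696, 0.607, 0.289, -0.251]
contact_force: [0.6, 0.5, 0.4]
opening: 0.245
```

```bash
python3 - <<'E'
from h import *
d=ang(82.15);delta([.4562,-.281,.1585],[d[0],d[1],-1],ang(-7.85));print(get_state()["wrist_torque"])
E
```

```text
pos [ 0.4562 -0.2822  0.1587] d [-0.      0.0012 -0.0002] |d| 0.0012 tw [-0.    0.08  0.04] |tw| 0.1 F [0.6 0.5 0.4] op 0.245 t 7.25 q [-0.97  0.34  1.81  0.5   1.62 -0.97]
[-0.28125557 -0.02050723  0.00267486]
```

move_arm(
  linear=[
    [0,0.001,-0.001],
    [0,0,-0.001],
    [0,0,0],
  ],
  twist=[
    [0,0,0],
    [0,0,0],
    [0,0,0],
  ],
)

```text
time: 7.5
eef_pos: [0.4565, -0.2809, 0.1576]
tcp_rot: [0.696, 0.607, 0.29, -0.251]
contact_force: [-0.2, -0.0, -1.6]
opening: 0.24
```

```bash
python3 - <<'E'
from h import *
d=ang(82.15);delta([.4562,-.281,.1585],[d[0],d[1],-1],ang(-7.85));print(get_state()["wrist_torque"])
t=cam("top");c=cam("side");crop(c,200,200,340,350,5,"s6.png");
E
```

```text
pos [ 0.4565 -0.2809  0.1576] d [-0.0003 -0.0001  0.0009] |d| 0.001 tw [-0.08  0.13  0.03] |tw| 0.2 F [-0.2 -0.  -1.6] op 0.24 t 7.5 q [-0.97  0.34  1.81  0.5   1.62 -0.97]
[-0.39230268  0.0059367  -0.04645018]
```

View pics/s6.png

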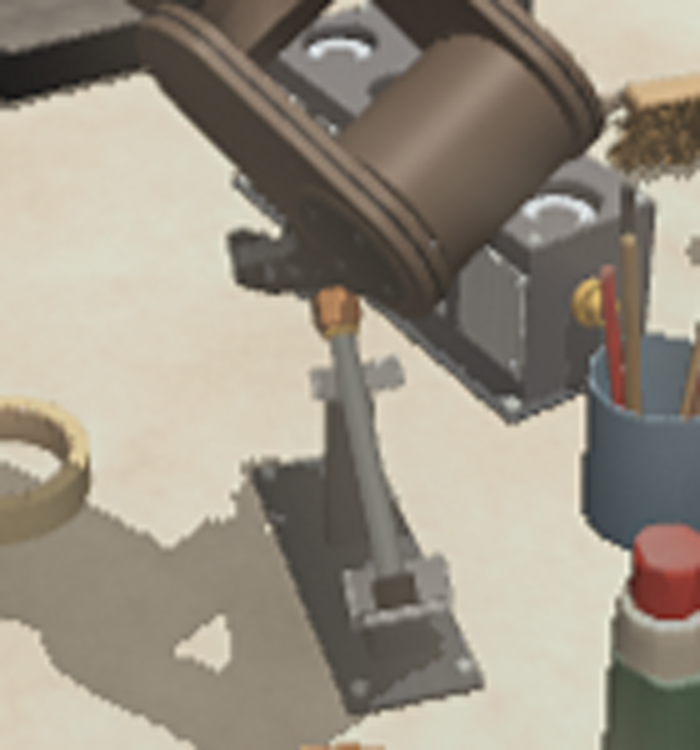

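move_arm(
  linear=[
    [0,0.0015,-0.0015],
    [0,0.0015,-0.0015],
    [0,0,0],
    [0,0,0],
  ],
  twist=[
    [0,0,0],
    [0,0,0],
    [0,0,0],
    [0,0,0],
  ],
)

```text
time: 7.93
eef_pos: [0.4575, -0.2798, 0.1562]
tcp_rot: [0.697, 0.608, 0.289, -0.248]
contact_force: [-0.4, 1.0, -0.9]
opening: 0.236
```

```bash
python3 - <<'E'
from h import *
d=ang(82.15);delta([.4562,-.281,.1585],[d[0],d[1],-1],ang(-7.85));print(get_state()["wrist_torque"])
E
```

```text
pos [ 0.4575 -0.2798  0.1562] d [-0.0013 -0.0012  0.0023] |d| 0.0029 tw [0.21 0.31 0.12] |tw| 0.4 F [-0.4  1.  -0.9] op 0.236 t 7.9333 q [-0.97  0.34  1.81  0.5   1.61 -0.97]
[-0.30081936  0.04775462 -0.01114358]
```

move_arm(
  linear=[
    [-0.001,0.0015,-0.0015],
    [0,0.0015,-0.0015],
    [0,0,0],
    [0,0,0],
  ],
  twist=[
    [0.2,0.2,0.1],
    [0,0,0],
    [0,0,0],
    [0,0,0],
  ],
)

```text
time: 8.27
eef_pos: [0.4583, -0.2791, 0.1555]
tcp_rot: [0.697, 0.608, 0.29, -0.247]
contact_force: [0.6, 0.3, 1.4]
opening: 0.24
```

```bash
python3 - <<'E'
from h import *
d=ang(82.15);delta([.4562,-.281,.1585],[d[0],d[1],-1],ang(-7.85));print(get_state()["wrist_torque"])
c=cam("side");crop(c,250,240,310,340,7,"s7.png");t=cam("top");crop(t,330,220,410,290,7,"t7.png");
E
```

```text
pos [ 0.4583 -0.2791  0.1555] d [-0.0021 -0.0019  0.003 ] |d| 0.0041 tw [0.34 0.44 0.12] |tw| 0.6 F [0.6 0.3 1.4] op 0.24 t 8.2667 q [-0.96  0.34  1.81  0.5   1.61 -0.97]
[-0.29658783 -0.03003595 -0.1216272 ]
```

View pics/s7.png

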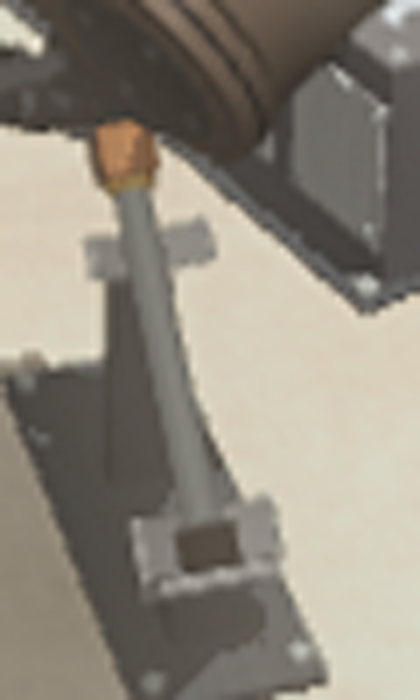

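View pics/t7.png

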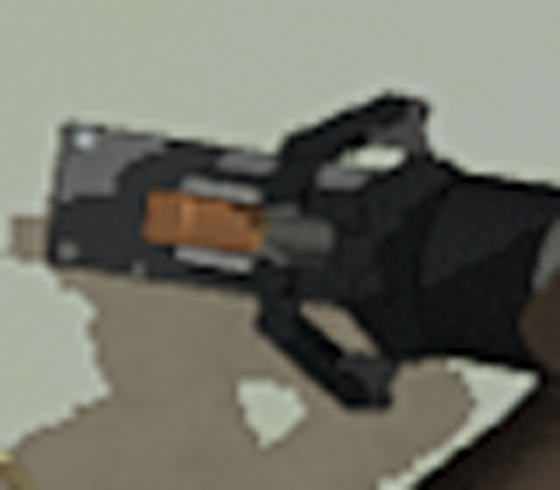

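move_arm(
  linear=[
    [0,0,0],
    [0,0,0],
    [0,0,0],
    [0,0,0],
    [0,0,0],
    [0,0,0],
  ],
  twist=[
    [0,0,0],
    [0,0,0],
    [0,0,0],
    [0,0,0],
    [0,0,0],
    [0,0,0],
  ],
  grip=0.7,
)

```text
time: 8.87
eef_pos: [0.4566, -0.2766, 0.1529]
tcp_rot: [0.696, 0.607, 0.29, -0.251]
contact_force: [-0.0, 0.7, 0.2]
opening: 0.702
```

```bash
python3 - <<'E'
from h import *
d=ang(82.15);delta([.4562,-.281,.1585],[d[0],d[1],-1],ang(-7.85));print(get_state()["wrist_torque"])
c=cam("side");crop(c,250,240,310,340,7,"s8.png");t=cam("top");crop(t,330,220,410,290,7,"t8.png");
E
```

```text
pos [ 0.4566 -0.2766  0.1529] d [-0.0004 -0.0044  0.0056] |d| 0.0071 tw [-0.02  0.15  0.02] |tw| 0.2 F [-0.   0.7  0.2] op 0.702 t 8.8667 q [-0.96  0.34  1.82  0.5   1.61 -0.97]
[-0.33782418  0.02986288 -0.01403312]
```

View pics/s8.png

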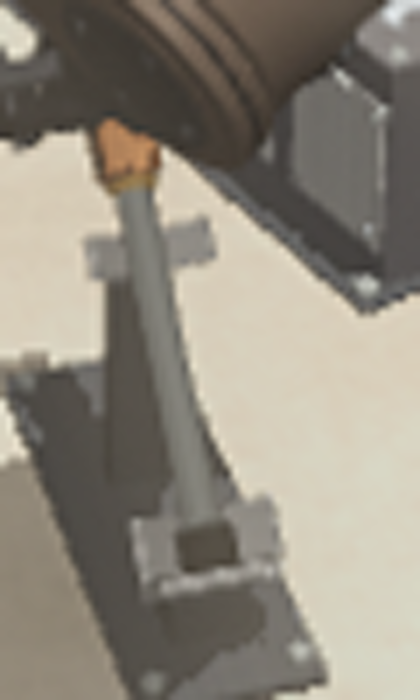

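View pics/t8.png

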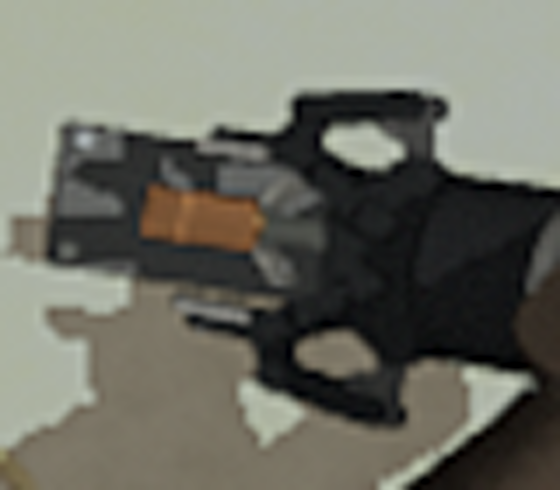

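move_arm(
  linear=[
    [-0.002,-0.015,0.015],
    [-0.0035,-0.025,0.025],
    [-0.0035,-0.025,0.025],
    [-0.0035,-0.025,0.025],
    [0,0,0.04],
    [0,0.03,0.025],
    [0,0.035,0.015],
    [0,0.04,0],
    [0,0.04,0],
    [0,0.04,0],
    [0,0.04,0],
    [0,0.04,0],
    [0,0.04,0],
    [0,0.03,0],
  ],
  twist=[
    [0,0,0],
    [0,0,0],
    [0,0,0],
    [0,0,0],
    [-6.5,0,0],
    [-6.5,0,0],
    [-6.5,0,0],
    [-6.5,0,0],
    [-6.5,0,0],
    [-6.5,0,0],
    [-6.5,0,0],
    [-6.5,0,0],
    [-6.5,0,0],
    [-6.5,0,0],
  ],
)

```text
time: 10.13
eef_pos: [0.4385, -0.0357, 0.3265]
tcp_rot: [0.73, 0.653, -0.079, 0.186]
contact_force: [1.7, 0.1, 0.3]
opening: 0.698
```

```bash
python3 - <<'E'
from h import *
d=ang(82.15);delta([.4562,-.281,.1585],[-d[0],-d[1],-1],ang(-7.85))
c=cam("side");crop(c,220,220,330,350,6,"s9.png");t=cam("top");crop(t,310,210,420,300,6,"t9.png");cv2.imwrite("pics/side9.png",c["img"])
E
```

```text
pos [ 0.4385 -0.0357  0.3265] d [ 0.0177 -0.2453 -0.168 ] |d| 0.2978 tw [-22.46  12.    -5.3 ] |tw| 26.0 F [1.7 0.1 0.3] op 0.698 t 10.1333 q [-0.11 -0.38  2.1  -0.38  1.27  0.08]
```

View pics/s9.png

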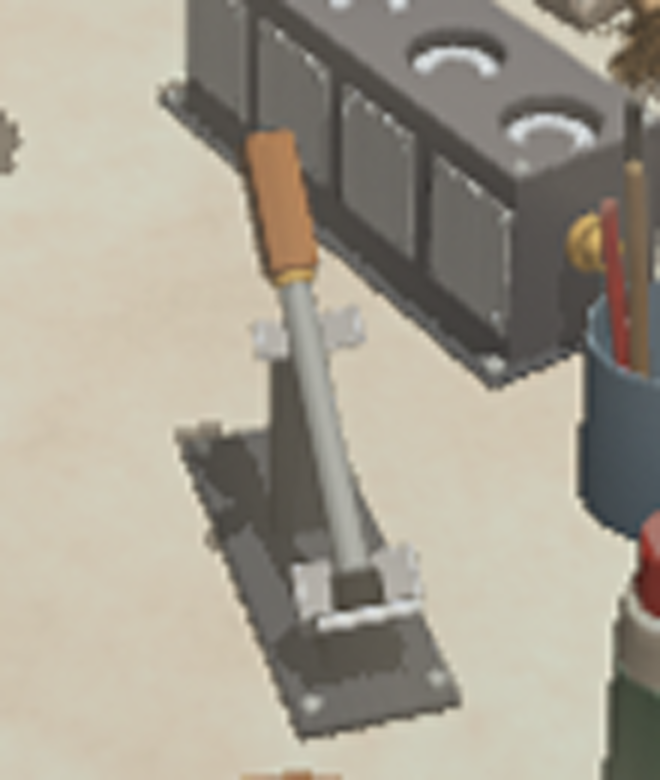

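View pics/t9.png

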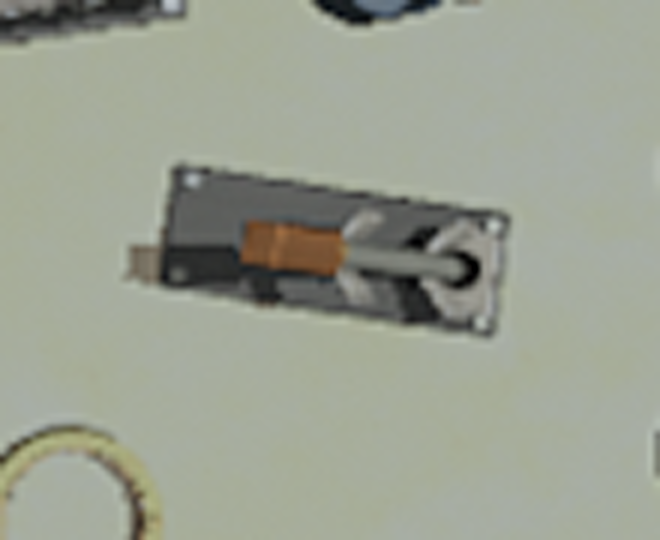

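```bash
python3 - <<'E'
from h import *
np.set_printoptions(precision=4,suppress=True)
t=cam("top");s=cam("side")
E0=np.array([.4587,-.2622,.1774]);d=ang(82.15);a=np.array([d[0],d[1],1])/2**.5
print("exp end",proj(t,E0),proj(s,E0))
for c in(t,s):
    P=cloud(c);hsv=cv2.cvtColor(c["img"],cv2.COLOR_BGR2HSV)
    m=(hsv[...,0]>3)&(hsv[...,0]<18)&(hsv[...,1]>110)&(P[...,0]>.4)&(P[...,0]<.5)&(P[...,1]>-.34)&(P[...,1]<-.22)&(P[...,2]>.08)
    q=P[m];vx,vy,x0,y0=cv2.fitLine(q[:,:2].astype(np.float32),2,0,.01,.01).ravel();print(c["n"],m.sum(),q.min(0),q.max(0),q.mean(0),"yaw",np.degrees(np.arctan2(vy,vx)))
    # along axis / normal coordinates relative to expected end
    r=q-E0;n=np.array([-d[0],-d[1],1])/2**.5;l=np.array([d[1],-d[0],0])
    print("along",np.percentile(r@a,[1,50,99]),"normal",np.percentile(r@n,[5,50,95]),"lat",np.percentile(r@l,[2,50,98]))
print("end face centre by ray",ray2(t,(353.2,250.5),t,(353.2,250.5)) is None, plane(t,353.2,250.5,.177))
E
```

```text
exp end [354.413  250.6658] [263.2503 243.7613]
top 117 [ 0.445  -0.3076  0.1022] [ 0.4695 -0.2501  0.1889] [ 0.4577 -0.2754  0.1693] yaw 83.84976
along [-0.0771 -0.009   0.0084] normal [-0.009   0.0062  0.0092] lat [-0.0092  0.0009  0.011 ]
side 180 [ 0.4447 -0.3071  0.1418] [ 0.4702 -0.263   0.1851] [ 0.4572 -0.2856  0.1642] yaw 81.65152
along [-0.0541 -0.0259  0.0027] normal [0.0031 0.0072 0.0113] lat [-0.008   0.0019  0.0117]
end face centre by ray False [ 0.4591 -0.2587  0.177 ]
```

move_arm(
  linear=[
    [0.0036,-0.023,-0.01],
    [0.0036,-0.028,-0.016],
    [0.0036,-0.028,-0.017],
    [0.0036,-0.028,-0.017],
    [0.0036,-0.028,-0.017],
    [0.0036,-0.028,-0.017],
    [0.0036,-0.015,-0.012],
    [0,0,0],
    [0,0,0],
  ],
  twist=[
    [-3.2,1.7,-0.8],
    [-3.2,1.7,-0.8],
    [-3.2,1.7,-0.8],
    [-3.2,1.7,-0.8],
    [-3.2,1.7,-0.8],
    [-3.2,1.7,-0.8],
    [-3.2,1.7,-0.8],
    [0,0,0],
    [0,0,0],
  ],
)

```text
time: 11.08
eef_pos: [0.4575, -0.2461, 0.218]
tcp_rot: [0.709, 0.59, -0.299, 0.243]
contact_force: [0.3, 0.2, 0.1]
opening: 0.7
```

```bash
python3 - <<'E'
from h import *
d=ang(82.15);delta([.464,-.2307,.2063],[-d[0],-d[1],-1],ang(-7.85))
E
```

```text
pos [ 0.4575 -0.2461  0.218 ] d [ 0.0065  0.0154 -0.0117] |d| 0.0204 tw [ 0.2  -0.48  2.81] |tw| 2.9 F [0.3 0.2 0.1] op 0.7 t 11.0833 q [-0.36 -0.01  2.09 -0.9   1.11  0.26]
```

move_arm(
  linear=[
    [0.002,0.005,-0.004],
    [0.002,0.005,-0.004],
    [0.002,0.003,-0.003],
    [0,0,0],
  ],
  twist=[
    [0,-0.2,1],
    [0,-0.2,1],
    [0,0,0.5],
    [0,0,0],
  ],
)

```text
time: 11.42
eef_pos: [0.4626, -0.2356, 0.2093]
tcp_rot: [0.7, 0.603, -0.288, 0.252]
contact_force: [-0.7, -0.2, -0.0]
opening: 0.704
```

```bash
python3 - <<'E'
from h import *
d=ang(82.15);delta([.464,-.2307,.2063],[-d[0],-d[1],-1],ang(-7.85));delta([.4569,-.281,.1555],[-d[0],-d[1],-1],ang(-7.85))
t=cam("top");s=cam("side");crop(t,310,210,420,300,6,"t10.png");crop(s,220,190,330,320,6,"s10.png")
E
```

```text
pos [ 0.4626 -0.2356  0.2093] d [ 0.0014  0.0049 -0.003 ] |d| 0.0059 tw [0.07 0.31 0.6 ] |tw| 0.7 F [-0.7 -0.2 -0. ] op 0.704 t 11.4167 q [-0.34 -0.01  2.1  -0.91  1.08  0.27]
pos [ 0.4626 -0.2356  0.2093] d [-0.0057 -0.0454 -0.0538] |d| 0.0706 tw [0.07 0.31 0.6 ] |tw| 0.7 F [-0.7 -0.2 -0. ] op 0.704 t 11.4167 q [-0.34 -0.01  2.1  -0.91  1.08  0.27]
```

View pics/s10.png

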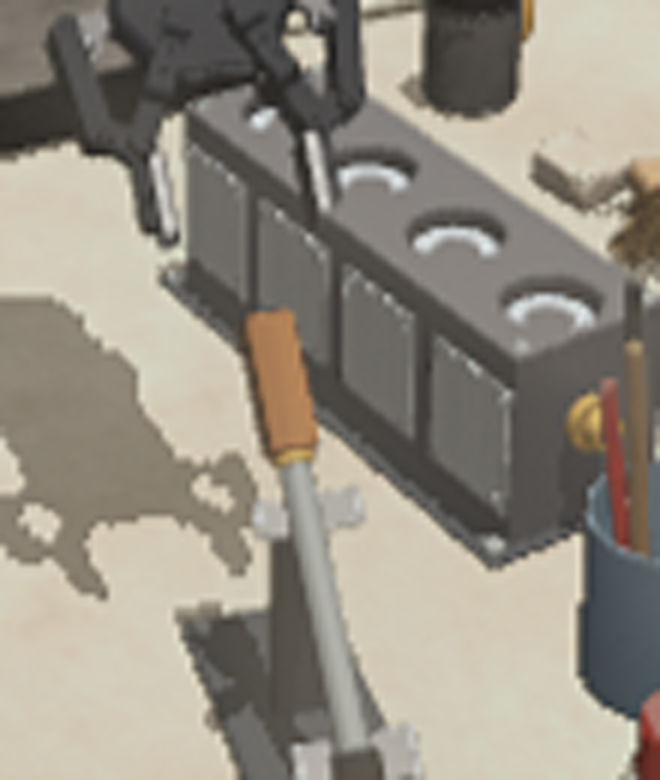

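View pics/t10.png

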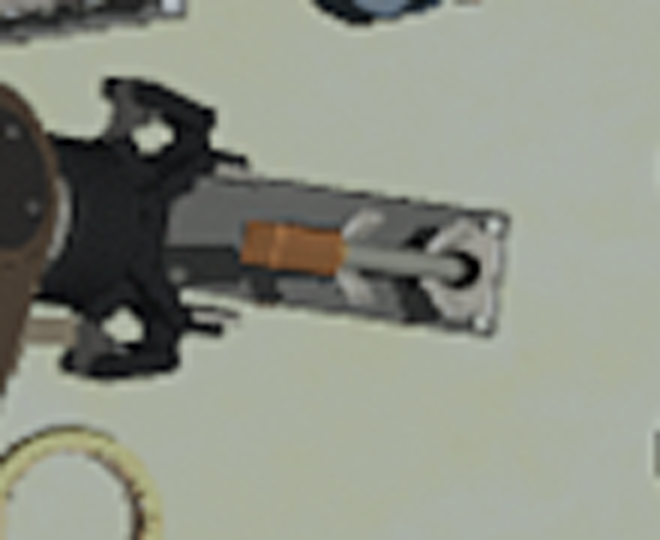

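move_arm(
  linear=[
    [-0.001,-0.008,-0.01],
    [-0.001,-0.009,-0.011],
    [-0.001,-0.009,-0.011],
    [-0.001,-0.009,-0.01],
    [-0.001,-0.006,-0.007],
    [0,0,0],
    [0,0,0],
  ],
  twist=[
    [0,0.2,0.4],
    [0,0.1,0.2],
    [0,0,0],
    [0,0,0],
    [0,0,0],
    [0,0,0],
    [0,0,0],
  ],
)

```text
time: 12.1
eef_pos: [0.4622, -0.2752, 0.166]
tcp_rot: [0.695, 0.608, -0.285, 0.259]
contact_force: [0.1, 0.0, -0.0]
opening: 0.705
```

```bash
python3 - <<'E'
from h import *
d=ang(82.15);delta([.4569,-.281,.1555],[-d[0],-d[1],-1],ang(-7.85))
E
```

```text
pos [ 0.4622 -0.2752  0.166 ] d [-0.0053 -0.0058 -0.0105] |d| 0.0131 tw [ 0.36  0.73 -0.56] |tw| 1.0 F [ 0.1  0.  -0. ] op 0.705 t 12.1 q [-0.42  0.06  2.12 -0.98  0.95  0.31]
```

move_arm(
  linear=[
    [-0.003,-0.003,-0.005],
    [-0.002,-0.002,-0.003],
    [0,0,-0.001],
    [0,0,0],
    [0,0,0],
  ],
  twist=[
    [0.2,0.4,-0.3],
    [0.2,0.3,-0.2],
    [0,0,0],
    [0,0,0],
    [0,0,0],
  ],
)

```text
time: 12.52
eef_pos: [0.4583, -0.2799, 0.1586]
tcp_rot: [0.696, 0.607, -0.287, 0.253]
contact_force: [-1.1, 1.2, 0.2]
opening: 0.698
```

```bash
python3 - <<'E'
from h import *
d=ang(82.15);delta([.4569,-.281,.1555],[-d[0],-d[1],-1],ang(-7.85))
E
```

```text
pos [ 0.4583 -0.2799  0.1586] d [-0.0014 -0.0011 -0.0031] |d| 0.0036 tw [ 0.02  0.15 -0.12] |tw| 0.2 F [-1.1  1.2  0.2] op 0.698 t 12.5167 q [-0.43  0.07  2.13 -0.98  0.95  0.31]
```

move_arm(
  linear=[
    [-0.001,-0.0005,-0.002],
    [0,0,0],
    [0,0,0],
    [0,0,0],
    [0,0,0],
    [0,0,0],
    [0,0,0],
  ],
  twist=[
    [0,0,0],
    [0,0,0],
    [0,0,0],
    [0,0,0],
    [0,0,0],
    [0,0,0],
    [0,0,0],
  ],
  grip=0.0,
  force=80,
)

```text
time: 13.1
eef_pos: [0.4586, -0.2803, 0.1576]
tcp_rot: [0.696, 0.608, -0.286, 0.254]
contact_force: [1.7, 0.8, 0.1]
opening: 0.246
```

```bash
python3 - <<'E'
from h import *
d=ang(82.15);delta([.4569,-.281,.1555],[-d[0],-d[1],-1],ang(-7.85));s=get_state();print(s["wrist_torque"])
E=np.array([.460,-.2587,.178]);a=np.array([d[0],d[1],1])/2**.5;print("dist from end",(E-s["eef_pos"])@a)
# target: vertical over bore 4
E
```

```text
pos [ 0.4586 -0.2803  0.1576] d [-0.0017 -0.0007 -0.0021] |d| 0.0028 tw [ 0.06  0.35 -0.25] |tw| 0.4 F [1.7 0.8 0.1] op 0.246 t 13.1 q [-0.43  0.07  2.13 -0.99  0.94  0.32]
[ 0.29996409 -0.18813094  0.10113338]
dist from end 0.02974171230775583
```

move_arm(
  linear=[
    [-0.001,-0.008,0.008],
    [-0.002,-0.014,0.014],
    [-0.002,-0.014,0.014],
    [0,-0.01,0.03],
    [0,0,0.035],
    [0,0,0.035],
    [0,0,0.035],
    [0,0,0.02],
    [0,0,0],
  ],
  twist=[
    [0,0,0],
    [0,0,0],
    [0,0,0],
    [0,0,0],
    [0,0,0],
    [0,0,0],
    [0,0,0],
    [0,0,0],
    [0,0,0],
  ],
)

```text
time: 13.85
eef_pos: [0.4467, -0.3214, 0.3459]
tcp_rot: [0.698, 0.61, -0.284, 0.243]
contact_force: [0.3, -0.2, -0.3]
opening: 0.248
```

```bash
python3 - <<'E'
from h import *
delta([.633,-.203,.33],[0,0,-1],ang(-7.85))
c=cam("side");crop(c,150,130,350,350,3.5,"s11.png")
E
```

```text
pos [ 0.4467 -0.3214  0.3459] d [ 0.1863  0.1184 -0.0159] |d| 0.2213 tw [43.41 -6.46 -0.16] |tw| 43.9 F [ 0.3 -0.2 -0.3] op 0.248 t 13.85 q [-0.52 -0.15  1.96 -0.79  1.13 -0.11]
```

View pics/s11.png

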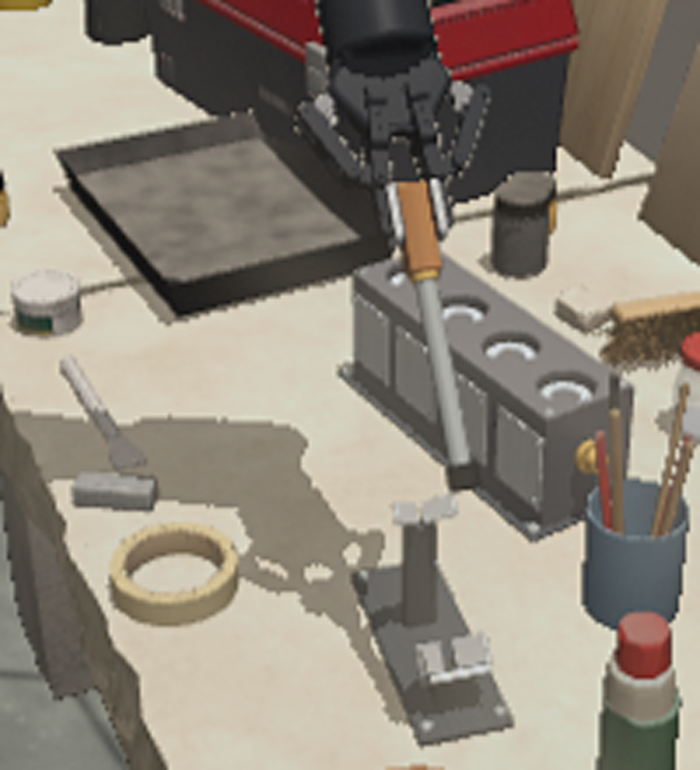

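move_arm(
  linear=[
    [0,0.012,0.005],
    [0,0.012,0.005],
    [0.01,0.012,0.005],
    [0.02,0.012,0.005],
    [0.025,0.012,0],
    [0.025,0.012,0],
    [0.025,0.012,0],
    [0.025,0.012,0],
    [0.025,0.01,0],
    [0.02,0.006,0],
    [0.01,0,0],
    [0,0,0],
    [0,0,0],
  ],
  twist=[
    [5,-0.7,0],
    [5,-0.7,0],
    [5,-0.7,0],
    [5,-0.7,0],
    [5,-0.7,0],
    [5,-0.7,0],
    [5,-0.7,0],
    [5,-0.7,0],
    [3,-0.5,0],
    [0,0,0],
    [0,0,0],
    [0,0,0],
    [0,0,0],
  ],
)

```text
time: 14.98
eef_pos: [0.6276, -0.1959, 0.3169]
tcp_rot: [0.75, 0.66, -0.0, -0.047]
contact_force: [0.4, -0.1, -0.2]
opening: 0.248
```

```bash
python3 - <<'E'
from h import *
delta([.633,-.203,.33],[0,0,-1],ang(-7.85))
E
```

```text
pos [ 0.6276 -0.1959  0.3169] d [ 0.0054 -0.0071  0.0131] |d| 0.0158 tw [-4.03 -3.54 -0.57] |tw| 5.4 F [ 0.4 -0.1 -0.2] op 0.248 t 14.9833 q [-0.47  0.25  1.49  0.03  1.5  -0.35]
```

move_arm(
  linear=[
    [0.003,-0.004,0.003],
    [0.002,-0.003,0.003],
    [0,0,0],
    [0,0,0],
  ],
  twist=[
    [-2,-1.8,-0.3],
    [-1.6,-1.5,-0.3],
    [-0.4,-0.3,0],
    [0,0,0],
  ],
)

```text
time: 15.32
eef_pos: [0.6278, -0.2024, 0.3133]
tcp_rot: [0.755, 0.656, -0.003, -0.006]
contact_force: [-0.5, 0.2, -1.6]
opening: 0.248
```

```bash
python3 - <<'E'
from h import *
delta([.633,-.203,.33],[0,0,-1],ang(-7.85))
c=cam("side");crop(c,220,120,360,300,4,"s12.png");t=cam("top");crop(t,240,160,400,280,4.5,"t12.png")
s=get_state();R=Ro.from_quat(s["tcp_rot"]).as_matrix();f=s["eef_pos"]+R[:,2]*.17;print("foot",f,proj(c,f),proj(t,f))
E
```

```text
pos [ 0.6278 -0.2024  0.3133] d [ 0.0052 -0.0006  0.0167] |d| 0.0174 tw [-0.24 -0.73  0.19] |tw| 0.8 F [-0.5  0.2 -1.6] op 0.248 t 15.3167 q [-0.46  0.22  1.53 -0.    1.41 -0.32]
foot [ 0.62609348 -0.20189826  0.14372433] [309.17899887 229.80834044] [332.28491645 194.65344932]
```

View pics/s12.png

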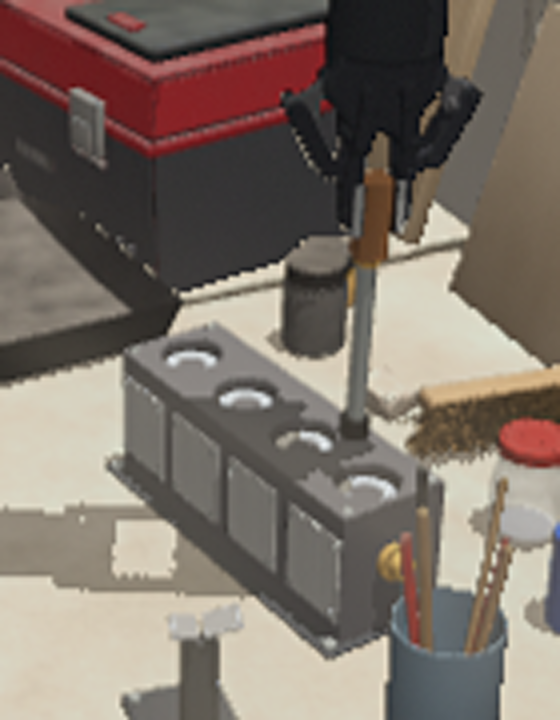

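View pics/t12.png

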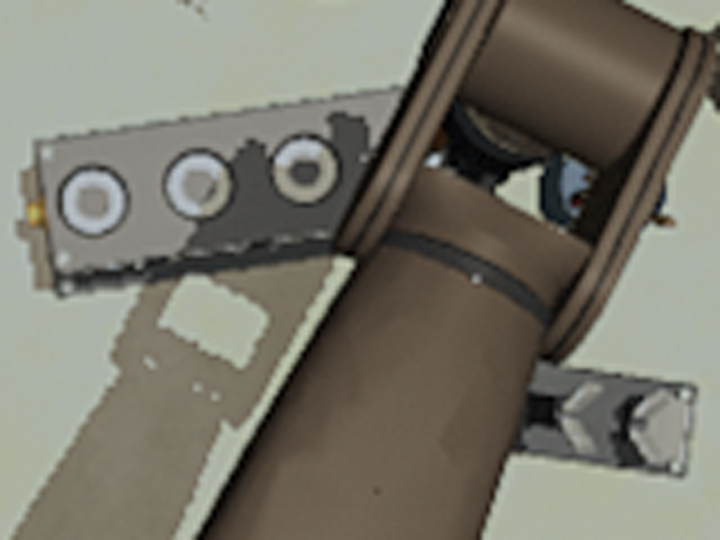

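move_arm(
  linear=[
    [0.003,0,-0.005],
    [0.002,0,-0.01],
    [0.001,0,-0.01],
    [0,0,-0.005],
    [0,0,0],
  ],
  twist=[
    [-0.2,-0.4,0.1],
    [0,-0.3,0],
    [0,0,0],
    [0,0,0],
    [0,0,0],
  ],
)

```text
time: 15.83
eef_pos: [0.6339, -0.2028, 0.2801]
tcp_rot: [0.755, 0.656, 0.0, -0.001]
contact_force: [-0.6, -0.1, -2.5]
opening: 0.248
```

```bash
cat >>h.py <<'E'
def foot(L=.17):
    s=get_state();R=Ro.from_quat(s["tcp_rot"]).as_matrix();print("foot",(s["eef_pos"]+R[:,2]*L).round(4),"F",np.array(s["contact_force"]).round(2))
E
python3 - <<'E'
from h import *
delta([.633,-.203,.268],[0,0,-1],ang(-7.85));foot()
E
```

```text
pos [ 0.6339 -0.2028  0.2801] d [-0.0009 -0.0002 -0.0121] |d| 0.0121 tw [-0.08 -0.01  0.13] |tw| 0.2 F [-0.6 -0.1 -2.5] op 0.248 t 15.8333 q [-0.46  0.24  1.56  0.    1.34 -0.32]
foot [ 0.6339 -0.2025  0.1101] F [-0.55 -0.14 -2.5 ]
```

move_arm(
  linear=[
    [0,0,-0.006],
    [0,0,-0.005],
    [0,0,-0.003],
    [0,0,0],
    [0,0,0],
  ],
  twist=[
    [0,0,0],
    [0,0,0],
    [0,0,0],
    [0,0,0],
    [0,0,0],
  ],
)

```text
time: 16.25
eef_pos: [0.6343, -0.203, 0.2658]
tcp_rot: [0.755, 0.656, 0.0, -0.0]
contact_force: [-1.2, 0.6, 2.8]
opening: 0.244
```

```bash
python3 - <<'E'
from h import *
foot()
E
```

```text
foot [ 0.6344 -0.2029  0.0958] F [-1.21  0.61  2.82]
```

move_arm(
  linear=[
    [0,0,-0.003],
    [0,0,-0.003],
    [0,0,-0.003],
    [0,0,-0.001],
    [0,0,0],
  ],
  twist=[
    [0,0,0],
    [0,0,0],
    [0,0,0],
    [0,0,0],
    [0,0,0],
  ],
)

```text
time: 16.67
eef_pos: [0.6349, -0.2032, 0.2619]
tcp_rot: [0.754, 0.656, 0.001, 0.002]
contact_force: [-1.1, -0.3, 2.4]
opening: 0.248
```

```bash
python3 - <<'E'
from h import *
foot()
E
```

```text
foot [ 0.6356 -0.2034  0.0919] F [-1.1  -0.29  2.4 ]
```

move_arm(
  linear=[
    [0,0,-0.003],
    [0,0,-0.003],
    [0,0,-0.003],
    [0,0,-0.002],
  ],
  twist=[
    [0,0,0],
    [0,0,0],
    [0,0,0],
    [0,0,0],
  ],
)

```text
time: 17.0
eef_pos: [0.6353, -0.2033, 0.2583]
tcp_rot: [0.754, 0.656, 0.002, 0.003]
contact_force: [-2.2, 0.9, 6.0]
opening: 0.25
```

```bash
python3 - <<'E'
from h import *
foot()
E
```

```text
foot [ 0.6364 -0.2037  0.0883] F [-2.24  0.92  6.01]
```

move_arm(
  linear=[
    [0,0,-0.003],
    [0,0,-0.003],
    [0,0,-0.003],
  ],
  twist=[
    [0,0,0],
    [0,0,0],
    [0,0,0],
  ],
)

```text
time: 17.25
eef_pos: [0.6353, -0.2031, 0.2582]
tcp_rot: [0.754, 0.657, 0.002, 0.004]
contact_force: [-3.9, 1.3, 11.0]
opening: 0.247
```

move_arm(
  linear=[
    [0,0,0.01],
    [0,0,0.015],
    [0,0,0.02],
    [0,0,0.02],
    [0,0,0.015],
    [0,0,0],
  ],
  twist=[
    [0,-0.3,0],
    [0,0,0],
    [0,0,0],
    [0,0,0],
    [0,0,0],
    [0,0,0],
  ],
)

```text
time: 17.75
eef_pos: [0.635, -0.2029, 0.3352]
tcp_rot: [0.754, 0.657, 0.004, 0.005]
contact_force: [-0.5, 0.2, 0.3]
opening: 0.249
```

```bash
python3 - <<'E'
from h import *
foot();delta([.6207,-.1293,.35],[0,0,-1],ang(-7.85))
c=cam("side");crop(c,220,120,360,300,4,"s13.png")
E
```

```text
foot [ 0.6371 -0.2033  0.1652] F [-0.54  0.22  0.27]
pos [ 0.635  -0.2029  0.3352] d [-0.0143  0.0736  0.0148] |d| 0.0765 tw [0.12 0.71 0.07] |tw| 0.7 F [-0.5  0.2  0.3] op 0.249 t 17.75 q [-0.46  0.21  1.5   0.    1.42 -0.32]
```

View pics/s13.png

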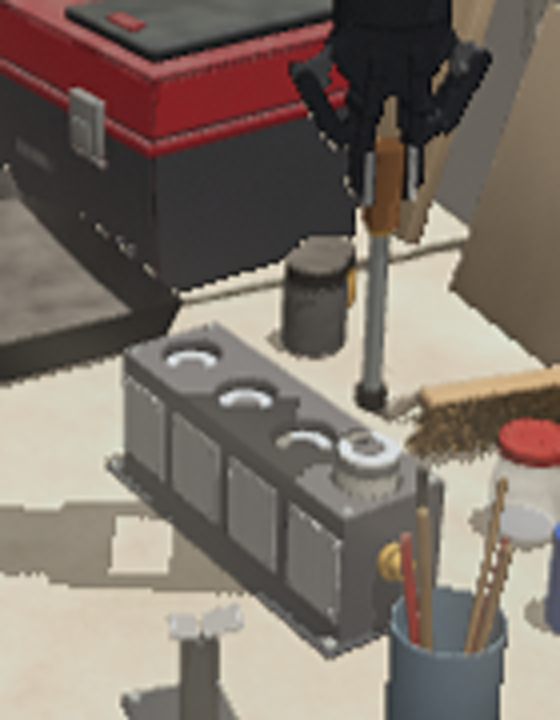

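move_arm(
  linear=[
    [-0.003,0.012,0.008],
    [-0.004,0.02,0.004],
    [-0.004,0.02,0],
    [-0.004,0.015,0],
    [0,0,0],
    [0,0,0],
  ],
  twist=[
    [0,0.4,0],
    [0,0.3,0],
    [0,0,0],
    [0,0,0],
    [0,0,0],
    [0,0,0],
  ],
)

```text
time: 18.3
eef_pos: [0.6161, -0.1301, 0.3365]
tcp_rot: [0.755, 0.656, -0.004, -0.007]
contact_force: [0.7, -0.3, -1.3]
opening: 0.247
```

```bash
python3 - <<'E'
from h import *
foot();delta([.6207,-.1293,.275],[0,0,-1],ang(-7.85))
E
```

```text
foot [ 0.6136 -0.1294  0.1665] F [ 0.68 -0.29 -1.29]
pos [ 0.6161 -0.1301  0.3365] d [ 0.0046  0.0008 -0.0615] |d| 0.0616 tw [-0.26 -0.84  0.13] |tw| 0.9 F [ 0.7 -0.3 -1.3] op 0.247 t 18.3 q [-0.37  0.14  1.57 -0.    1.44 -0.23]
```

move_arm(
  linear=[
    [0.003,0.001,-0.01],
    [0.002,0,-0.02],
    [0,0,-0.02],
    [0,0,-0.01],
    [0,0,0],
  ],
  twist=[
    [-0.1,-0.4,0],
    [-0.1,-0.4,0],
    [0,0,0],
    [0,0,0],
    [0,0,0],
  ],
)

```text
time: 18.72
eef_pos: [0.6216, -0.1304, 0.2711]
tcp_rot: [0.755, 0.656, 0.0, 0.001]
contact_force: [-0.8, 0.3, -1.3]
opening: 0.246
```

```bash
python3 - <<'E'
from h import *
foot();delta([.6207,-.1293,.260],[0,0,-1],ang(-7.85))
E
```

```text
foot [ 0.6218 -0.1305  0.1011] F [-0.8   0.27 -1.32]
pos [ 0.6216 -0.1304  0.2711] d [-0.0009  0.0011 -0.0111] |d| 0.0112 tw [0.04 0.05 0.2 ] |tw| 0.2 F [-0.8  0.3 -1.3] op 0.246 t 18.7167 q [-0.37  0.18  1.65 -0.    1.32 -0.23]
```

Now press (each row is self-limiting: 3 mm from the measured pose).

move_arm(
  linear=[
    [0,0,-0.004],
    [0,0,-0.004],
    [0,0,-0.003],
    [0,0,-0.003],
    [0,0,-0.003],
    [0,0,-0.003],
    [0,0,-0.003],
    [0,0,-0.003],
  ],
  twist=[
    [0,0,0],
    [0,0,0],
    [0,0,0],
    [0,0,0],
    [0,0,0],
    [0,0,0],
    [0,0,0],
    [0,0,0],
  ],
)

```text
time: 19.38
eef_pos: [0.6232, -0.1323, 0.2619]
tcp_rot: [0.756, 0.655, 0.002, 0.002]
contact_force: [-4.0, 0.4, 6.0]
opening: 0.249
```

```bash
python3 - <<'E'
from h import *
foot()
E
```

```text
foot [ 0.6243 -0.1325  0.0919] F [-3.97  0.35  5.95]
```

move_arm(
  linear=[
    [-0.001,0.001,-0.003],
    [-0.001,0.001,-0.004],
    [0,0,-0.004],
    [0,0,-0.004],
  ],
  twist=[
    [0,0,0],
    [0,0,0],
    [0,0,0],
    [0,0,0],
  ],
)

```text
time: 19.72
eef_pos: [0.6224, -0.1313, 0.2594]
tcp_rot: [0.756, 0.655, 0.003, 0.006]
contact_force: [-3.3, 0.7, 7.0]
opening: 0.248
```

```bash
python3 - <<'E'
from h import *
foot()
E
```

```text
foot [ 0.6245 -0.1321  0.0894] F [-3.31  0.65  6.97]
```

move_arm(
  linear=[
    [0,0,-0.004],
    [0,0,-0.004],
    [0,0,-0.004],
  ],
  twist=[
    [0,0,0],
    [0,0,0],
    [0,0,0],
  ],
)

```text
time: 19.97
eef_pos: [0.6224, -0.1314, 0.2582]
tcp_rot: [0.756, 0.655, 0.003, 0.006]
contact_force: [-3.8, 1.6, 10.0]
opening: 0.245
```

move_arm(
  linear=[
    [0,0,0.01],
    [0,0,0.015],
    [0,0,0.02],
    [0,0,0.02],
    [0,0,0.015],
    [0,0,0],
  ],
  twist=[
    [0,0.3,0],
    [0,0.3,0],
    [0,0,0],
    [0,0,0],
    [0,0,0],
    [0,0,0],
  ],
)

```text
time: 20.47
eef_pos: [0.6231, -0.1325, 0.3446]
tcp_rot: [0.756, 0.654, 0.001, 0.005]
contact_force: [0.8, -0.2, -1.4]
opening: 0.245
```

```bash
python3 - <<'E'
from h import *
foot();delta([.6090,-.0554,.34],[0,0,-1],ang(-7.85))
c=cam("side");crop(c,220,120,360,300,4,"s14.png")
E
```

```text
foot [ 0.6245 -0.1338  0.1746] F [ 0.76 -0.24 -1.45]
pos [ 0.6231 -0.1325  0.3446] d [-0.0141  0.0771 -0.0046] |d| 0.0785 tw [0.43 0.47 0.42] |tw| 0.8 F [ 0.8 -0.2 -1.4] op 0.245 t 20.4667 q [-0.37  0.14  1.56 -0.    1.43 -0.22]
```

View pics/s14.png

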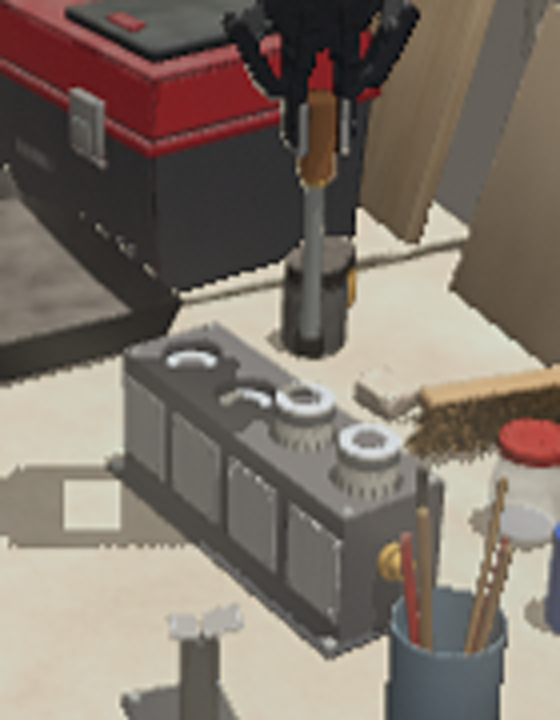

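move_arm(
  linear=[
    [-0.003,0.014,0],
    [-0.004,0.021,0],
    [-0.004,0.021,0],
    [-0.003,0.014,0],
    [0,0,0],
    [0,0,0],
  ],
  twist=[
    [0.2,0.2,0.2],
    [0.2,0.2,0.2],
    [0,0,0],
    [0,0,0],
    [0,0,0],
    [0,0,0],
  ],
)

```text
time: 21.02
eef_pos: [0.6052, -0.0568, 0.3347]
tcp_rot: [0.754, 0.657, -0.003, -0.005]
contact_force: [0.7, -0.4, -0.8]
opening: 0.248
```

```bash
python3 - <<'E'
from h import *
foot();delta([.6090,-.0554,.271],[0,0,-1],ang(-7.85))
E
```

```text
foot [ 0.6033 -0.056   0.1647] F [ 0.73 -0.36 -0.76]
pos [ 0.6052 -0.0568  0.3347] d [ 0.0038  0.0014 -0.0637] |d| 0.0639 tw [-0.27 -0.64  0.05] |tw| 0.7 F [ 0.7 -0.4 -0.8] op 0.248 t 21.0167 q [-0.26  0.09  1.63  0.    1.43 -0.12]
```

move_arm(
  linear=[
    [0.003,0.001,-0.01],
    [0.001,0,-0.02],
    [0,0,-0.02],
    [0,0,-0.012],
    [0,0,0],
  ],
  twist=[
    [-0.1,-0.4,0],
    [-0.1,-0.3,0],
    [0,0,0],
    [0,0,0],
    [0,0,0],
  ],
)

```text
time: 21.43
eef_pos: [0.6097, -0.0573, 0.2672]
tcp_rot: [0.755, 0.656, 0.001, 0.001]
contact_force: [-0.9, -0.1, 0.3]
opening: 0.248
```

```bash
python3 - <<'E'
from h import *
foot();delta([.6090,-.0554,.271],[0,0,-1],ang(-7.85))
E
```

```text
foot [ 0.6102 -0.0574  0.0972] F [-0.85 -0.13  0.25]
pos [ 0.6097 -0.0573  0.2672] d [-0.0007  0.0019  0.0038] |d| 0.0043 tw [0.03 0.16 0.12] |tw| 0.2 F [-0.9 -0.1  0.3] op 0.248 t 21.4333 q [-0.26  0.13  1.71  0.    1.3  -0.12]
```

move_arm(
  linear=[
    [0,0.001,-0.003],
    [0,0,-0.003],
    [0,0,-0.003],
    [0,0,-0.003],
    [0,0,-0.004],
    [0,0,-0.004],
    [0,0,-0.004],
    [0,0,-0.004],
  ],
  twist=[
    [0,0.2,0],
    [0,0,0],
    [0,0,0],
    [0,0,0],
    [0,0,0],
    [0,0,0],
    [0,0,0],
    [0,0,0],
  ],
)

```text
time: 22.1
eef_pos: [0.612, -0.058, 0.2586]
tcp_rot: [0.755, 0.655, 0.001, 0.002]
contact_force: [-4.3, 1.4, 6.5]
opening: 0.247
```

```bash
python3 - <<'E'
from h import *
foot()
E
```

```text
foot [ 0.6128 -0.0582  0.0886] F [-4.35  1.35  6.54]
```

move_arm(
  linear=[
    [-0.001,0,-0.004],
    [0,0,-0.004],
    [0,0,-0.004],
    [0,0,-0.004],
  ],
  twist=[
    [0,0,0],
    [0,0,0],
    [0,0,0],
    [0,0,0],
  ],
)

```text
time: 22.43
eef_pos: [0.6117, -0.0581, 0.2582]
tcp_rot: [0.755, 0.655, 0.002, 0.003]
contact_force: [-3.9, 0.6, 7.9]
opening: 0.249
```

move_arm(
  linear=[
    [0,0,0.01],
    [0,0,0.015],
    [0,0,0.02],
    [0,0,0.02],
    [0,0,0.015],
    [0,0,0],
  ],
  twist=[
    [0,0.3,0],
    [0,0.3,0],
    [0,0,0],
    [0,0,0],
    [0,0,0],
    [0,0,0],
  ],
)

```text
time: 22.93
eef_pos: [0.6126, -0.0592, 0.346]
tcp_rot: [0.756, 0.655, -0.0, 0.001]
contact_force: [-0.1, -1.1, -0.9]
opening: 0.247
```

```bash
python3 - <<'E'
from h import *
foot();delta([.5967,.0186,.335],[0,0,-1],ang(-7.85))
c=cam("side");crop(c,220,120,360,300,4,"s15.png")
E
```

```text
foot [ 0.6128 -0.0595  0.176 ] F [-0.06 -1.08 -0.9 ]
pos [ 0.6126 -0.0592  0.346 ] d [-0.0159  0.0778 -0.011 ] |d| 0.0801 tw [0.13 0.09 0.36] |tw| 0.4 F [-0.1 -1.1 -0.9] op 0.247 t 22.9333 q [-0.26  0.09  1.61 -0.    1.44 -0.12]
```

View pics/s15.png

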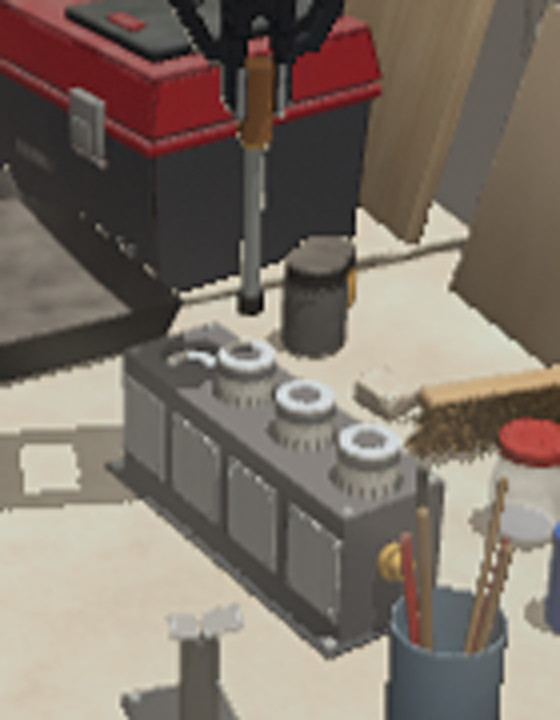

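move_arm(
  linear=[
    [-0.003,0.014,0],
    [-0.004,0.021,0],
    [-0.004,0.021,0],
    [-0.003,0.015,0],
    [0,0,0],
    [0,0,0],
  ],
  twist=[
    [0.1,0,0.2],
    [0,0,0.2],
    [0,0,0],
    [0,0,0],
    [0,0,0],
    [0,0,0],
  ],
)

```text
time: 23.48
eef_pos: [0.5947, 0.017, 0.3363]
tcp_rot: [0.754, 0.657, -0.003, -0.005]
contact_force: [0.1, -0.5, -0.8]
opening: 0.245
```

```bash
python3 - <<'E'
from h import *
foot();delta([.5967,.0186,.269],[0,0,-1],ang(-7.85))
E
```

```text
foot [0.5929 0.0176 0.1663] F [ 0.14 -0.54 -0.76]
pos [0.5947 0.017  0.3363] d [ 0.002   0.0016 -0.0673] |d| 0.0674 tw [-0.19 -0.6   0.03] |tw| 0.6 F [ 0.1 -0.5 -0.8] op 0.245 t 23.4833 q [-0.14  0.06  1.66  0.    1.43 -0.01]
```

move_arm(
  linear=[
    [0.001,0.001,-0.01],
    [0,0,-0.02],
    [0,0,-0.02],
    [0,0,-0.012],
    [0,0,0],
  ],
  twist=[
    [-0.1,-0.3,0],
    [-0.1,-0.2,0],
    [0,0,0],
    [0,0,0],
    [0,0,0],
  ],
)

```text
time: 23.9
eef_pos: [0.595, 0.0166, 0.2675]
tcp_rot: [0.754, 0.656, -0.001, -0.001]
contact_force: [0.1, -0.4, -1.5]
opening: 0.248
```

```bash
python3 - <<'E'
from h import *
foot();delta([.5967,.0186,.269],[0,0,-1],ang(-7.85))
E
```

```text
foot [0.5945 0.0164 0.0975] F [ 0.07 -0.44 -1.47]
pos [0.595  0.0166 0.2675] d [0.0017 0.002  0.0015] |d| 0.003 tw [ 0.06 -0.17  0.11] |tw| 0.2 F [ 0.1 -0.4 -1.5] op 0.248 t 23.9 q [-0.14  0.09  1.75 -0.    1.3  -0.  ]
```

move_arm(
  linear=[
    [0,0,-0.003],
    [0,0,-0.003],
    [0,0,-0.003],
    [0,0,-0.003],
    [-0.001,0,-0.004],
    [0,0,-0.004],
    [0,0,-0.004],
    [0,0,-0.004],
  ],
  twist=[
    [0,0,0],
    [0,0,0],
    [0,0,0],
    [0,0,0],
    [0,0,0],
    [0,0,0],
    [0,0,0],
    [0,0,0],
  ],
)

```text
time: 24.57
eef_pos: [0.5968, 0.0154, 0.2582]
tcp_rot: [0.755, 0.655, 0.002, 0.001]
contact_force: [-4.9, 1.3, 12.3]
opening: 0.247
```

```bash
python3 - <<'E'
from h import *
foot()
E
```

```text
foot [0.5976 0.0155 0.0882] F [-4.87  1.25 12.3 ]
```

Stop reached; lift.

move_arm(
  linear=[
    [0,0,0.01],
    [0,0,0.015],
    [0,0,0.02],
    [0,0,0.02],
    [0,0,0.03],
    [0,0,0.03],
    [0,0,0],
  ],
  twist=[
    [0,0.2,0],
    [0,0,0],
    [0,0,0],
    [0,0,0],
    [0,0,0],
    [0,0,0],
    [0,0,0],
  ],
)

```text
time: 25.15
eef_pos: [0.5971, 0.0138, 0.3924]
tcp_rot: [0.756, 0.654, 0.003, 0.003]
contact_force: [0.0, -1.0, -0.2]
opening: 0.248
```

```bash
python3 - <<'E'
from h import *
d=ang(82.15);foot();delta([.448,-.350,.30],[-d[0],-d[1],-1],ang(-7.85))
c=cam("side");crop(c,150,120,360,320,3.6,"s16.png")
# home target
T=Ro.from_quat([.696,.608,-.286,.254]);print(T.as_matrix())
E
```

```text
foot [0.5984 0.0137 0.2224] F [ 0.03 -0.97 -0.17]
pos [0.5971 0.0138 0.3924] d [-0.1491 -0.3638 -0.0924] |d| 0.4039 tw [-44.51   6.7    0.2 ] |tw| 45.0 F [ 0.  -1.  -0.2] op 0.248 t 25.15 q [-0.15  0.04  1.58  0.    1.51 -0.  ]
[[ 0.09743381  0.99123544 -0.08921303]
 [ 0.7007733  -0.13198026 -0.70106918]
 [-0.70669897  0.00578973 -0.70749066]]
```

View pics/s16.png

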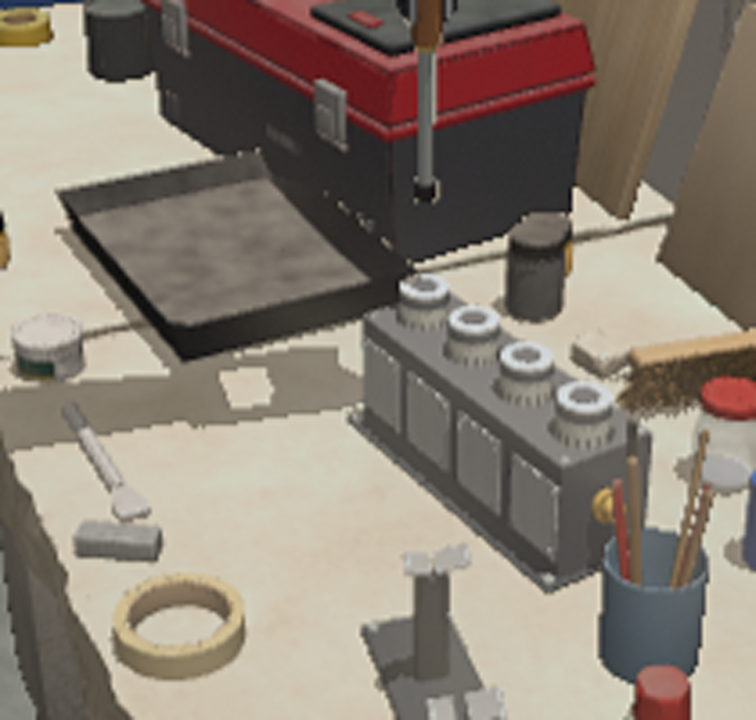

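move_arm(
  linear=[
    [-0.02,-0.01,0],
    [-0.025,-0.025,0],
    [-0.025,-0.03,0],
    [-0.025,-0.03,0],
    [-0.025,-0.03,0],
    [-0.02,-0.035,0],
    [-0.005,-0.04,0],
    [0,-0.04,0],
    [0,-0.04,0],
    [0,-0.04,0],
    [0,-0.03,0],
    [0,0,0],
    [0,0,0],
  ],
  twist=[
    [0,0,0],
    [-4,0.6,0],
    [-4.5,0.7,0],
    [-4.5,0.7,0],
    [-4.5,0.7,0],
    [-4.5,0.7,0],
    [-4.5,0.7,0],
    [-4.5,0.7,0],
    [-4.5,0.7,0],
    [-4.5,0.7,0],
    [-3,0.5,0],
    [0,0,0],
    [0,0,0],
  ],
)

```text
time: 26.28
eef_pos: [0.4405, -0.348, 0.3725]
tcp_rot: [0.695, 0.61, -0.295, 0.242]
contact_force: [-0.3, 0.5, -0.8]
opening: 0.246
```

```bash
cat >> h.py <<'E'
def deltaq(p,q):
    T=Ro.from_quat(q).as_matrix();delta(p,T[:,2],T[:,1])
QH=[.696,.608,-.286,.254]
E
python3 - <<'E'
from h import *
deltaq([.450,-.342,.223],QH)
E
```

```text
pos [ 0.4405 -0.348   0.3725] d [ 0.0095  0.006  -0.1495] |d| 0.1499 tw [-0.38 -1.66  0.48] |tw| 1.8 F [-0.3  0.5 -0.8] op 0.246 t 26.2833 q [-0.57 -0.15  1.92 -0.79  1.14 -0.18]
```

move_arm(
  linear=[
    [0.003,0.002,-0.015],
    [0.003,0.002,-0.03],
    [0.003,0.002,-0.035],
    [0,0,-0.035],
    [0,0,-0.022],
    [0,0,-0.008],
    [0,0,0],
  ],
  twist=[
    [-0.2,-0.8,0.2],
    [-0.2,-0.8,0.2],
    [0,0,0],
    [0,0,0],
    [0,0,0],
    [0,0,0],
    [0,0,0],
  ],
)

```text
time: 26.87
eef_pos: [0.4495, -0.3365, 0.2208]
tcp_rot: [0.697, 0.609, -0.282, 0.254]
contact_force: [-0.4, 0.2, -0.9]
opening: 0.248
```

```bash
python3 - <<'E'
from h import *
deltaq([.450,-.342,.223],QH);deltaq([.4588,-.279,.159],QH);foot()
t=cam("top");s=cam("side");crop(s,220,190,330,320,6,"s17.png");crop(t,310,210,420,300,6,"t17.png")
E
```

```text
pos [ 0.4495 -0.3365  0.2208] d [ 0.0005 -0.0055  0.0022] |d| 0.006 tw [-0.34  0.39 -0.11] |tw| 0.5 F [-0.4  0.2 -0.9] op 0.248 t 26.8667 q [-0.55 -0.01  2.08 -0.92  0.93  0.11]
pos [ 0.4495 -0.3365  0.2208] d [ 0.0093  0.0575 -0.0618] |d| 0.0849 tw [-0.34  0.39 -0.11] |tw| 0.5 F [-0.4  0.2 -0.9] op 0.248 t 26.8667 q [-0.55 -0.01  2.08 -0.92  0.93  0.11]
foot [ 0.4354 -0.455   0.0997] F [-0.44  0.23 -0.92]
```

View pics/s17.png

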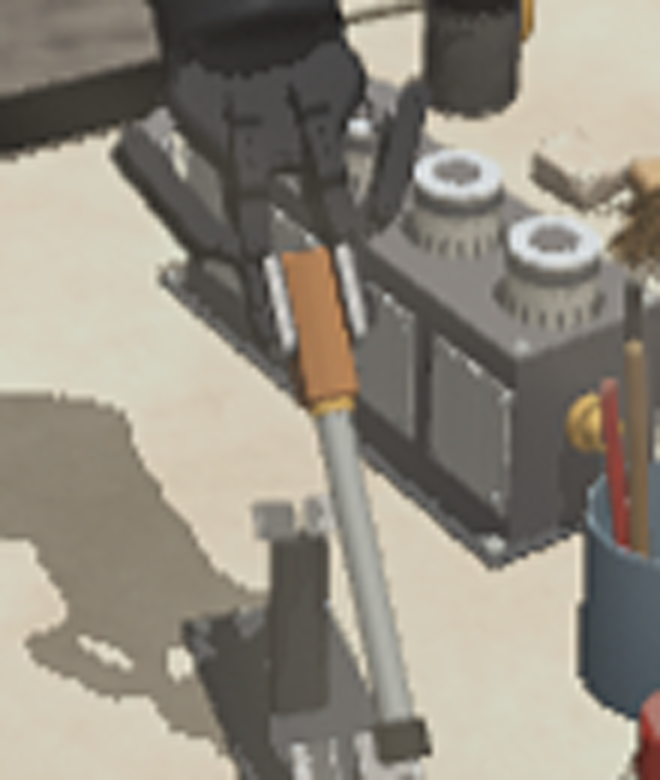

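View pics/t17.png

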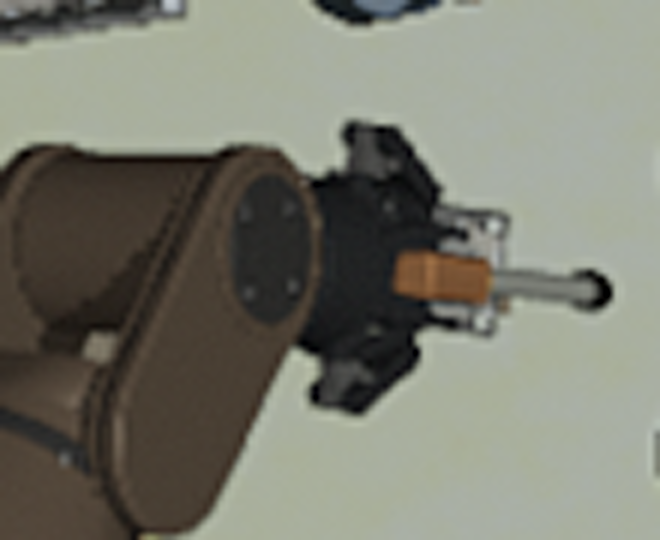

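move_arm(
  linear=[
    [0.001,0.006,-0.006],
    [0.0015,0.01,-0.01],
    [0.0015,0.01,-0.01],
    [0.0015,0.01,-0.011],
    [0.0015,0.009,-0.01],
    [0.001,0.004,-0.005],
    [0,0,0],
    [0,0,0],
  ],
  twist=[
    [-0.2,0.2,0],
    [-0.1,0.2,0],
    [0,0,0],
    [0,0,0],
    [0,0,0],
    [0,0,0],
    [0,0,0],
    [0,0,0],
  ],
)

```text
time: 27.63
eef_pos: [0.4681, -0.2887, 0.1879]
tcp_rot: [0.697, 0.602, -0.28, 0.271]
contact_force: [-0.1, 0.8, -1.6]
opening: 0.247
```

```bash
python3 - <<'E'
from h import *
deltaq([.4588,-.279,.159],QH);foot()
E
```

```text
pos [ 0.4681 -0.2887  0.1879] d [-0.0093  0.0097 -0.0289] |d| 0.0319 tw [ 1.13  1.82 -0.24] |tw| 2.1 F [-0.1  0.8 -1.6] op 0.247 t 27.6333 q [-0.44  0.04  2.1  -0.98  0.95  0.29]
foot [ 0.4572 -0.4103  0.0696] F [-0.14  0.78 -1.64]
```

move_arm(
  linear=[
    [-0.006,-0.004,0],
    [-0.004,-0.003,0],
    [-0.002,0,0],
    [0,0,0],
  ],
  twist=[
    [0.6,0.9,0],
    [0.5,0.8,0],
    [0,0,0],
    [0,0,0],
  ],
)

```text
time: 27.97
eef_pos: [0.4581, -0.2978, 0.1933]
tcp_rot: [0.695, 0.608, -0.284, 0.259]
contact_force: [0.4, -0.2, -0.7]
opening: 0.251
```

```bash
python3 - <<'E'
from h import *
deltaq([.4588,-.279,.159],QH);foot()
t=cam("top");s=cam("side");crop(s,220,190,330,320,6,"s18.png");crop(t,310,210,420,300,6,"t18.png")
E
```

```text
pos [ 0.4581 -0.2978  0.1933] d [ 0.0007  0.0188 -0.0343] |d| 0.0392 tw [ 0.26  0.48 -0.24] |tw| 0.6 F [ 0.4 -0.2 -0.7] op 0.251 t 27.9667 q [-0.47  0.02  2.11 -0.96  0.95  0.23]
foot [ 0.4445 -0.4176  0.0735] F [ 0.44 -0.17 -0.73]
```

View pics/s18.png

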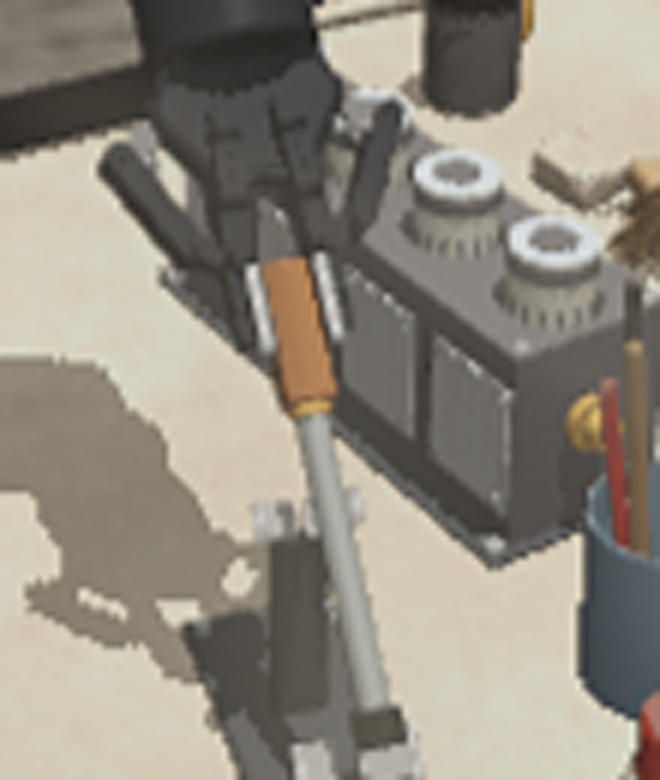

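move_arm(
  linear=[
    [-0.0005,0.004,-0.007],
    [-0.0005,0.005,-0.008],
    [0,0.005,-0.008],
    [0,0.002,-0.004],
    [0,0,0],
  ],
  twist=[
    [0.1,0.3,-0.1],
    [0.1,0.3,-0.1],
    [0,0,0],
    [0,0,0],
    [0,0,0],
  ],
)

```text
time: 28.48
eef_pos: [0.4578, -0.2801, 0.1641]
tcp_rot: [0.695, 0.609, -0.287, 0.255]
contact_force: [0.4, -0.5, -0.0]
opening: 0.245
```

```bash
python3 - <<'E'
from h import *
deltaq([.4588,-.279,.159],QH);foot()
E
```

```text
pos [ 0.4578 -0.2801  0.1641] d [ 0.001   0.0011 -0.0051] |d| 0.0053 tw [ 0.13 -0.09 -0.14] |tw| 0.2 F [ 0.4 -0.5 -0. ] op 0.245 t 28.4833 q [-0.43  0.06  2.13 -0.98  0.95  0.3 ]
foot [ 0.4428 -0.3996  0.0441] F [ 0.42 -0.46 -0.05]
```

move_arm(
  linear=[
    [0,0.001,-0.003],
    [0,0,-0.002],
    [0,0,0],
    [0,0,0],
  ],
  twist=[
    [0,0,0],
    [0,0,0],
    [0,0,0],
    [0,0,0],
  ],
)

```text
time: 28.82
eef_pos: [0.4584, -0.2802, 0.161]
tcp_rot: [0.693, 0.608, -0.29, 0.256]
contact_force: [1.5, -0.4, 0.6]
opening: 0.246
```

```bash
python3 - <<'E'
from h import *
deltaq([.4586,-.2803,.1576],QH);foot();print(get_state()["wrist_torque"])
s=cam("side");crop(s,220,190,330,340,5,"s19.png")
E
```

```text
pos [ 0.4584 -0.2802  0.161 ] d [ 0.0002 -0.0001 -0.0034] |d| 0.0034 tw [ 0.54 -0.28 -0.21] |tw| 0.6 F [ 1.5 -0.4  0.6] op 0.246 t 28.8167 q [-0.43  0.07  2.13 -0.99  0.95  0.31]
foot [ 0.4431 -0.4006  0.0419] F [ 1.54 -0.43  0.62]
[ 0.07754286  0.08148896 -0.06832112]
```

View pics/s19.png

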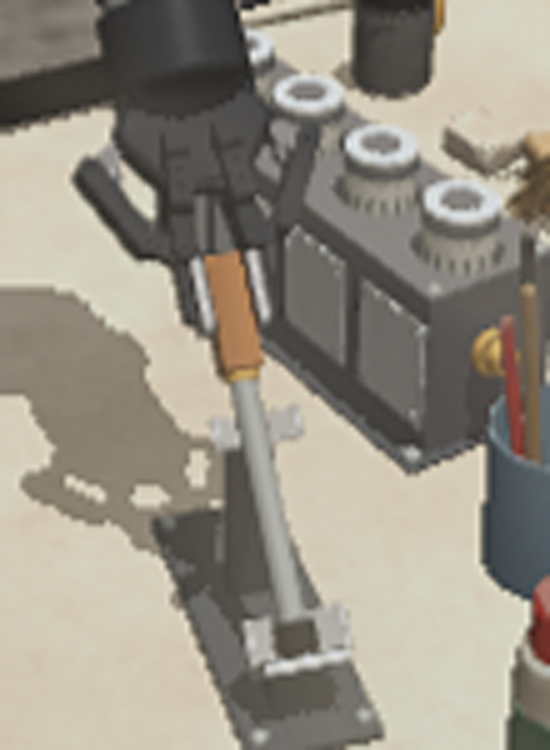

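move_arm(
  linear=[
    [0,0.0005,-0.0025],
    [0,0,-0.001],
    [0,0,0],
  ],
  twist=[
    [0.2,-0.1,-0.1],
    [0,0,0],
    [0,0,0],
  ],
)

```text
time: 29.12
eef_pos: [0.4585, -0.2811, 0.1597]
tcp_rot: [0.694, 0.607, -0.29, 0.257]
contact_force: [-0.0, -1.5, 0.6]
opening: 0.253
```

move_arm(
  linear=[
    [0,0,0],
    [0,0,0],
    [0,0,0],
    [0,0,0],
    [0,0,0],
    [0,0,0],
  ],
  twist=[
    [0,0,0],
    [0,0,0],
    [0,0,0],
    [0,0,0],
    [0,0,0],
    [0,0,0],
  ],
  grip=0.65,
)

```text
time: 29.62
eef_pos: [0.4585, -0.2791, 0.1564]
tcp_rot: [0.695, 0.608, -0.286, 0.255]
contact_force: [0.1, 0.5, -0.1]
opening: 0.651
```

```bash
python3 - <<'E'
from h import *
deltaq([.4586,-.2803,.1576],QH)
s=cam("side");crop(s,220,190,330,340,5,"s20.png")
E
```

```text
pos [ 0.4585 -0.2791  0.1564] d [ 0.0001 -0.0012  0.0012] |d| 0.0017 tw [ 0.1   0.03 -0.04] |tw| 0.1 F [ 0.1  0.5 -0.1] op 0.651 t 29.6167 q [-0.43  0.07  2.13 -0.99  0.94  0.32]
```

View pics/s20.png

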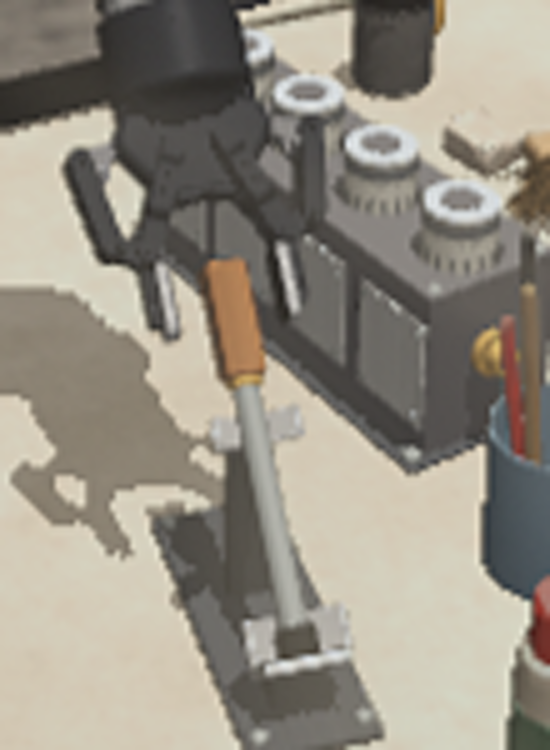

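move_arm(
  linear=[
    [0.001,0.01,0.01],
    [0.002,0.018,0.018],
    [0.003,0.022,0.022],
    [0.002,0.018,0.025],
    [0,0.01,0.03],
    [0.01,0,0.03],
    [0.02,0,0.02],
    [0.025,0,0.01],
    [0.025,0,0],
    [0.025,0,0],
    [0.025,0,0],
    [0,0,0],
    [0,0,0],
  ],
  twist=[
    [0,0,0],
    [0,0,0],
    [0,0,0],
    [0,0,0],
    [5.5,-0.8,2],
    [5.5,-0.8,2],
    [5.5,-0.8,2],
    [5.5,-0.8,2],
    [5.5,-0.8,2],
    [5.5,-0.8,2],
    [5.5,-0.8,2],
    [5.5,-0.8,2],
    [0,0,0],
  ],
  grip=0.85,
)

```text
time: 30.75
eef_pos: [0.601, -0.1831, 0.3417]
tcp_rot: [0.65, 0.756, 0.061, 0.044]
contact_force: [-0.3, -0.3, -0.4]
opening: 0.854
```

```bash
python3 - <<'E'
from h import *
np.set_printoptions(precision=4,suppress=True)
delta([.633,-.203,.122],[0,0,-1],ang(9.1))
t=cam("top");s=cam("side");cv2.imwrite("pics/top21.png",t["img"]);cv2.imwrite("pics/side21.png",s["img"])
for c in(t,s):
    P=cloud(c);hsv=cv2.cvtColor(c["img"],cv2.COLOR_BGR2HSV);x,y,z=P[...,0],P[...,1],P[...,2]
    m=(z>.13)&(z<.155)&(x>.55)&(x<.68)&(y>-.24)&(y<.05)&(hsv[...,1]<60)&(hsv[...,2]>120)
    n,l,st,ce=cv2.connectedComponentsWithStats(m.astype(np.uint8))
    for i in range(1,n):
        if st[i,4]>15:print(c["n"],st[i,4],P[l==i].mean(0),cv2.minEnclosingCircle(P[l==i][:,:2].astype(np.float32)))
E
```

```text
pos [ 0.601  -0.1831  0.3417] d [ 0.032  -0.0199 -0.2197] |d| 0.2229 tw [-2.06  8.32  0.43] |tw| 8.6 F [-0.3 -0.3 -0.4] op 0.854 t 30.75 q [-0.5   0.06  1.66  0.1   1.32 -0.67]
top 57 [ 0.6375 -0.1924  0.1436] ((0.6343010663986206, -0.19658416509628296), 0.02063361369073391)
top 109 [ 0.6205 -0.1286  0.1431] ((0.6203832030296326, -0.12870801985263824), 0.021584752947092056)
top 154 [ 0.608  -0.0548  0.1432] ((0.608237624168396, -0.05493052303791046), 0.021998412907123566)
top 154 [0.5958 0.0187 0.1433] ((0.5961470007896423, 0.01873309351503849), 0.021763306111097336)
side 86 [0.5959 0.0149 0.1442] ((0.5944104194641113, 0.015689969062805176), 0.025279942899942398)
side 96 [ 0.6082 -0.059   0.1441] ((0.6104527711868286, -0.05705450847744942), 0.024076925590634346)
side 88 [ 0.6209 -0.1332  0.1435] ((0.6215233206748962, -0.12989191710948944), 0.023530442267656326)
side 116 [ 0.6322 -0.2066  0.144 ] ((0.6345006227493286, -0.2027670443058014), 0.025206541642546654)
```

View pics/top21.png

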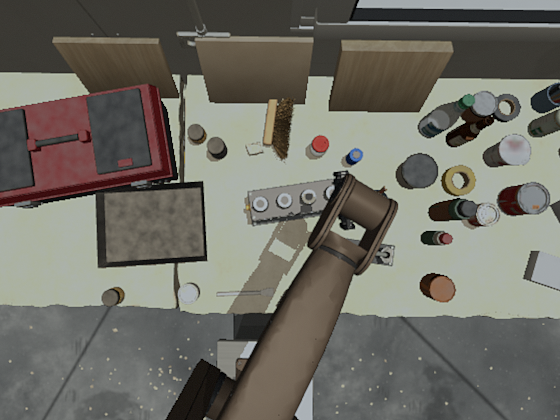

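View pics/side21.png

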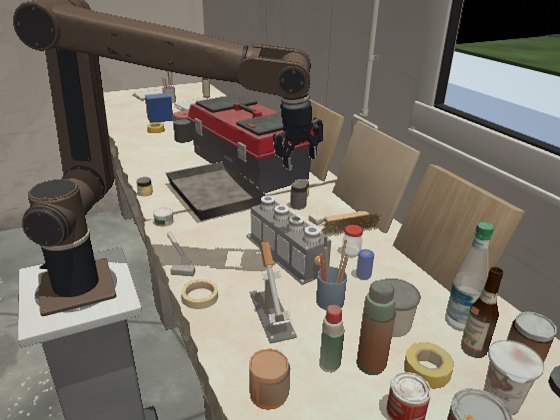

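```bash
python3 - <<'E'
from h import *
np.set_printoptions(precision=4,suppress=True)
t=cam("top");s=cam("side")
hsv=cv2.cvtColor(t["img"],cv2.COLOR_BGR2HSV)
P=cloud(t);x,y,z=P[...,0],P[...,1],P[...,2]
m=(hsv[...,2]<95)&(x>.36)&(x<.72)&(y>.15)&(y<.64)&(z<.07)
m=cv2.morphologyEx(m.astype(np.uint8),cv2.MORPH_CLOSE,np.ones((5,5)));m[:,215:]=0;m[:180]=0
n,l,st,ce=cv2.connectedComponentsWithStats(m);i=1+st[1:,4].argmax();print(st[i])
k=max(cv2.findContours((l==i).astype(np.uint8),0,2)[0],key=cv2.contourArea).reshape(-1,2)
W=np.array([plane(t,u,v,.05)[:2] for u,v in k],np.float32);r=cv2.minAreaRect(W);print(r,cv2.boxPoints(r))
for c in(t,s):
    P=cloud(c);x,y,z=P[...,0],P[...,1],P[...,2]
    for yy in np.arange(.26,.58,.04):
        b=(abs(y-yy)<.015)&(abs(x-.54)<.06);print(c["n"],round(yy,2),np.nanmedian(z[b]).round(4),b.sum())
crop(t,80,165,230,285,5,"t22.png")
E
```

```text
[  71  180  136   95 2506]
((0.5154866576194763, 0.41613197326660156), (0.3096458613872528, 0.4344974160194397), 4.428523540496826) [[0.3444 0.6208]
 [0.3779 0.1876]
 [0.6866 0.2115]
 [0.6531 0.6447]]
top 0.26 0.0079 307
top 0.3 0.0081 308
top 0.34 0.0079 315
top 0.38 0.0083 322
top 0.42 0.0113 339
top 0.46 0.0148 334
top 0.5 0.0181 317
top 0.54 0.0259 439
side 0.26 0.0122 10
side 0.3 0.0099 123
side 0.34 0.0097 114
side 0.38 0.0102 114
side 0.42 0.0128 119
side 0.46 0.0168 113
side 0.5 0.02 107
side 0.54 0.0307 229
```

View pics/t22.png

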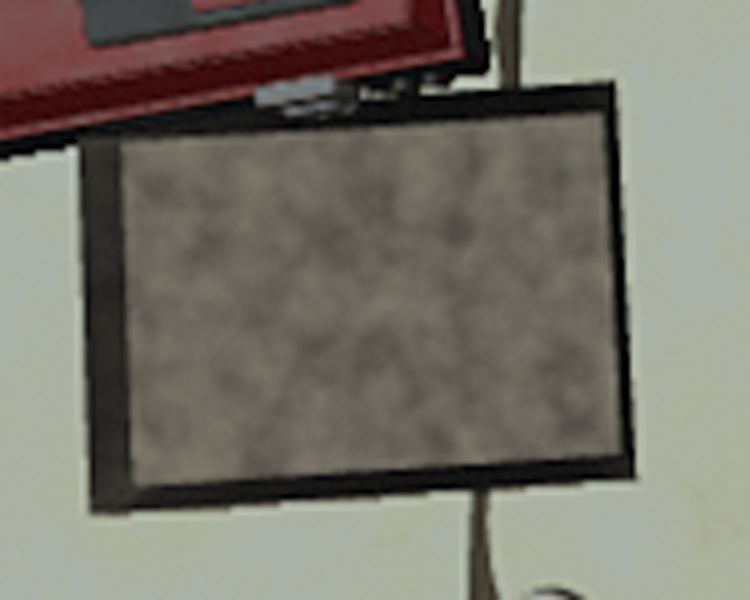

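```bash
python3 - <<'E'
from h import *
np.set_printoptions(precision=4,suppress=True)
t=cam("top")
for u,v,z in((201.6,188,.009),(204,256,.009),(104,193.4,.021),(106.6,262.6,.021)):print(plane(t,u,v,z))
print("rim")
for cx,cy in((613,82),(635,478),(82,140),(93,513)):print(plane(t,80+cx/5,165+cy/5,.05))
for p in((.60,.255,.09),(.49,.255,.09)): print(proj(t,p))
E
```

```text
[0.656  0.2208 0.009 ]
[0.427  0.2068 0.009 ]
[0.6319 0.5462 0.021 ]
[0.4014 0.5276 0.021 ]
rim
[0.6733 0.2108 0.05  ]
[0.4147 0.1898 0.05  ]
[0.6301 0.559  0.05  ]
[0.3872 0.541  0.05  ]
[185.9403 202.4795]
[184.9338 237.1842]
```

```bash
python3 - <<'E'
from h import *
for n in("top","side"):
    P=cloud(cam(n));x,y,z=P[...,0],P[...,1],P[...,2]
    for y0 in np.arange(.18,.5,.04):
        b=(abs(y-y0)<.02)&(z>.065)&(z<.4)&(x>.4);q=P[b]
        print(n,round(y0,2),b.sum(),np.percentile(q[:,0],[1,3]).round(3) if len(q) else "",np.percentile(q[:,2],[50,99]).round(3) if len(q) else "")
E
```

```text
top 0.18 1262 [0.761 0.77 ] [0.225 0.396]
top 0.22 718 [0.975 0.99 ] [0.29  0.398]
top 0.26 756 [1.045 1.045] [0.281 0.397]
top 0.3 1898 [0.671 0.676] [0.209 0.395]
top 0.34 2929 [0.652 0.666] [0.232 0.39 ]
top 0.38 2551 [0.641 0.648] [0.248 0.393]
top 0.42 2437 [0.648 0.654] [0.248 0.394]
top 0.46 2462 [0.64  0.646] [0.248 0.393]
side 0.18 765 [0.761 0.768] [0.231 0.395]
side 0.22 236 [0.976 0.987] [0.304 0.398]
side 0.26 297 [0.693 1.047] [0.313 0.398]
side 0.3 1712 [0.672 0.676] [0.172 0.39 ]
side 0.34 1745 [0.649 0.656] [0.164 0.387]
side 0.38 940 [0.639 0.642] [0.223 0.393]
side 0.42 624 [0.647 0.651] [0.25  0.395]
side 0.46 658 [0.639 0.642] [0.249 0.395]
```

move_arm(
  linear=[
    [0.01,-0.006,-0.01],
    [0.01,-0.006,-0.02],
    [0.006,-0.004,-0.03],
    [0.004,-0.002,-0.03],
    [0,0,-0.02],
    [0,0,-0.01],
    [0,0,0],
    [0,0,0],
  ],
  twist=[
    [-0.7,2.8,0.2],
    [-0.7,2.8,0.2],
    [-0.6,2.5,0],
    [0,0,0],
    [0,0,0],
    [0,0,0],
    [0,0,0],
    [0,0,0],
  ],
)

```text
time: 31.77
eef_pos: [0.63, -0.1929, 0.2205]
tcp_rot: [0.645, 0.764, -0.004, 0.004]
contact_force: [-0.3, -0.3, -0.4]
opening: 0.847
```

```bash
python3 - <<'E'
from h import *
delta([.633,-.203,.122],[0,0,-1],ang(9.1))
E
```

```text
pos [ 0.63   -0.1929  0.2205] d [ 0.003  -0.0101 -0.0985] |d| 0.0991 tw [ 0.58  0.05 -0.5 ] |tw| 0.8 F [-0.3 -0.3 -0.4] op 0.847 t 31.7667 q [-0.45  0.26  1.64 -0.01  1.23 -0.61]
```

move_arm(
  linear=[
    [0.002,-0.006,-0.01],
    [0.001,-0.004,-0.02],
    [0,0,-0.02],
    [0,0,-0.02],
    [0,0,-0.014],
    [0,0,-0.006],
    [0,0,0],
  ],
  twist=[
    [0.3,0,-0.3],
    [0.3,0,-0.2],
    [0,0,0],
    [0,0,0],
    [0,0,0],
    [0,0,0],
    [0,0,0],
  ],
)

```text
time: 32.35
eef_pos: [0.6386, -0.208, 0.1397]
tcp_rot: [0.649, 0.76, 0.003, 0.012]
contact_force: [0.1, 0.3, 0.1]
opening: 0.849
```

```bash
python3 - <<'E'
from h import *
delta([.633,-.203,.123],[0,0,-1],ang(9.1))
s=cam("side");crop(s,220,150,360,300,5,"s23.png")
E
```

```text
pos [ 0.6386 -0.208   0.1397] d [-0.0056  0.005  -0.0167] |d| 0.0183 tw [0.6  1.28 0.11] |tw| 1.4 F [0.1 0.3 0.1] op 0.849 t 32.35 q [-0.47  0.36  1.68  0.    1.08 -0.62]
```

View pics/s23.png

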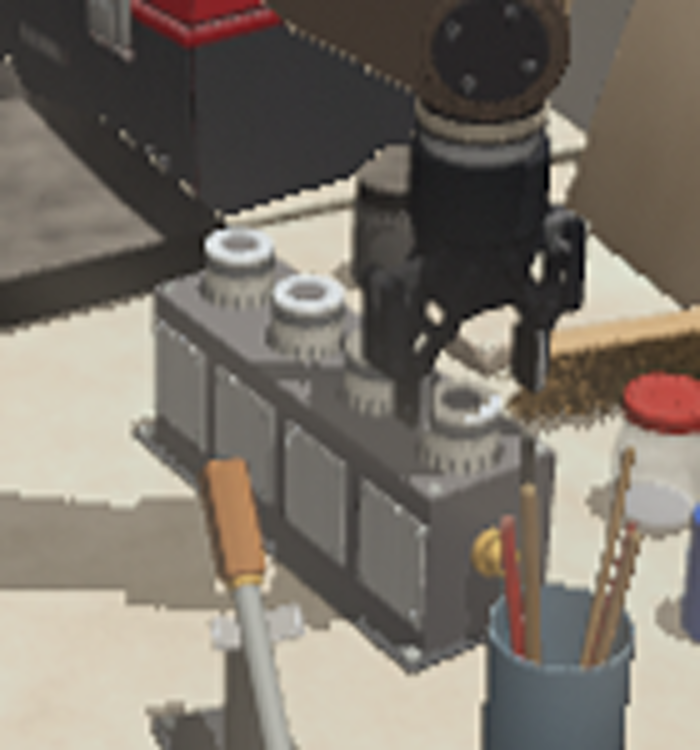

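move_arm(
  linear=[
    [-0.003,0.003,-0.004],
    [-0.003,0.002,-0.005],
    [0,0,-0.004],
    [0,0,-0.002],
    [0,0,0],
  ],
  twist=[
    [0.3,0.7,0],
    [0.3,0.6,0],
    [0,0,0],
    [0,0,0],
    [0,0,0],
  ],
)

```text
time: 32.82
eef_pos: [0.6369, -0.2057, 0.1331]
tcp_rot: [0.65, 0.76, 0.001, 0.007]
contact_force: [-0.3, -1.0, 1.4]
opening: 0.851
```

```bash
python3 - <<'E'
from h import *
delta([.633,-.203,.123],[0,0,-1],ang(9.1))
E
```

```text
pos [ 0.6369 -0.2057  0.1331] d [-0.0039  0.0027 -0.0101] |d| 0.0112 tw [0.41 0.71 0.15] |tw| 0.8 F [-0.3 -1.   1.4] op 0.851 t 32.8167 q [-0.46  0.37  1.68 -0.    1.08 -0.62]
```

move_arm(
  linear=[
    [-0.003,0.002,-0.005],
    [-0.003,0.002,-0.005],
    [0,0,-0.004],
    [0,0,0],
    [0,0,0],
  ],
  twist=[
    [0.3,0.6,0],
    [0.2,0.5,0],
    [0,0,0],
    [0,0,0],
    [0,0,0],
  ],
)

```text
time: 33.23
eef_pos: [0.6354, -0.2052, 0.1233]
tcp_rot: [0.651, 0.759, -0.0, 0.005]
contact_force: [1.1, -1.1, 2.6]
opening: 0.85
```

```bash
python3 - <<'E'
from h import *
delta([.633,-.203,.123],[0,0,-1],ang(9.1))
E
```

```text
pos [ 0.6354 -0.2052  0.1233] d [-0.0024  0.0022 -0.0003] |d| 0.0033 tw [0.4  0.42 0.27] |tw| 0.6 F [ 1.1 -1.1  2.6] op 0.85 t 33.2333 q [-0.46  0.38  1.69 -0.    1.07 -0.62]
```

move_arm(
  linear=[
    [-0.001,0.001,0],
    [0,0,0],
    [0,0,0],
    [0,0,0],
    [0,0,0],
    [0,0,0],
    [0,0,0],
  ],
  twist=[
    [0,0,0],
    [0,0,0],
    [0,0,0],
    [0,0,0],
    [0,0,0],
    [0,0,0],
    [0,0,0],
  ],
  grip=0.0,
  force=50,
)

```text
time: 33.82
eef_pos: [0.635, -0.2033, 0.1236]
tcp_rot: [0.65, 0.76, 0.0, 0.006]
contact_force: [2.0, -1.3, 1.4]
opening: 0.482
```

move_arm(
  linear=[
    [0,0,0.01],
    [0,0,0.02],
    [0,0,0.03],
    [0,0,0.03],
    [0,0,0.03],
    [0,0,0],
  ],
  twist=[
    [0,0,0],
    [0,0,0],
    [0,0,0],
    [0,0,0],
    [0,0,0],
    [0,0,0],
  ],
)

```text
time: 34.32
eef_pos: [0.6319, -0.1999, 0.2391]
tcp_rot: [0.65, 0.76, 0.001, -0.0]
contact_force: [0.7, -0.3, -0.2]
opening: 0.488
```

```bash
python3 - <<'E'
from h import *
delta([.54,.37,.22],[0,0,-1],ang(86))
s=cam("side");crop(s,220,120,360,300,4,"s24.png")
E
```

```text
pos [ 0.6319 -0.1999  0.2391] d [-0.0919  0.5699 -0.0191] |d| 0.5776 tw [-1.300e-01 -1.000e-02  7.711e+01] |tw| 77.1 F [ 0.7 -0.3 -0.2] op 0.488 t 34.3167 q [-0.46  0.26  1.61  0.    1.27 -0.62]
```

View pics/s24.png

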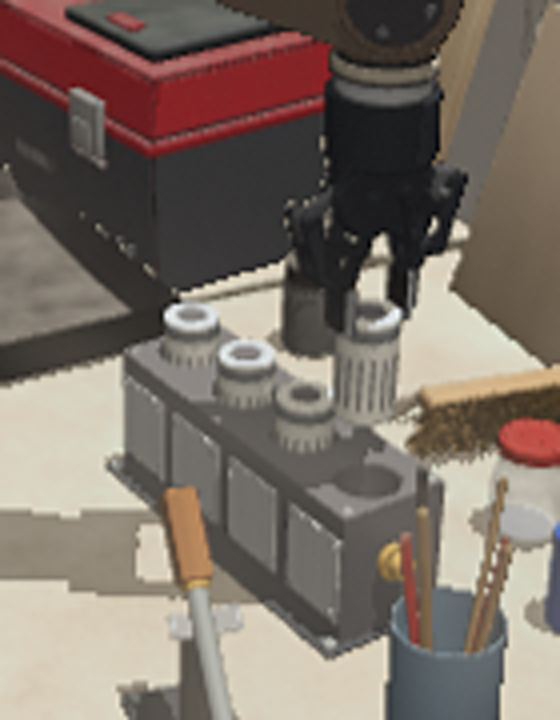

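move_arm(
  linear=[
    [-0.01,0.02,0.01],
    [-0.012,0.035,0],
    [-0.012,0.036,0],
    [-0.012,0.036,0],
    [-0.012,0.036,0],
    [-0.012,0.036,0],
    [-0.012,0.036,0],
    [-0.01,0.036,0],
    [0,0.036,0],
    [0,0.036,0],
    [0,0.036,0],
    [0,0.036,0],
    [0,0.036,0],
    [0,0.036,0],
    [0,0.036,0],
    [0,0.025,0],
    [0,0,0],
    [0,0,0],
  ],
  twist=[
    [0,0,3],
    [0,0,5],
    [0,0,5],
    [0,0,5],
    [0,0,5],
    [0,0,5],
    [0,0,5],
    [0,0,5],
    [0,0,5],
    [0,0,5],
    [0,0,5],
    [0,0,5],
    [0,0,5],
    [0,0,5],
    [0,0,5],
    [0,0,3],
    [0,0,0],
    [0,0,0],
  ],
)

```text
time: 35.87
eef_pos: [0.4967, 0.3692, 0.2001]
tcp_rot: [0.012, 0.999, -0.03, -0.041]
contact_force: [1.1, 0.2, -1.0]
opening: 0.484
```

```bash
python3 - <<'E'
from h import *
delta([.54,.37,.075],[0,0,-1],ang(86))
s=cam("side");crop(s,130,80,330,230,4,"s25.png");t=cam("top");crop(t,80,165,230,285,5,"t25.png")
E
```

```text
pos [0.4967 0.3692 0.2001] d [ 0.0433  0.0008 -0.1251] |d| 0.1324 tw [ 3.28 -4.77 -2.6 ] |tw| 6.3 F [ 1.1  0.2 -1. ] op 0.484 t 35.8667 q [ 0.48  0.25  1.69 -0.02  1.3  -1.06]
```

View pics/s25.png

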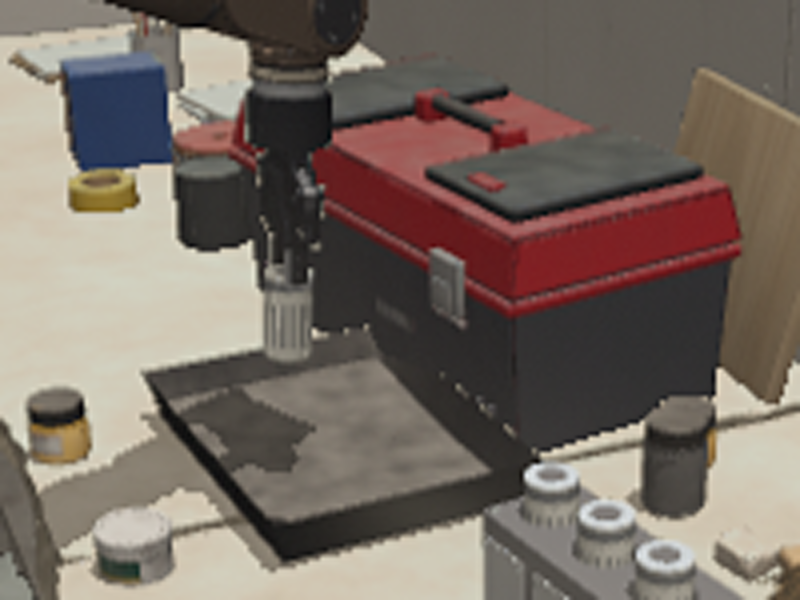

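View pics/t25.png

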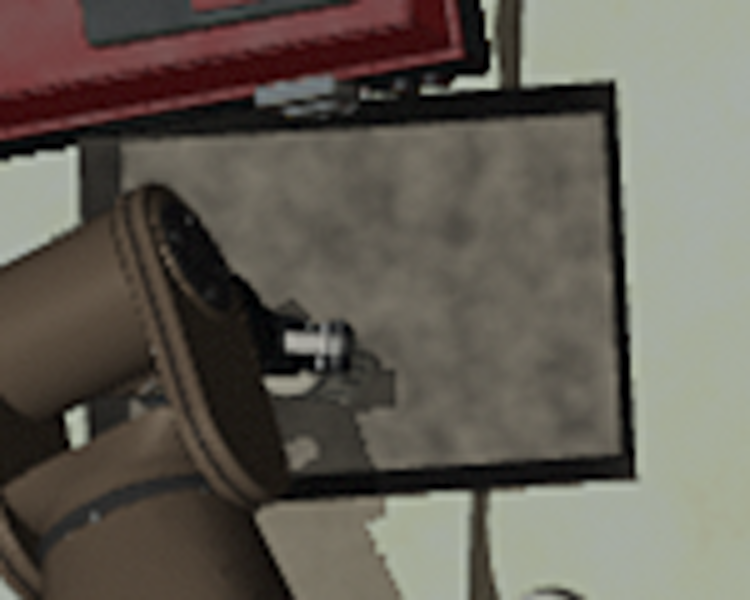

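move_arm(
  linear=[
    [0.01,0,-0.01],
    [0.013,0,-0.02],
    [0.013,0,-0.025],
    [0.007,0,-0.025],
    [0,0,-0.02],
    [0,0,-0.01],
    [0,0,0],
  ],
  twist=[
    [1,-1.5,-0.9],
    [1.2,-1.7,-0.9],
    [1,-1.5,-0.8],
    [0,0,0],
    [0,0,0],
    [0,0,0],
    [0,0,0],
  ],
)

```text
time: 36.55
eef_pos: [0.5427, 0.3564, 0.0866]
tcp_rot: [0.045, 0.999, -0.001, 0.0]
contact_force: [-0.2, -0.3, -0.6]
opening: 0.482
```

```bash
python3 - <<'E'
from h import *
delta([.54,.37,.072],[0,0,-1],ang(86))
E
```

```text
pos [0.5427 0.3564 0.0866] d [-0.0027  0.0136 -0.0146] |d| 0.0202 tw [0.11 0.05 1.14] |tw| 1.1 F [-0.2 -0.3 -0.6] op 0.482 t 36.55 q [ 0.43  0.39  1.74 -0.    1.01 -1.05]
```

move_arm(
  linear=[
    [0,0.007,-0.004],
    [0,0.006,-0.005],
    [0,0.002,-0.004],
    [0,0,-0.003],
    [0,0,0],
    [0,0,0],
  ],
  twist=[
    [0,0,0.5],
    [0,0,0.5],
    [0,0,0],
    [0,0,0],
    [0,0,0],
    [0,0,0],
  ],
)

```text
time: 37.05
eef_pos: [0.5504, 0.3666, 0.0872]
tcp_rot: [0.036, 0.999, -0.006, 0.007]
contact_force: [0.1, 0.8, -1.4]
opening: 0.484
```

```bash
python3 - <<'E'
from h import *
delta([.54,.37,.070],[0,0,-1],ang(86))
s=cam("side");crop(s,150,100,300,230,5,"s26.png")
E
```

```text
pos [0.5504 0.3666 0.0872] d [-0.0104  0.0034 -0.0172] |d| 0.0204 tw [0.67 0.75 0.08] |tw| 1.0 F [ 0.1  0.8 -1.4] op 0.484 t 37.05 q [ 0.44  0.41  1.71 -0.02  1.01 -1.05]
```

View pics/s26.png

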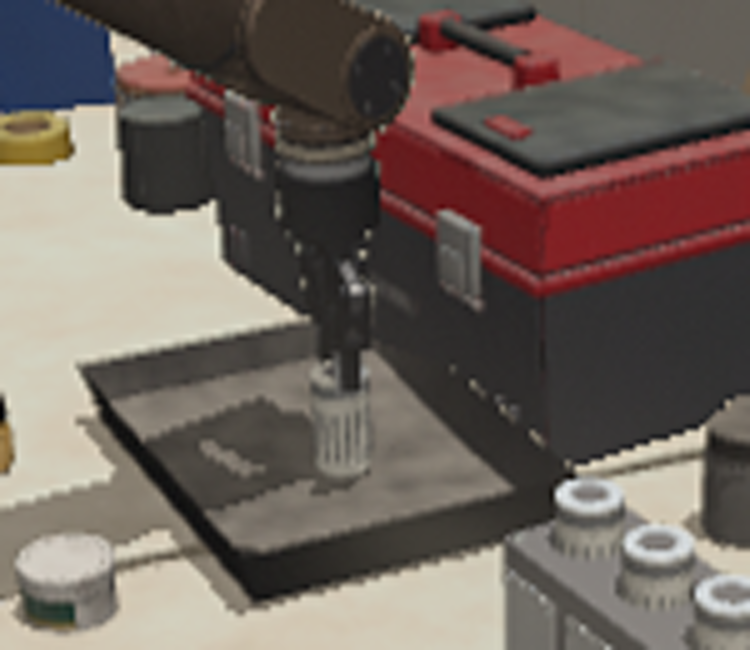

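move_arm(
  linear=[
    [-0.003,0.001,-0.006],
    [-0.003,0,-0.006],
    [-0.002,0,-0.005],
    [0,0,0],
    [0,0,0],
  ],
  twist=[
    [0.3,0.4,0],
    [0.3,0.3,0],
    [0,0,0],
    [0,0,0],
    [0,0,0],
  ],
)

```text
time: 37.52
eef_pos: [0.5532, 0.3676, 0.0872]
tcp_rot: [0.033, 0.999, -0.0, 0.013]
contact_force: [0.2, -0.1, -1.7]
opening: 0.486
```

```bash
python3 - <<'E'
from h import *
delta([.545,.37,.070],[0,0,-1],ang(86))
E
```

```text
pos [0.5532 0.3676 0.0872] d [-0.0082  0.0024 -0.0172] |d| 0.0192 tw [ 0.08  1.48 -0.19] |tw| 1.5 F [ 0.2 -0.1 -1.7] op 0.486 t 37.5167 q [ 0.44  0.41  1.72 -0.01  0.99 -1.06]
```

```bash
python3 - <<'E'
from h import *
s=get_state();print(s["joint_efforts"].round(2),s["wrist_torque"].round(2))
t=cam("top");crop(t,40,120,240,300,4,"t27.png");cv2.imwrite("pics/s27.png",cam("side")["img"])
E
```

```text
[ -0.1  -42.45 -26.24  -0.06  -0.    -0.  ] [0.03 0.08 0.01]
```

View pics/t27.png

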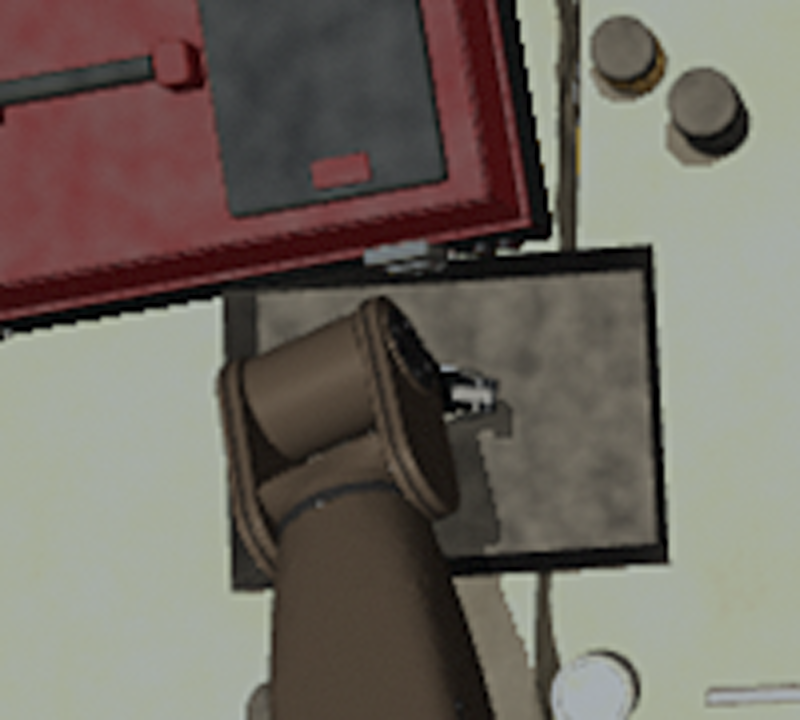

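View pics/s27.png

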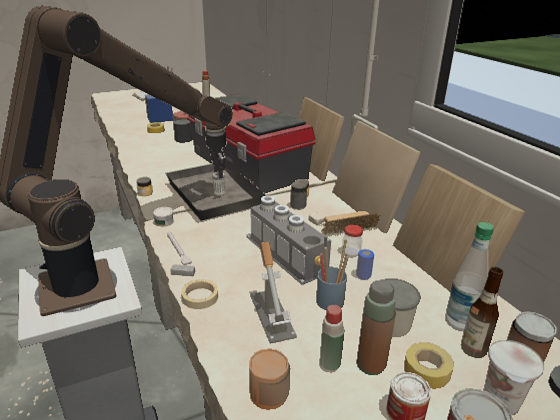

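```bash
python3 - <<'E'
from h import *
np.set_printoptions(precision=4,suppress=True)
s=cam("side");P=cloud(s);hsv=cv2.cvtColor(s["img"],cv2.COLOR_BGR2HSV)
for v in range(165,202,3):
    u=218;print(v,s["img"][v,u],P[v,u])
crop(s,190,140,250,210,10,"s28.png")
E
```

```text
165 [38 40 43] [0.5347 0.3108 0.1523]
168 [38 40 42] [0.5352 0.3142 0.1391]
171 [55 58 60] [0.5409 0.3336 0.1182]
174 [71 73 75] [0.541  0.3358 0.1052]
177 [80 83 85] [0.5427 0.3429 0.0897]
180 [118 128 132] [0.542  0.3426 0.0777]
183 [124 135 139] [0.5428 0.347  0.0631]
186 [125 136 140] [0.5415 0.3448 0.0519]
189 [115 124 128] [0.5395 0.3404 0.0418]
192 [111 121 125] [0.5403 0.3449 0.0269]
195 [ 98 107 112] [0.5428 0.3545 0.0091]
198 [101 111 118] [0.5342 0.3297 0.0099]
201 [108 118 125] [0.5264 0.3073 0.0096]
```

View pics/s28.png

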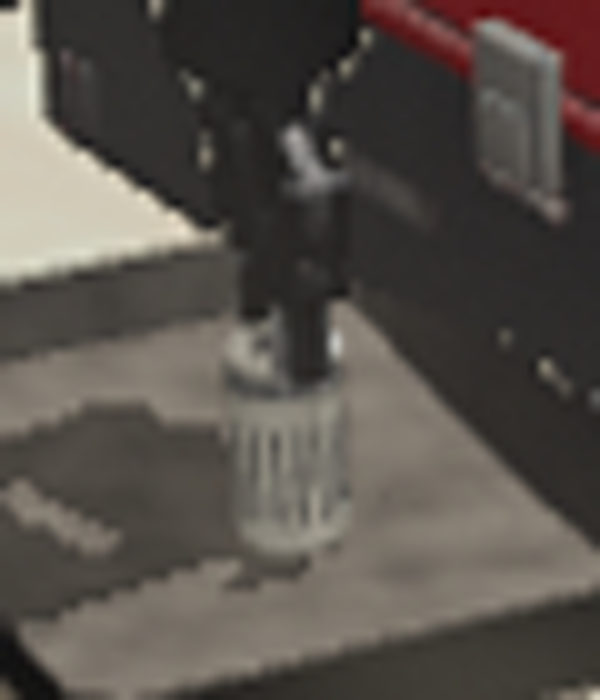

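move_arm(
  linear=[
    [-0.006,0,-0.01],
    [0,0,0],
    [0,0,0],
    [0,0,0],
  ],
  twist=[
    [0,0,0],
    [0,0,0],
    [0,0,0],
    [0,0,0],
  ],
)

```text
time: 38.0
eef_pos: [0.5557, 0.3688, 0.0884]
tcp_rot: [0.032, 0.999, 0.001, 0.023]
contact_force: [-0.8, 0.2, -1.4]
opening: 0.482
```

```bash
python3 - <<'E'
from h import *
delta([.545,.37,.070],[0,0,-1],ang(86));print(get_state()["joint_efforts"].round(1))
E
```

```text
pos [0.5557 0.3688 0.0884] d [-0.0107  0.0012 -0.0184] |d| 0.0213 tw [ 0.    2.65 -0.38] |tw| 2.7 F [-0.8  0.2 -1.4] op 0.482 t 38.0 q [ 0.44  0.4   1.72 -0.02  0.98 -1.05]
[ -0.1 -43.1 -27.1  -0.1  -0.1   0. ]
```

```bash
python3 - <<'E'
from h import *
np.set_printoptions(precision=3,suppress=True)
for n in("top","side"):
    c=cam(n);P=cloud(c);hsv=cv2.cvtColor(c["img"],cv2.COLOR_BGR2HSV);h,sa,va=cv2.split(hsv);x,y,z=np.moveaxis(P,-1,0)
    box=(x>.6)&(x<.9)&(y>.2)&(y<.9)&(z>.06)&(z<.32)&((h<6)|(h>172))&(sa>120)
    print(n,"red",P[box].min(0),np.percentile(P[box],[1,99],axis=0))
    arm=(h>4)&(h<20)&(sa>50)&(va<130)&(z>.2)&(z<.6)&(x>.3)&(x<.75)&(y>.2)&(y<.6)
    q=P[arm];print("arm",len(q),q.min(0),q.max(0))
    if len(q):
        print("max x pts",q[q[:,0].argsort()[-5:]],"low z",q[q[:,2].argsort()[:5]])
E
```

```text
top red [0.6   0.283 0.086] [[0.602 0.291 0.096]
 [0.896 0.713 0.261]]
arm 6731 [0.3   0.2   0.207] [0.744 0.488 0.57 ]
max x pts [[0.693 0.331 0.245]
 [0.696 0.324 0.242]
 [0.704 0.479 0.249]
 [0.723 0.329 0.237]
 [0.744 0.488 0.245]] low z [[0.548 0.332 0.207]
 [0.545 0.33  0.212]
 [0.542 0.332 0.215]
 [0.539 0.332 0.216]
 [0.548 0.331 0.218]]
side red [0.602 0.274 0.118] [[0.637 0.286 0.154]
 [0.896 0.667 0.26 ]]
arm 2232 [0.3   0.2   0.202] [0.745 0.519 0.565]
max x pts [[0.719 0.394 0.25 ]
 [0.725 0.479 0.247]
 [0.734 0.469 0.253]
 [0.735 0.481 0.249]
 [0.745 0.485 0.247]] low z [[0.634 0.519 0.202]
 [0.643 0.506 0.226]
 [0.647 0.506 0.229]
 [0.745 0.485 0.247]
 [0.704 0.477 0.247]]
```

move_arm(
  linear=[
    [-0.006,0,0.012],
    [-0.012,0,0.015],
    [-0.015,0,0.01],
    [-0.012,0,0],
    [0,0,0],
    [0,0,0],
  ],
  twist=[
    [0,1,0],
    [0,1,0],
    [0,0.6,0],
    [0,0,0],
    [0,0,0],
    [0,0,0],
  ],
)

```text
time: 38.6
eef_pos: [0.5009, 0.3662, 0.1129]
tcp_rot: [0.031, 0.999, -0.005, -0.012]
contact_force: [0.0, 0.1, -2.0]
opening: 0.485
```

```bash
python3 - <<'E'
from h import *
delta([.51,.365,.070],[0,0,-1],ang(86));print(get_state()["joint_efforts"].round(1))
s=cam("side");crop(s,150,80,300,230,4,"s29.png")
E
```

```text
pos [0.5009 0.3662 0.1129] d [ 0.0091 -0.0012 -0.0429] |d| 0.0439 tw [ 0.5  -1.34 -0.42] |tw| 1.5 F [ 0.   0.1 -2. ] op 0.485 t 38.6 q [ 0.47  0.31  1.79  0.    1.06 -1.04]
[  0.3 -39.  -26.1   0.    0.1   0. ]
```

View pics/s29.png

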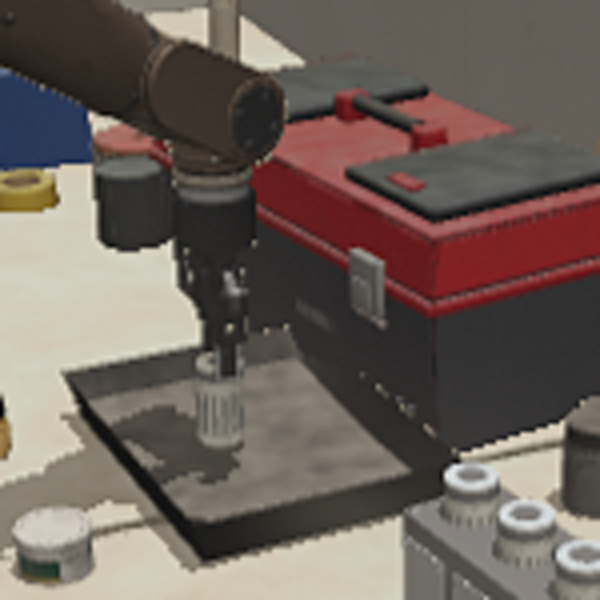

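move_arm(
  linear=[
    [0,0,-0.01],
    [0,0,-0.012],
    [0,0,-0.01],
    [0,0,-0.004],
    [0,0,0],
    [0,0,0],
  ],
  twist=[
    [0,0,0],
    [0,0,0],
    [0,0,0],
    [0,0,0],
    [0,0,0],
    [0,0,0],
  ],
)

```text
time: 39.15
eef_pos: [0.5092, 0.3671, 0.0854]
tcp_rot: [0.031, 0.999, -0.005, -0.007]
contact_force: [-0.6, 0.0, -0.8]
opening: 0.487
```

```bash
python3 - <<'E'
from h import *
delta([.505,.365,.070],[0,0,-1],ang(86));print(get_state()["joint_efforts"].round(1))
E
```

```text
pos [0.5092 0.3671 0.0854] d [-0.0042 -0.0021 -0.0154] |d| 0.0161 tw [ 0.56 -0.84 -0.45] |tw| 1.1 F [-0.6  0.  -0.8] op 0.487 t 39.15 q [ 0.46  0.36  1.79 -0.    1.01 -1.04]
[  0.1 -40.5 -26.   -0.    0.1   0. ]
```

move_arm(
  linear=[
    [-0.002,0,-0.006],
    [0,0,-0.006],
    [0,0,-0.004],
    [0,0,0],
    [0,0,0],
  ],
  twist=[
    [0,0,0],
    [0,0,0],
    [0,0,0],
    [0,0,0],
    [0,0,0],
  ],
)

```text
time: 39.57
eef_pos: [0.5158, 0.3676, 0.0849]
tcp_rot: [0.03, 1.0, -0.006, -0.001]
contact_force: [0.4, -1.1, -1.5]
opening: 0.479
```

```bash
python3 - <<'E'
from h import *
delta([.505,.365,.070],[0,0,-1],ang(86));print(get_state()["joint_efforts"].round(1))
E
```

```text
pos [0.5158 0.3676 0.0849] d [-0.0108 -0.0026 -0.0149] |d| 0.0185 tw [ 0.7  -0.19 -0.54] |tw| 0.9 F [ 0.4 -1.1 -1.5] op 0.479 t 39.5667 q [ 0.46  0.36  1.78 -0.01  1.01 -1.04]
[  0.  -40.9 -26.1  -0.    0.1   0. ]
```

move_arm(
  linear=[
    [-0.003,0,-0.004],
    [-0.003,0,-0.004],
    [-0.003,0,-0.004],
  ],
  twist=[
    [0,0,0],
    [0,0,0],
    [0,0,0],
  ],
)

```text
time: 39.82
eef_pos: [0.5153, 0.3679, 0.084]
tcp_rot: [0.029, 1.0, -0.006, 0.007]
contact_force: [-1.5, -4.4, 17.0]
opening: 0.485
```

```bash
python3 - <<'E'
from h import *
delta([.505,.365,.070],[0,0,-1],ang(86));print(get_state()["joint_efforts"].round(1))
s=cam("side");crop(s,180,140,250,210,10,"s30.png")
p=get_state()["eef_pos"]
for dz in(.02,0,-.04,-.06,-.075):print(dz,(proj(s,p+[0,-.02,dz])-[180,140])*10)
E
```

```text
pos [0.5153 0.3679 0.084 ] d [-0.0103 -0.0029 -0.014 ] |d| 0.0176 tw [ 0.74  0.79 -0.67] |tw| 1.3 F [-1.5 -4.4 17. ] op 0.485 t 39.8167 q [ 0.47  0.36  1.79 -0.02  0.99 -1.03]
[  2.1 -29.  -19.4   0.9  -1.   -0. ]
0.02 [302.84144953 342.43481958]
0 [305.78763036 391.59688092]
-0.04 [311.5832772  488.30715189]
-0.06 [314.43379575 535.87292483]
-0.075 [316.55140937 571.20892668]
```

View pics/s30.png

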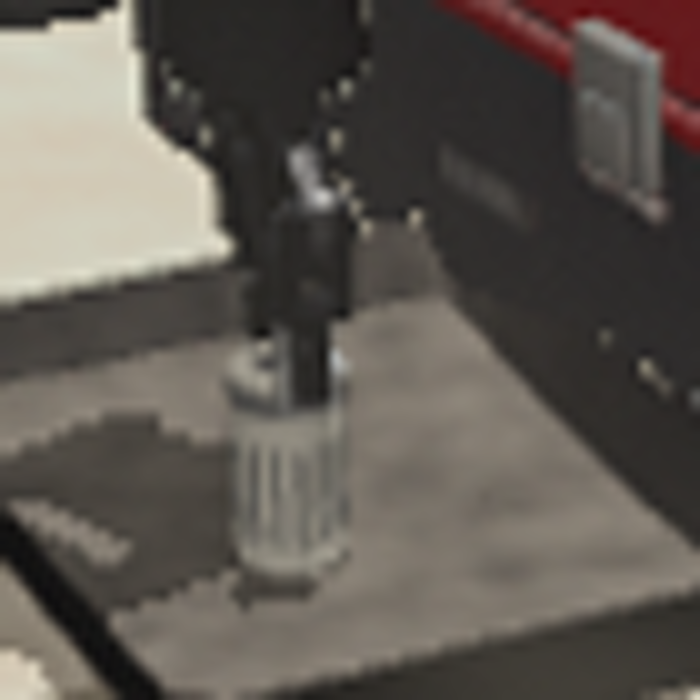

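move_arm(
  linear=[
    [0,0,0.0],
    [0,0,0],
    [0,0,0],
    [0,0,0],
    [0,0,0],
  ],
  twist=[
    [0,0,0],
    [0,0,0],
    [0,0,0],
    [0,0,0],
    [0,0,0],
  ],
  grip=0.8,
)

```text
time: 40.28
eef_pos: [0.5133, 0.367, 0.079]
tcp_rot: [0.029, 1.0, -0.007, 0.005]
contact_force: [-0.4, 0.4, 0.2]
opening: 0.801
```

move_arm(
  linear=[
    [0,0,0.01],
    [0,0,0.025],
    [0,0,0.035],
    [0,0,0.035],
    [0,0,0.035],
    [0,-0.02,0.02],
    [0.005,-0.036,0],
    [0.01,-0.036,0],
    [0.01,-0.036,0],
    [0.01,-0.036,0],
    [0.01,-0.036,0],
    [0.01,-0.036,0],
    [0.01,-0.036,0],
    [0.01,-0.036,0],
    [0.01,-0.036,0],
    [0.01,-0.036,0],
    [0.01,-0.036,0],
    [0.01,-0.03,0],
    [0,0,0],
    [0,0,0],
  ],
  twist=[
    [0,0,0],
    [0,0,0],
    [0,0,0],
    [0,0,0],
    [0,0,0],
    [0,0,-5],
    [0,0,-6.4],
    [0,0,-6.4],
    [0,0,-6.4],
    [0,0,-6.4],
    [0,0,-6.4],
    [0,0,-6.4],
    [0,0,-6.4],
    [0,0,-6.4],
    [0,0,-6.4],
    [0,0,-6.4],
    [0,0,-6.4],
    [0,0,-5],
    [0,0,0],
    [0,0,0],
  ],
)

```text
time: 41.95
eef_pos: [0.6212, -0.1004, 0.2493]
tcp_rot: [0.691, 0.723, -0.004, -0.002]
contact_force: [0.2, 0.3, -0.3]
opening: 0.8
```

```bash
python3 - <<'E'
from h import *
delta([.6205,-.129,.128],[0,0,-1],ang(9.1))
t=cam("top");crop(t,80,165,280,285,4,"t31.png");s=cam("side");crop(s,150,130,350,280,4,"s31.png")
E
```

```text
pos [ 0.6212 -0.1004  0.2493] d [-0.0007 -0.0286 -0.1213] |d| 0.1247 tw [ 0.18 -0.49  6.49] |tw| 6.5 F [ 0.2  0.3 -0.3] op 0.8 t 41.95 q [-0.32  0.18  1.68 -0.01  1.29 -0.36]
```

View pics/t31.png

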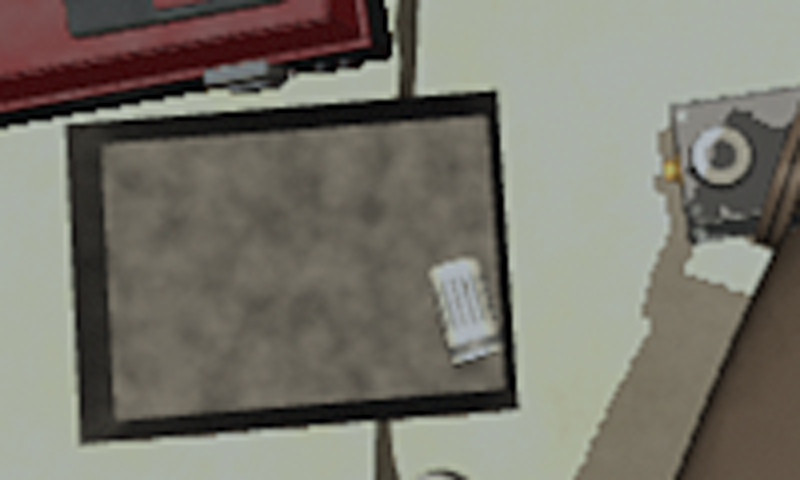

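View pics/s31.png

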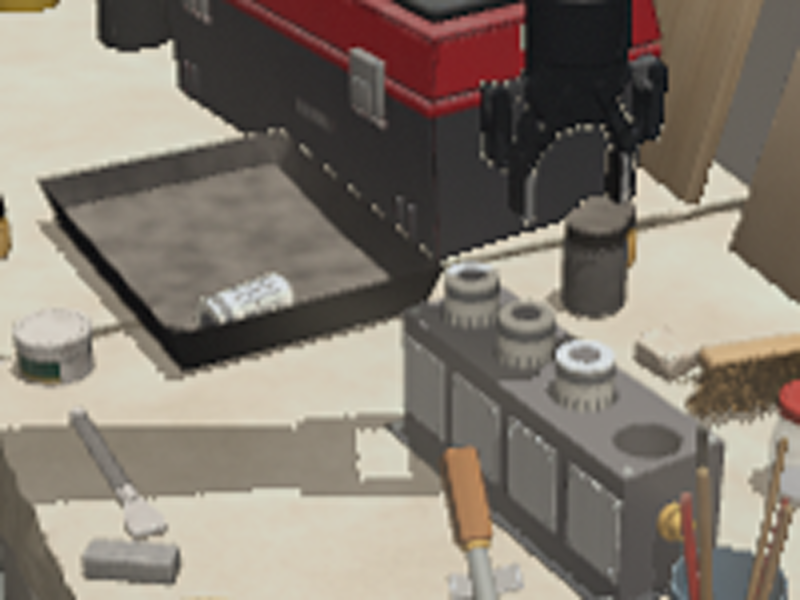

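move_arm(
  linear=[
    [0,-0.01,-0.005],
    [0,-0.01,-0.015],
    [0,-0.007,-0.02],
    [0,0,-0.02],
    [0,0,-0.015],
    [0,0,0],
    [0,0,0],
  ],
  twist=[
    [0,-0.2,2.2],
    [0,-0.2,2.2],
    [0,0,2],
    [0,0,0],
    [0,0,0],
    [0,0,0],
    [0,0,0],
  ],
)

```text
time: 42.63
eef_pos: [0.6203, -0.1147, 0.1752]
tcp_rot: [0.639, 0.769, 0.0, 0.002]
contact_force: [0.4, 0.1, 0.6]
opening: 0.798
```

```bash
python3 - <<'E'
from h import *
delta([.6205,-.129,.122],[0,0,-1],ang(9.1))
E
```

```text
pos [ 0.6203 -0.1147  0.1752] d [ 0.0002 -0.0143 -0.0532] |d| 0.0551 tw [ 0.09  0.16 -1.48] |tw| 1.5 F [0.4 0.1 0.6] op 0.798 t 42.6333 q [-0.34  0.25  1.75 -0.    1.15 -0.53]
```

move_arm(
  linear=[
    [0,-0.007,0],
    [0,-0.007,0],
    [0,0,-0.01],
    [0,0,-0.012],
    [0,0,-0.012],
    [0,0,-0.008],
    [0,0,0],
    [0,0,0],
  ],
  twist=[
    [0,0,-0.8],
    [0,0,-0.7],
    [0,0,0],
    [0,0,0],
    [0,0,0],
    [0,0,0],
    [0,0,0],
    [0,0,0],
  ],
)

```text
time: 43.3
eef_pos: [0.624, -0.129, 0.1358]
tcp_rot: [0.649, 0.761, 0.003, 0.008]
contact_force: [-0.0, -0.1, 2.4]
opening: 0.8
```

```bash
python3 - <<'E'
from h import *
delta([.6205,-.129,.122],[0,0,-1],ang(9.1))
E
```

```text
pos [ 0.624  -0.129   0.1358] d [-0.0035  0.     -0.0138] |d| 0.0143 tw [ 0.33  0.85 -0.01] |tw| 0.9 F [-0.  -0.1  2.4] op 0.8 t 43.3 q [-0.36  0.3   1.76 -0.    1.07 -0.52]
```

move_arm(
  linear=[
    [-0.004,0,-0.001],
    [-0.002,0,-0.001],
    [0,0,0],
    [0,0,0],
  ],
  twist=[
    [0.2,0.5,0],
    [0.1,0.3,0],
    [0,0,0],
    [0,0,0],
  ],
)

```text
time: 43.63
eef_pos: [0.6195, -0.13, 0.1359]
tcp_rot: [0.649, 0.761, 0.001, 0.003]
contact_force: [0.3, 0.8, 2.0]
opening: 0.798
```

```bash
python3 - <<'E'
from h import *
delta([.6205,-.129,.122],[0,0,-1],ang(9.1))
s=cam("side");crop(s,250,170,330,270,8,"s32.png")
E
```

```text
pos [ 0.6195 -0.13    0.1359] d [ 0.001   0.001  -0.0139] |d| 0.0139 tw [0.11 0.3  0.02] |tw| 0.3 F [0.3 0.8 2. ] op 0.798 t 43.6333 q [-0.37  0.29  1.77  0.    1.08 -0.53]
```

View pics/s32.png

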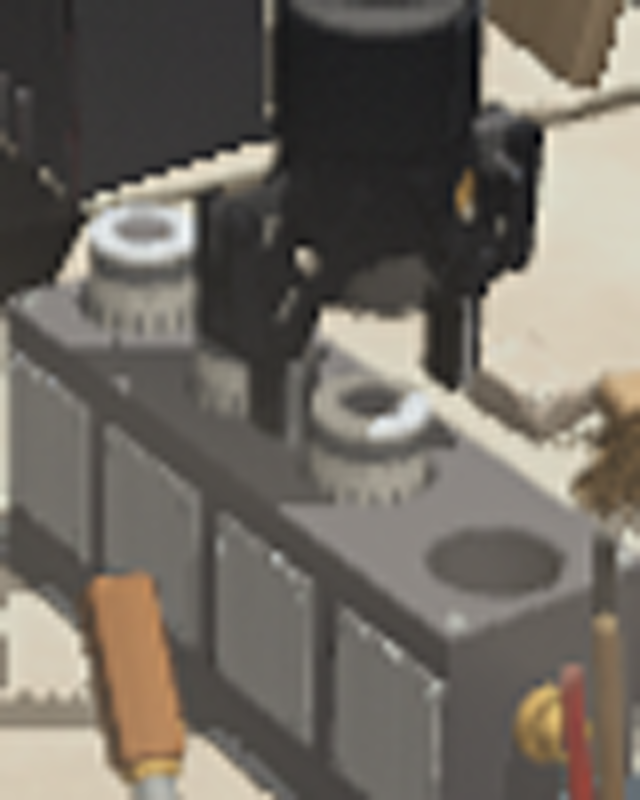

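```bash
python3 - <<'E'
from h import *
s=cam("side")
for z in(.259,.244,.179,.164):print(z,(proj(s,[.632,-.222,z])-[220,120])*4)
E
```

```text
0.259 [387.27878501 303.42579964]
0.244 [386.05133418 323.40374988]
0.179 [380.8917966  407.38021784]
0.164 [379.73662037 426.18182895]
```

move_arm(
  linear=[
    [0.001,0.001,-0.005],
    [0,0,-0.006],
    [0,0,-0.003],
    [0,0,0],
    [0,0,0],
  ],
  twist=[
    [0.1,0.3,0],
    [0,0.2,0],
    [0,0,0],
    [0,0,0],
    [0,0,0],
  ],
)

```text
time: 44.15
eef_pos: [0.6202, -0.1299, 0.1213]
tcp_rot: [0.649, 0.761, -0.003, -0.001]
contact_force: [-0.1, -2.0, 2.8]
opening: 0.799
```

```bash
python3 - <<'E'
from h import *
delta([.6205,-.129,.122],[0,0,-1],ang(9.1))
s=cam("side");crop(s,250,170,330,270,8,"s33.png")
E
```

```text
pos [ 0.6202 -0.1299  0.1213] d [0.0003 0.0009 0.0007] |d| 0.0012 tw [ 0.14 -0.31  0.  ] |tw| 0.3 F [-0.1 -2.   2.8] op 0.799 t 44.15 q [-0.36  0.32  1.77 -0.    1.06 -0.52]
```

View pics/s33.png

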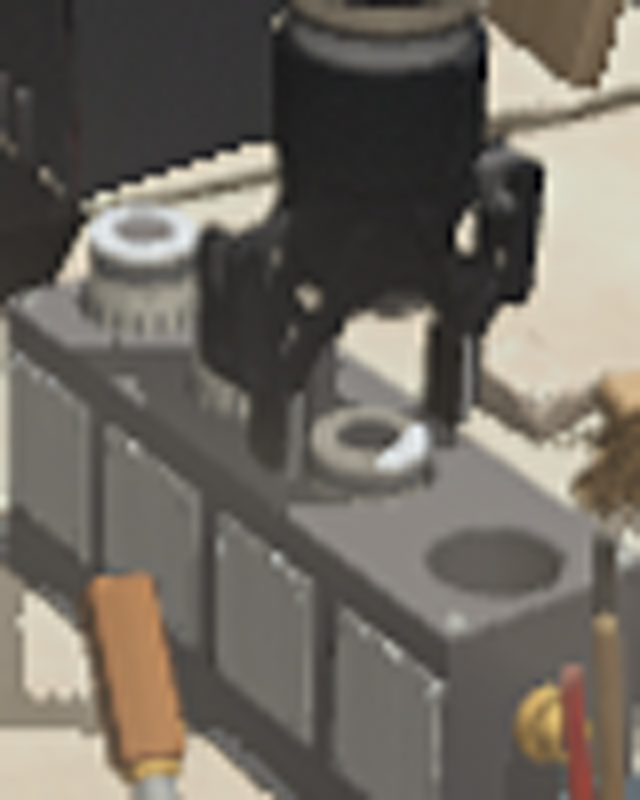

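move_arm(
  linear=[
    [0,0.001,0.007],
    [0,0,0.006],
    [0,0,0],
    [0,0,0],
  ],
  twist=[
    [0,-0.2,0],
    [0,0,0],
    [0,0,0],
    [0,0,0],
  ],
)

```text
time: 44.53
eef_pos: [0.6196, -0.1291, 0.1346]
tcp_rot: [0.649, 0.761, -0.002, -0.0]
contact_force: [-0.6, -1.9, 1.7]
opening: 0.797
```

move_arm(
  linear=[
    [0,0,0],
    [0,0,0],
    [0,0,0],
    [0,0,0],
    [0,0,0],
    [0,0,0],
  ],
  twist=[
    [0,0,0],
    [0,0,0],
    [0,0,0],
    [0,0,0],
    [0,0,0],
    [0,0,0],
  ],
  grip=0.0,
  force=60,
)

```text
time: 45.03
eef_pos: [0.6203, -0.1278, 0.1354]
tcp_rot: [0.648, 0.761, -0.001, 0.0]
contact_force: [0.0, -0.1, 1.7]
opening: 0.483
```

```bash
python3 - <<'E'
from h import *
delta([.6205,-.129,.132],[0,0,-1],ang(9.1))
s=cam("side");crop(s,250,170,330,270,8,"s34.png")
E
```

```text
pos [ 0.6203 -0.1278  0.1354] d [ 0.0002 -0.0012 -0.0034] |d| 0.0036 tw [ 0.09 -0.05 -0.07] |tw| 0.1 F [ 0.  -0.1  1.7] op 0.483 t 45.0333 q [-0.36  0.3   1.76 -0.    1.08 -0.52]
```

View pics/s34.png

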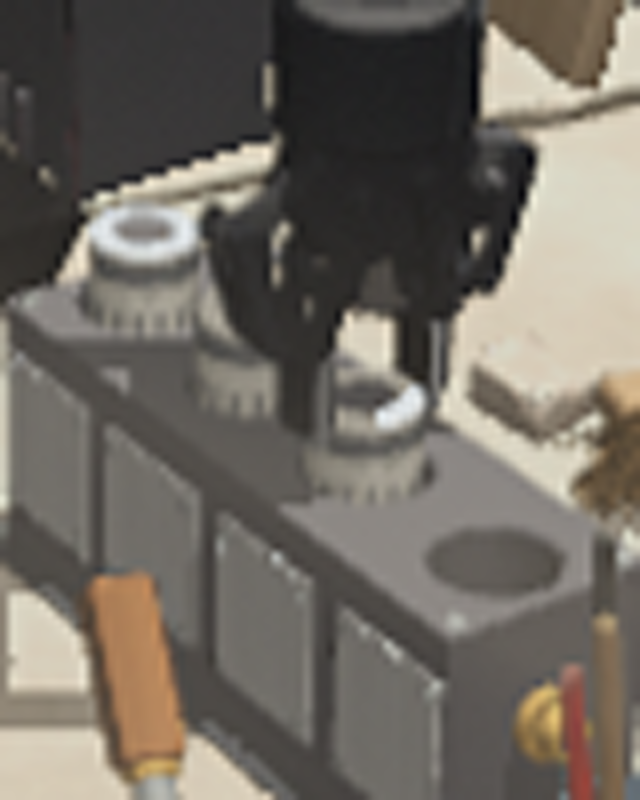

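move_arm(
  linear=[
    [0,0,0.01],
    [0,0,0.025],
    [0,0,0.035],
    [0,0,0.035],
    [0,0,0.01],
    [0,0,0],
  ],
  twist=[
    [0,0,0],
    [0,0,0],
    [0,0,0],
    [0,0,0],
    [0,0,0],
    [0,0,0],
  ],
)

```text
time: 45.58
eef_pos: [0.6177, -0.1258, 0.2483]
tcp_rot: [0.649, 0.761, -0.001, -0.004]
contact_force: [0.0, -0.2, -1.1]
opening: 0.483
```

```bash
python3 - <<'E'
from h import *
np.set_printoptions(precision=4,suppress=True)
t=cam("top");crop(t,80,165,230,285,5,"t35.png");s=cam("side");crop(s,150,130,350,280,4,"s35.png")
P=cloud(t);x,y,z=P[...,0],P[...,1],P[...,2]
for yy in np.arange(.2,.58,.03):
    b=(abs(y-yy)<.012)&(abs(x-.53)<.05);print(round(yy,2),np.nanmedian(z[b]).round(4),end='; ')
delta([.5,.38,.235],[0,0,-1],ang(86))
E
```

```text
0.2 0.003; 0.23 0.0081; 0.26 0.0082; 0.29 0.008; 0.32 0.0082; 0.35 0.0075; 0.38 0.0081; 0.41 0.0105; 0.44 0.0135; 0.47 0.0161; 0.5 0.0179; 0.53 0.0221; 0.56 0.0444; pos [ 0.617  -0.1256  0.2457] d [-0.117   0.5056 -0.0107] |d| 0.5191 tw [ 0.13 -0.67 76.89] |tw| 76.9 F [ 0.6 -0.  -0.8] op 0.487 t 45.6833 q [-0.36  0.19  1.68  0.    1.28 -0.52]
```

View pics/t35.png

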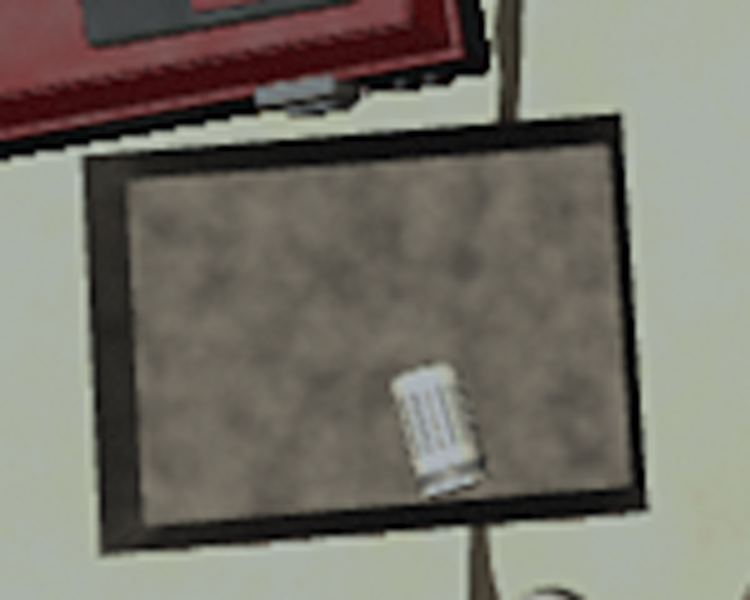

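View pics/s35.png

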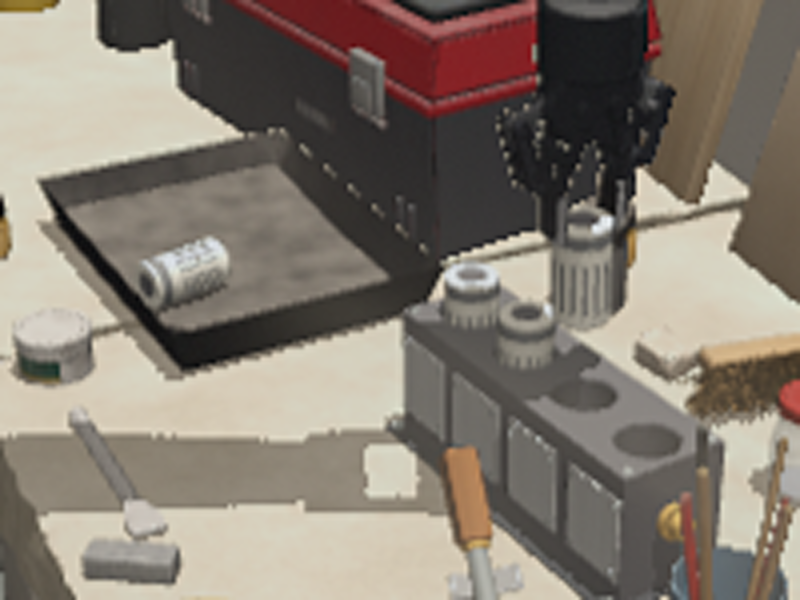

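move_arm(
  linear=[
    [-0.008,0.02,0.005],
    [-0.011,0.034,0],
    [-0.011,0.036,0],
    [-0.011,0.036,0],
    [-0.01,0.036,0],
    [-0.008,0.036,0],
    [-0.004,0.036,0],
    [0,0.036,0],
    [0,0.036,0],
    [0,0.036,0],
    [0,0.036,0],
    [0,0.036,0],
    [0,0.036,0],
    [0,0.03,0],
    [0,0.02,0],
    [0,0,0],
    [0,0,0],
  ],
  twist=[
    [0,0,0],
    [0,0,0],
    [0,0,0],
    [0,0,0],
    [0,0,0],
    [0,0,0],
    [0,0,0],
    [0,0,0],
    [0,0,0],
    [0,0,0],
    [0,0,0],
    [0,0,0],
    [0,0,0],
    [0,0,0],
    [0,0,0],
    [0,0,0],
    [0,0,0],
  ],
)

```text
time: 47.1
eef_pos: [0.5186, 0.3916, 0.1924]
tcp_rot: [0.65, 0.758, -0.036, -0.036]
contact_force: [-0.7, -0.4, -1.8]
opening: 0.483
```

```bash
python3 - <<'E'
from h import *
delta([.55,.39,.0815],[0,0,-1],ang(6))
t=cam("top");crop(t,80,165,230,285,5,"t36.png")
E
```

```text
pos [0.5186 0.3916 0.1924] d [ 0.0314 -0.0016 -0.1109] |d| 0.1153 tw [ 0.37 -5.82 -2.73] |tw| 6.4 F [-0.7 -0.4 -1.8] op 0.483 t 47.1 q [0.48 0.32 1.63 0.04 1.29 0.31]
```

View pics/t36.png

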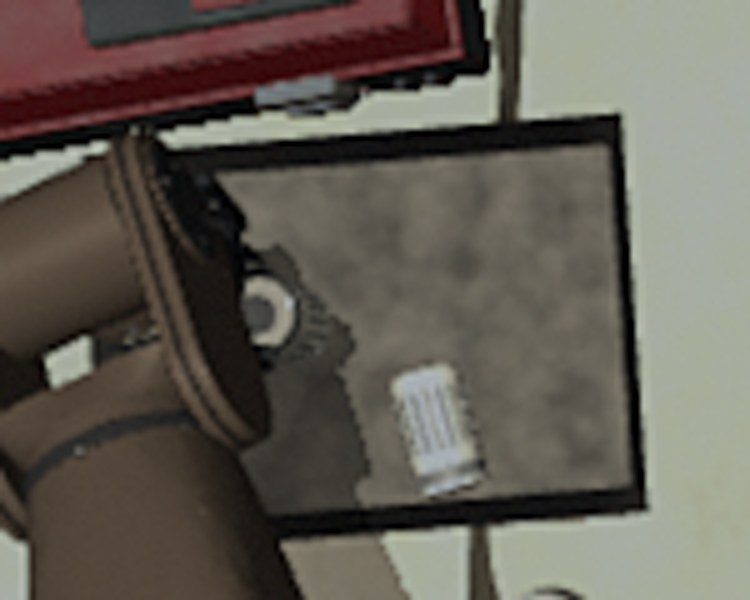

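move_arm(
  linear=[
    [0.008,0,-0.005],
    [0.01,0,-0.01],
    [0.008,0,-0.015],
    [0.003,0,-0.015],
    [0,0,-0.015],
    [0,0,-0.01],
    [0,0,0],
    [0,0,0],
  ],
  twist=[
    [0,-2,-1],
    [0,-2,-1],
    [0,-1.6,-0.7],
    [0,0,0],
    [0,0,0],
    [0,0,0],
    [0,0,0],
    [0,0,0],
  ],
)

```text
time: 47.82
eef_pos: [0.546, 0.3786, 0.1108]
tcp_rot: [0.674, 0.739, -0.011, -0.0]
contact_force: [0.4, 0.6, 0.1]
opening: 0.486
```

```bash
python3 - <<'E'
from h import *
delta([.55,.39,.0815],[0,0,-1],ang(6))
E
```

```text
pos [0.546  0.3786 0.1108] d [ 0.004   0.0114 -0.0293] |d| 0.0317 tw [ 0.89 -0.82  0.76] |tw| 1.4 F [0.4 0.6 0.1] op 0.486 t 47.8167 q [ 0.46  0.4   1.68 -0.01  1.08  0.37]
```

move_arm(
  linear=[
    [0,0.003,-0.008],
    [0,0.003,-0.008],
    [0,0,-0.004],
    [0,0,0],
    [0,0,0],
  ],
  twist=[
    [0.5,-0.8,0],
    [0.4,-0.4,0],
    [0,0,0],
    [0,0,0],
    [0,0,0],
  ],
)

```text
time: 48.23
eef_pos: [0.5475, 0.3835, 0.0925]
tcp_rot: [0.675, 0.738, 0.004, 0.003]
contact_force: [0.4, 1.0, -0.4]
opening: 0.48
```

```bash
python3 - <<'E'
from h import *
delta([.55,.39,.0815],[0,0,-1],ang(6))
E
```

```text
pos [0.5475 0.3835 0.0925] d [ 0.0025  0.0065 -0.011 ] |d| 0.013 tw [-0.11  0.56  0.88] |tw| 1.0 F [ 0.4  1.  -0.4] op 0.48 t 48.2333 q [ 0.46  0.41  1.7  -0.    1.02  0.37]
```

Vertical within 0.6°. Lower the last few mm, checking contact while commanding.

move_arm(
  linear=[
    [0,0,-0.004],
    [0,0,-0.004],
    [0,0,-0.003],
  ],
  twist=[
    [0,0.4,0],
    [0,0,0],
    [0,0,0],
  ],
)

```text
time: 48.48
eef_pos: [0.5492, 0.384, 0.0859]
tcp_rot: [0.674, 0.738, 0.002, 0.001]
contact_force: [-6.0, -5.1, 18.6]
opening: 0.483
```

```bash
python3 - <<'E'
from h import *
delta([.55,.39,.0815],[0,0,-1],ang(6))
E
```

```text
pos [0.5492 0.384  0.0859] d [ 0.0008  0.006  -0.0044] |d| 0.0074 tw [-0.13  0.28  0.83] |tw| 0.9 F [-6.  -5.1 18.6] op 0.483 t 48.4833 q [ 0.46  0.43  1.69 -0.    1.02  0.37]
```

move_arm(
  linear=[
    [0,0,0.0005],
    [0,0,0],
    [0,0,0],
  ],
  twist=[
    [0,0.1,0],
    [0,0,0],
    [0,0,0],
  ],
)

```text
time: 48.73
eef_pos: [0.5504, 0.3846, 0.0882]
tcp_rot: [0.674, 0.738, 0.003, 0.001]
contact_force: [-0.3, -0.6, -1.6]
opening: 0.479
```

move_arm(
  linear=[
    [0,0,0],
    [0,0,0],
    [0,0,0],
    [0,0,0],
    [0,0,0],
  ],
  twist=[
    [0,0,0],
    [0,0,0],
    [0,0,0],
    [0,0,0],
    [0,0,0],
  ],
  grip=0.75,
)

```text
time: 49.15
eef_pos: [0.5505, 0.3848, 0.0877]
tcp_rot: [0.674, 0.738, 0.003, 0.001]
contact_force: [0.1, 0.0, -0.2]
opening: 0.748
```

```bash
python3 - <<'E'
from h import *
delta([.55,.39,.0815],[0,0,-1],ang(6))
s=cam("side");crop(s,170,120,260,220,7,"s37.png")
E
```

```text
pos [0.5505 0.3848 0.0877] d [-0.0005  0.0052 -0.0062] |d| 0.0081 tw [-0.21  0.33  0.82] |tw| 0.9 F [ 0.1  0.  -0.2] op 0.748 t 49.15 q [0.46 0.43 1.69 0.   1.02 0.37]
```

View pics/s37.png

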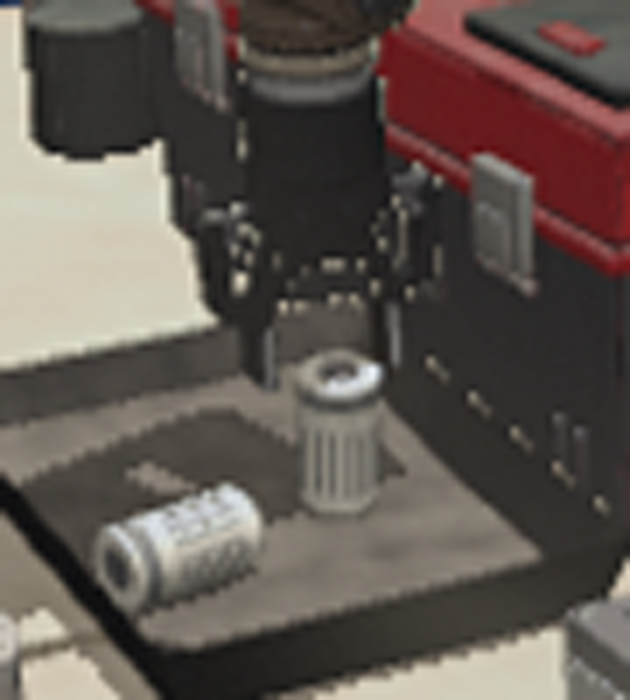

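move_arm(
  linear=[
    [0,0,0.008],
    [0,0,0.02],
    [0,0,0.03],
    [0,0,0.035],
    [0,0,0.035],
    [0,-0.02,0.02],
    [0,-0.035,0],
    [0,-0.036,0],
    [0.005,-0.036,0],
    [0.008,-0.036,0],
    [0.008,-0.036,0],
    [0.008,-0.036,0],
    [0.008,-0.036,0],
    [0.008,-0.036,0],
    [0.008,-0.036,0],
    [0.008,-0.036,0],
    [0.004,-0.025,0],
    [0,-0.01,0],
    [0,0,0],
    [0,0,0],
  ],
  twist=[
    [0,0,0],
    [0,0,0],
    [0,0,0],
    [0,0,0],
    [0,0,0],
    [0,0,0],
    [0,0,0],
    [0,0,0],
    [0,0,0.5],
    [0,0,0.5],
    [0,0,0.5],
    [0,0,0.5],
    [0,0,0.5],
    [0,0,0],
    [0,0,0],
    [0,0,0],
    [0,0,0],
    [0,0,0],
    [0,0,0],
    [0,0,0],
  ],
  grip=0.8,
)

```text
time: 50.87
eef_pos: [0.6127, -0.0476, 0.2589]
tcp_rot: [0.655, 0.755, 0.009, 0.008]
contact_force: [0.8, 0.7, 0.2]
opening: 0.795
```

```bash
python3 - <<'E'
from h import *
delta([.608,-.055,.136],[0,0,-1],ang(9.1))
t=cam("top");crop(t,80,165,280,285,4,"t38.png")
E
```

```text
pos [ 0.6127 -0.0476  0.2589] d [-0.0047 -0.0074 -0.1229] |d| 0.1232 tw [-0.24  1.38  1.  ] |tw| 1.7 F [0.8 0.7 0.2] op 0.795 t 50.8667 q [-0.25  0.13  1.73  0.01  1.27 -0.39]
```

View pics/t38.png

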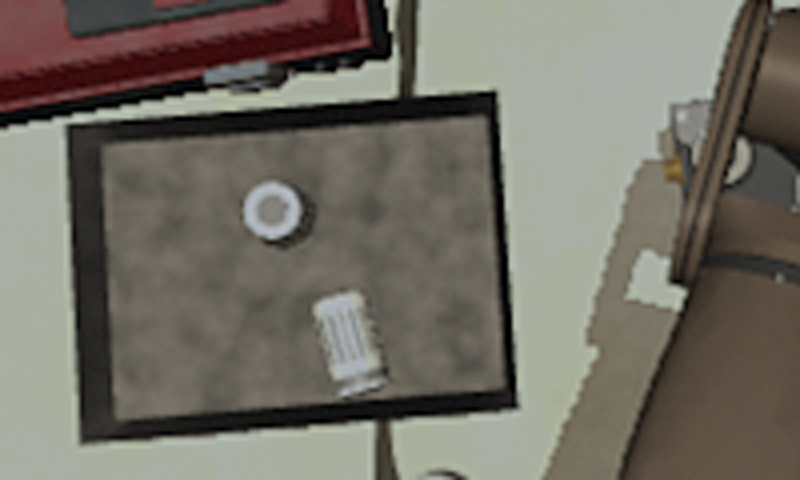

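move_arm(
  linear=[
    [-0.003,-0.004,-0.01],
    [-0.003,-0.004,-0.02],
    [0,0,-0.025],
    [0,0,-0.02],
    [0,0,-0.015],
    [0,0,-0.01],
    [0,0,0],
    [0,0,0],
  ],
  twist=[
    [0,0.8,0.5],
    [0,0.8,0.5],
    [0,0,0],
    [0,0,0],
    [0,0,0],
    [0,0,0],
    [0,0,0],
    [0,0,0],
  ],
)

```text
time: 51.58
eef_pos: [0.6009, -0.0454, 0.1462]
tcp_rot: [0.642, 0.767, -0.002, -0.008]
contact_force: [1.1, -0.4, -0.0]
opening: 0.798
```

```bash
python3 - <<'E'
from h import *
delta([.608,-.055,.136],[0,0,-1],ang(9.1))
E
```

```text
pos [ 0.6009 -0.0454  0.1462] d [ 0.0071 -0.0096 -0.0102] |d| 0.0157 tw [-0.41 -0.91 -1.06] |tw| 1.5 F [ 1.1 -0.4 -0. ] op 0.798 t 51.5833 q [-0.24  0.23  1.82  0.    1.1  -0.42]
```

move_arm(
  linear=[
    [0.004,-0.006,0],
    [0.002,-0.003,-0.003],
    [0,0,-0.005],
    [0,0,0],
    [0,0,0],
  ],
  twist=[
    [-0.2,-0.5,-0.6],
    [-0.2,-0.3,-0.5],
    [0,0,0],
    [0,0,0],
    [0,0,0],
  ],
)

```text
time: 52.0
eef_pos: [0.6038, -0.0531, 0.1399]
tcp_rot: [0.648, 0.761, -0.003, -0.006]
contact_force: [-3.4, 0.7, 1.8]
opening: 0.797
```

```bash
python3 - <<'E'
from h import *
delta([.608,-.055,.136],[0,0,-1],ang(9.1))
E
```

```text
pos [ 0.6038 -0.0531  0.1399] d [ 0.0042 -0.0019 -0.0039] |d| 0.006 tw [-0.15 -0.75 -0.09] |tw| 0.8 F [-3.4  0.7  1.8] op 0.797 t 52.0 q [-0.25  0.24  1.82 -0.    1.09 -0.41]
```

move_arm(
  linear=[
    [0.004,-0.002,-0.003],
    [0.002,0,-0.002],
    [0,0,0],
    [0,0,0],
  ],
  twist=[
    [-0.1,-0.5,0],
    [0,-0.3,0],
    [0,0,0],
    [0,0,0],
  ],
)

```text
time: 52.33
eef_pos: [0.6149, -0.0576, 0.1391]
tcp_rot: [0.649, 0.761, 0.004, 0.007]
contact_force: [0.3, 0.3, 0.1]
opening: 0.798
```

```bash
python3 - <<'E'
from h import *
delta([.608,-.055,.136],[0,0,-1],ang(9.1))
E
```

```text
pos [ 0.6149 -0.0576  0.1391] d [-0.0069  0.0026 -0.0031] |d| 0.0079 tw [0.21 0.89 0.01] |tw| 0.9 F [0.3 0.3 0.1] op 0.798 t 52.3333 q [-0.26  0.25  1.81  0.    1.06 -0.42]
```

move_arm(
  linear=[
    [-0.003,0.001,-0.002],
    [-0.002,0.001,-0.002],
    [0,0,0],
    [0,0,0],
  ],
  twist=[
    [0.1,0.3,0],
    [0,0.2,0],
    [0,0,0],
    [0,0,0],
  ],
)

```text
time: 52.67
eef_pos: [0.6137, -0.0573, 0.1378]
tcp_rot: [0.649, 0.76, 0.004, 0.009]
contact_force: [-0.9, -0.3, 1.7]
opening: 0.802
```

```bash
python3 - <<'E'
from h import *
delta([.608,-.055,.136],[0,0,-1],ang(9.1))
E
```

```text
pos [ 0.6137 -0.0573  0.1378] d [-0.0057  0.0023 -0.0018] |d| 0.0064 tw [0.32 1.05 0.1 ] |tw| 1.1 F [-0.9 -0.3  1.7] op 0.802 t 52.6667 q [-0.26  0.25  1.82 -0.    1.06 -0.41]
```

move_arm(
  linear=[
    [-0.005,0.002,-0.002],
    [-0.003,0.001,0],
    [0,0,0],
    [0,0,0],
  ],
  twist=[
    [0.2,0.7,0],
    [0.1,0.4,0],
    [0,0,0],
    [0,0,0],
  ],
)

```text
time: 53.0
eef_pos: [0.6082, -0.0562, 0.1382]
tcp_rot: [0.65, 0.76, 0.001, 0.004]
contact_force: [1.3, -1.9, 2.0]
opening: 0.798
```

```bash
python3 - <<'E'
from h import *
delta([.608,-.055,.136],[0,0,-1],ang(9.1))
E
```

```text
pos [ 0.6082 -0.0562  0.1382] d [-0.0002  0.0012 -0.0022] |d| 0.0025 tw [0.27 0.43 0.18] |tw| 0.5 F [ 1.3 -1.9  2. ] op 0.798 t 53.0 q [-0.26  0.24  1.82 -0.    1.07 -0.41]
```

Good. Close and lift.

move_arm(
  linear=[
    [0,0,-0.002],
    [0,0,0],
    [0,0,0],
    [0,0,0],
    [0,0,0],
    [0,0,0],
    [0,0,0],
  ],
  twist=[
    [0.1,0.3,0],
    [0,0,0],
    [0,0,0],
    [0,0,0],
    [0,0,0],
    [0,0,0],
    [0,0,0],
  ],
  grip=0.0,
)

```text
time: 53.58
eef_pos: [0.6078, -0.0548, 0.1354]
tcp_rot: [0.649, 0.761, -0.0, 0.001]
contact_force: [2.7, -0.6, 1.7]
opening: 0.485
```

move_arm(
  linear=[
    [0,0,0.01],
    [0,0,0.025],
    [0,0,0.035],
    [0,0,0.035],
    [0,0,0.01],
    [0,0,0],
  ],
  twist=[
    [0,0,0],
    [0,0,0],
    [0,0,0],
    [0,0,0],
    [0,0,0],
    [0,0,0],
  ],
)

```text
time: 54.08
eef_pos: [0.6034, -0.0523, 0.2447]
tcp_rot: [0.649, 0.76, -0.001, -0.006]
contact_force: [1.0, 0.1, -1.4]
opening: 0.483
```

```bash
python3 - <<'E'
from h import *
delta([.55,.315,.22],[0,0,-1],ang(6))
s=cam("side");crop(s,150,110,350,280,4,"s39.png")
E
```

```text
pos [ 0.6034 -0.0523  0.2447] d [-0.0534  0.3673 -0.0247] |d| 0.372 tw [-0.35 -0.64 -2.99] |tw| 3.1 F [ 1.   0.1 -1.4] op 0.483 t 54.0833 q [-0.25  0.14  1.74  0.    1.28 -0.41]
```

View pics/s39.png

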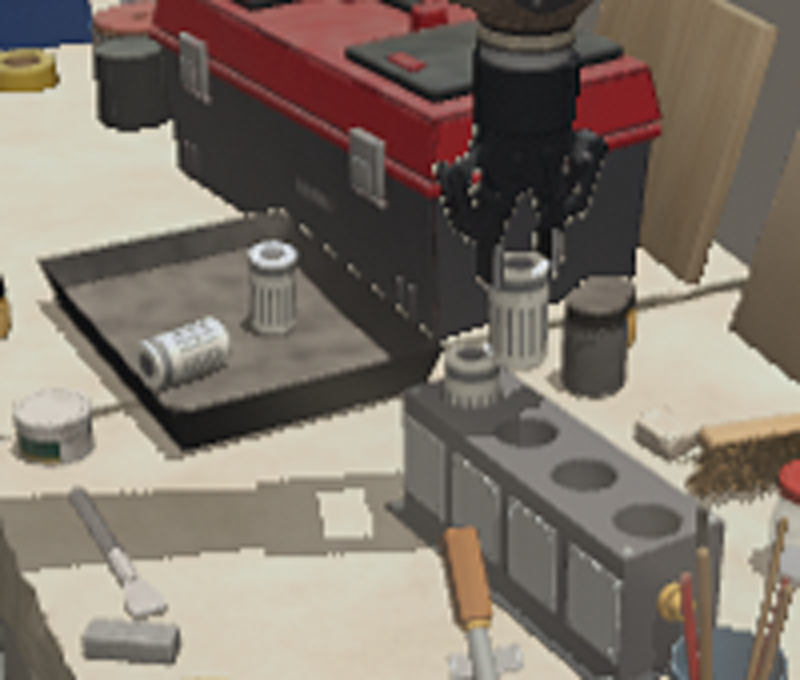

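move_arm(
  linear=[
    [-0.006,0.02,0.005],
    [-0.008,0.034,0.003],
    [-0.008,0.036,0],
    [-0.008,0.036,0],
    [-0.006,0.036,0],
    [-0.004,0.036,0],
    [0,0.036,0],
    [0,0.036,0],
    [0,0.036,0],
    [0,0.03,0],
    [0,0.015,0],
    [0,0,0],
    [0,0,0],
  ],
  twist=[
    [0,0,-0.5],
    [0,0,-0.5],
    [0,0,-0.5],
    [0,0,-0.5],
    [0,0,-0.5],
    [0,0,0],
    [0,0,0],
    [0,0,0],
    [0,0,0],
    [0,0,0],
    [0,0,0],
    [0,0,0],
    [0,0,0],
  ],
)

```text
time: 55.22
eef_pos: [0.536, 0.3107, 0.2083]
tcp_rot: [0.668, 0.743, -0.03, -0.031]
contact_force: [0.4, -0.0, -0.6]
opening: 0.483
```

```bash
python3 - <<'E'
from h import *
delta([.55,.31,.09],[0,0,-1],ang(6))
t=cam("top");crop(t,80,165,230,285,5,"t40.png")
E
```

```text
pos [0.536  0.3107 0.2083] d [ 0.014  -0.0007 -0.1183] |d| 0.1192 tw [ 0.14 -4.93 -0.07] |tw| 4.9 F [ 0.4 -0.  -0.6] op 0.483 t 55.2167 q [0.35 0.23 1.7  0.03 1.29 0.24]
```

View pics/t40.png

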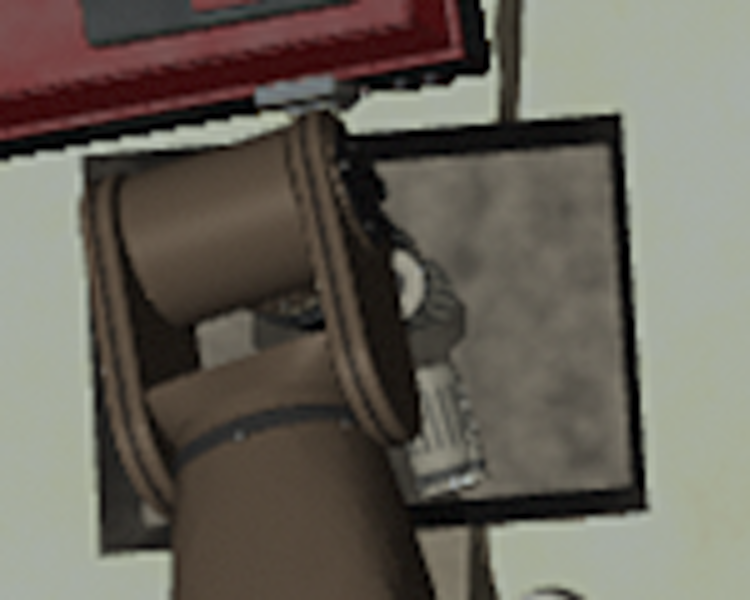

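move_arm(
  linear=[
    [0.007,0,-0.005],
    [0.009,0,-0.01],
    [0.007,0,-0.015],
    [0.002,0,-0.015],
    [0,0,-0.02],
    [0,0,-0.015],
    [0,0,0],
    [0,0,0],
  ],
  twist=[
    [0,-1.7,0],
    [0,-1.7,0],
    [0,-1.4,0],
    [0,0,0],
    [0,0,0],
    [0,0,0],
    [0,0,0],
    [0,0,0],
  ],
)

```text
time: 55.93
eef_pos: [0.5594, 0.297, 0.1176]
tcp_rot: [0.674, 0.739, -0.008, -0.001]
contact_force: [0.4, -0.8, 0.0]
opening: 0.486
```

```bash
python3 - <<'E'
from h import *
delta([.56,.31,.09],[0,0,-1],ang(6))
E
```

```text
pos [0.5594 0.297  0.1176] d [ 0.0006  0.013  -0.0276] |d| 0.0305 tw [ 0.57 -0.7   0.69] |tw| 1.1 F [ 0.4 -0.8  0. ] op 0.486 t 55.9333 q [ 0.33  0.33  1.76 -0.01  1.07  0.24]
```

move_arm(
  linear=[
    [0,0.005,-0.007],
    [0,0.004,-0.009],
    [0,0,-0.006],
    [0,0,0],
    [0,0,0],
  ],
  twist=[
    [0.3,-0.7,0],
    [0.3,-0.4,0],
    [0,0,0],
    [0,0,0],
    [0,0,0],
  ],
)

```text
time: 56.35
eef_pos: [0.5607, 0.3053, 0.0961]
tcp_rot: [0.675, 0.738, 0.005, 0.003]
contact_force: [0.8, -0.1, -1.5]
opening: 0.483
```

```bash
python3 - <<'E'
from h import *
delta([.56,.31,.086],[0,0,-1],ang(6))
E
```

```text
pos [0.5607 0.3053 0.0961] d [-0.0007  0.0047 -0.0101] |d| 0.0112 tw [-0.14  0.67  0.85] |tw| 1.1 F [ 0.8 -0.1 -1.5] op 0.483 t 56.35 q [ 0.34  0.35  1.78 -0.    1.    0.25]
```

move_arm(
  linear=[
    [0,0,-0.004],
    [0,0,-0.004],
    [0,0,-0.003],
  ],
  twist=[
    [0,0.5,0],
    [0,0.2,0],
    [0,0,0],
  ],
)

```text
time: 56.6
eef_pos: [0.5619, 0.3062, 0.0864]
tcp_rot: [0.674, 0.738, 0.002, -0.001]
contact_force: [0.1, -0.4, -0.0]
opening: 0.483
```

```bash
python3 - <<'E'
from h import *
delta([.56,.31,.086],[0,0,-1],ang(6))
E
```

```text
pos [0.5619 0.3062 0.0864] d [-0.0019  0.0038 -0.0004] |d| 0.0043 tw [-0.21  0.11  0.8 ] |tw| 0.8 F [ 0.1 -0.4 -0. ] op 0.483 t 56.6 q [0.34 0.37 1.77 0.   1.   0.25]
```

move_arm(
  linear=[
    [0,0,-0.003],
    [0,0,-0.003],
  ],
  twist=[
    [0,0,0],
    [0,0,0],
  ],
)

```text
time: 56.77
eef_pos: [0.5626, 0.3069, 0.0825]
tcp_rot: [0.674, 0.738, 0.002, -0.001]
contact_force: [-6.3, -1.5, 19.4]
opening: 0.485
```

```bash
python3 - <<'E'
from h import *
delta([.56,.31,.086],[0,0,-1],ang(6))
E
```

```text
pos [0.5626 0.3069 0.0825] d [-0.0026  0.0031  0.0035] |d| 0.0053 tw [-0.28  0.11  0.83] |tw| 0.9 F [-6.3 -1.5 19.4] op 0.485 t 56.7667 q [0.34 0.38 1.77 0.   0.99 0.25]
```

move_arm(
  linear=[
    [0,0,0.0005],
    [0,0,0],
    [0,0,0],
  ],
  twist=[
    [0,0,0],
    [0,0,0],
    [0,0,0],
  ],
)

```text
time: 57.02
eef_pos: [0.5636, 0.3075, 0.0844]
tcp_rot: [0.674, 0.738, 0.003, -0.001]
contact_force: [0.4, -0.4, -0.1]
opening: 0.481
```

move_arm(
  linear=[
    [0,0,0],
    [0,0,0],
    [0,0,0],
    [0,0,0],
    [0,0,0],
  ],
  twist=[
    [0,0,0],
    [0,0,0],
    [0,0,0],
    [0,0,0],
    [0,0,0],
  ],
  grip=0.75,
)

```text
time: 57.43
eef_pos: [0.5635, 0.3073, 0.0837]
tcp_rot: [0.674, 0.738, 0.003, -0.0]
contact_force: [-1.1, -0.8, 0.5]
opening: 0.748
```

move_arm(
  linear=[
    [0,0,0.008],
    [0,0,0.02],
    [0,0,0.03],
    [0,0,0.035],
    [0,0,0.035],
    [0,-0.02,0.02],
    [0,-0.035,0],
    [0.005,-0.036,0],
    [0.007,-0.036,0],
    [0.007,-0.036,0],
    [0.007,-0.036,0],
    [0.005,-0.036,0],
    [0,-0.025,0],
    [0,-0.01,0],
    [0,0,0],
    [0,0,0],
  ],
  twist=[
    [0,0,0],
    [0,0,0],
    [0,0,0],
    [0,0,0],
    [0,0,0],
    [0,0,0],
    [0,0,0],
    [0,0,0],
    [0,0,0.5],
    [0,0,0.5],
    [0,0,0.5],
    [0,0,0.5],
    [0,0,0.5],
    [0,0,0],
    [0,0,0],
    [0,0,0],
  ],
  grip=0.8,
)

```text
time: 58.77
eef_pos: [0.5921, 0.0263, 0.2509]
tcp_rot: [0.656, 0.755, 0.007, 0.005]
contact_force: [-1.3, 0.1, -0.0]
opening: 0.798
```

```bash
python3 - <<'E'
from h import *
delta([.596,.0186,.136],[0,0,-1],ang(9.1))
t=cam("top");crop(t,80,165,280,285,4,"t41.png")
s=cam("side");crop(s,150,110,350,280,4,"s41.png")
E
```

```text
pos [0.5921 0.0263 0.2509] d [ 0.0039 -0.0077 -0.1149] |d| 0.1153 tw [-0.29  0.95  1.06] |tw| 1.5 F [-1.3  0.1 -0. ] op 0.798 t 58.7667 q [-0.13  0.09  1.78  0.01  1.25 -0.27]
```

View pics/t41.png

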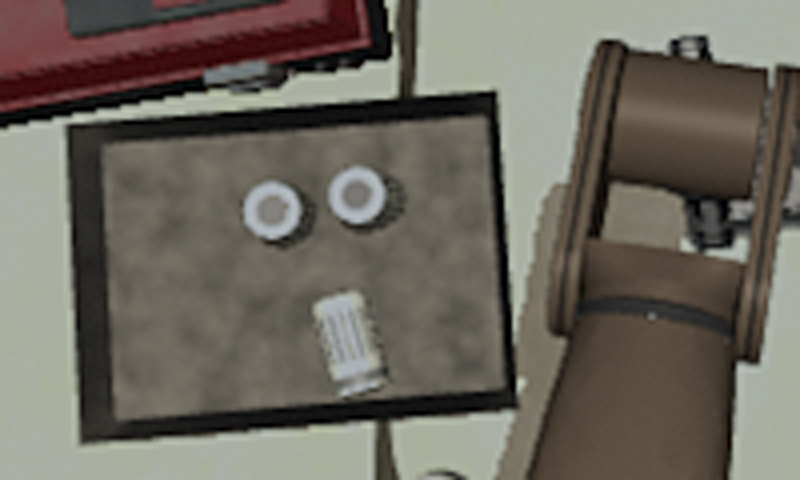

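View pics/s41.png

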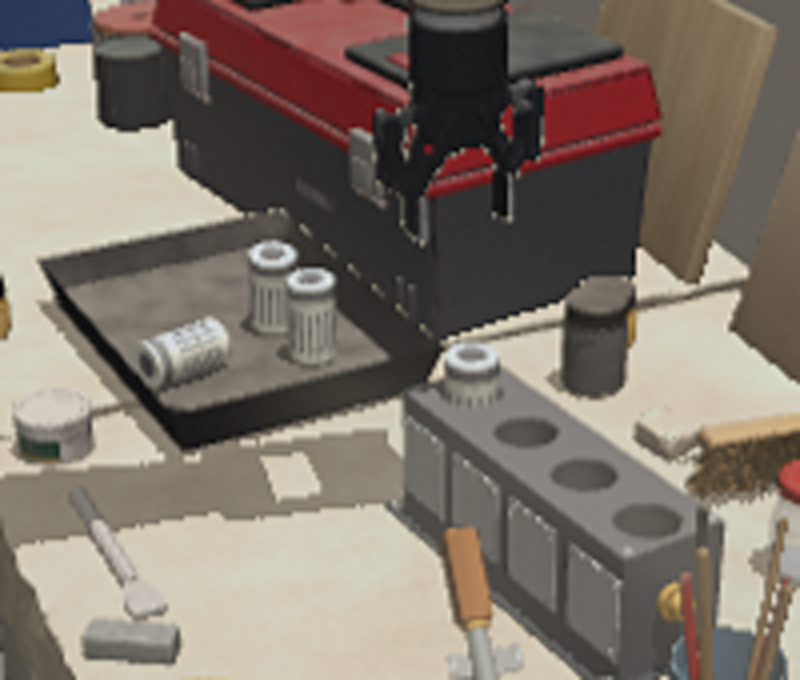

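Now cartridge 1.

move_arm(
  linear=[
    [0.002,-0.005,-0.01],
    [0.001,-0.004,-0.02],
    [0,-0.002,-0.025],
    [0,0,-0.02],
    [0,0,-0.015],
    [0,0,-0.008],
    [0,0,0],
    [0,0,0],
  ],
  twist=[
    [0,0.5,0.5],
    [0,0.4,0.4],
    [0,0,0],
    [0,0,0],
    [0,0,0],
    [0,0,0],
    [0,0,0],
    [0,0,0],
  ],
)

```text
time: 59.53
eef_pos: [0.5958, 0.0248, 0.1468]
tcp_rot: [0.642, 0.767, 0.002, -0.001]
contact_force: [0.6, -3.3, 1.7]
opening: 0.802
```

```bash
python3 - <<'E'
from h import *
delta([.596,.0186,.136],[0,0,-1],ang(9.1))
E
```

```text
pos [0.5958 0.0248 0.1468] d [ 0.0002 -0.0062 -0.0108] |d| 0.0125 tw [-0.24  0.11 -0.99] |tw| 1.0 F [ 0.6 -3.3  1.7] op 0.802 t 59.5333 q [-0.13  0.21  1.85  0.01  1.08 -0.31]
```

move_arm(
  linear=[
    [0,-0.004,-0.002],
    [0,-0.003,-0.005],
    [0,0,-0.005],
    [0,0,-0.002],
    [0,0,0],
  ],
  twist=[
    [0,0,-0.5],
    [0,0,-0.3],
    [0,0,0],
    [0,0,0],
    [0,0,0],
  ],
)

```text
time: 59.95
eef_pos: [0.598, 0.0178, 0.1362]
tcp_rot: [0.647, 0.762, 0.004, 0.002]
contact_force: [-0.2, -0.7, 1.0]
opening: 0.803
```

```bash
python3 - <<'E'
from h import *
delta([.596,.0186,.136],[0,0,-1],ang(9.1))
s=cam("side");crop(s,230,130,330,240,7,"s42.png")
E
```

```text
pos [0.598  0.0178 0.1362] d [-0.002   0.0008 -0.0002] |d| 0.0022 tw [-0.24  0.45 -0.2 ] |tw| 0.5 F [-0.2 -0.7  1. ] op 0.803 t 59.95 q [-0.14  0.22  1.86  0.01  1.06 -0.31]
```

View pics/s42.png

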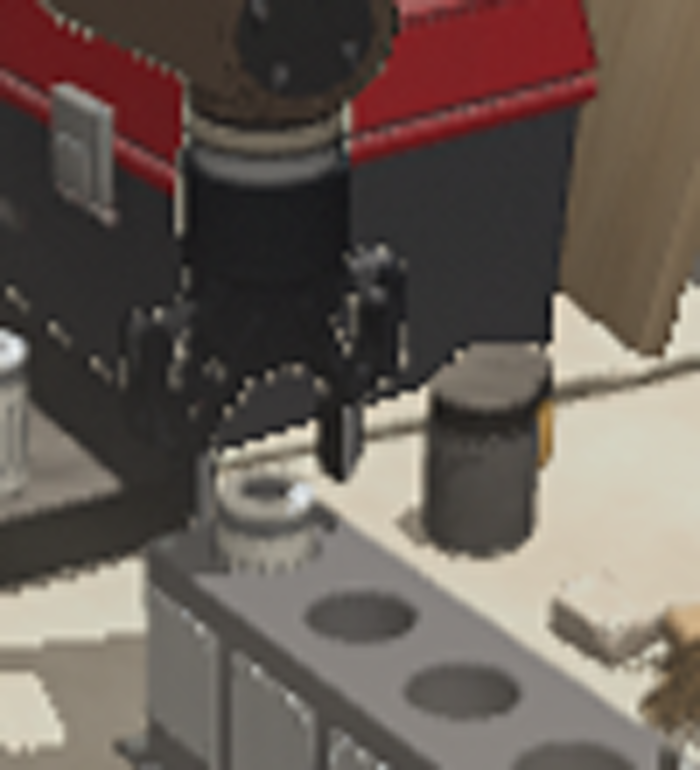

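move_arm(
  linear=[
    [-0.001,0,-0.001],
    [0,0,0],
    [0,0,0],
    [0,0,0],
    [0,0,0],
    [0,0,0],
    [0,0,0],
  ],
  twist=[
    [-0.1,0.3,0],
    [0,0,0],
    [0,0,0],
    [0,0,0],
    [0,0,0],
    [0,0,0],
    [0,0,0],
  ],
  grip=0.0,
)

```text
time: 60.58
eef_pos: [0.5985, 0.0178, 0.1373]
tcp_rot: [0.647, 0.762, 0.003, 0.002]
contact_force: [1.0, -0.5, 1.3]
opening: 0.48
```

move_arm(
  linear=[
    [0,0,0.01],
    [0,0,0.025],
    [0,0,0.035],
    [0,0,0.035],
    [0,0,0.01],
    [0,0,0],
  ],
  twist=[
    [0,0,0],
    [0,0,0],
    [0,0,0],
    [0,0,0],
    [0,0,0],
    [0,0,0],
  ],
)

```text
time: 61.08
eef_pos: [0.5967, 0.019, 0.2514]
tcp_rot: [0.648, 0.762, 0.004, 0.0]
contact_force: [0.1, 0.3, -1.7]
opening: 0.481
```

```bash
python3 - <<'E'
from h import *
delta([.56,.24,.22],[0,0,-1],ang(6))
s=cam("side");crop(s,150,110,350,280,4,"s43.png");t=cam("top");crop(t,80,165,280,285,4,"t43.png")
P=cloud(t);x,y,z=P[...,0],P[...,1],P[...,2];hsv=cv2.cvtColor(t["img"],cv2.COLOR_BGR2HSV)
m=(z>.075)&(z<.11)&(x>.45)&(x<.62)&(y>.2)&(y<.5);n,l,st,ce=cv2.connectedComponentsWithStats(m.astype(np.uint8))
for i in range(1,n):
    if st[i,4]>20:print(P[l==i].mean(0),st[i,4])
E
```

```text
pos [0.5967 0.019  0.2514] d [-0.0367  0.221  -0.0314] |d| 0.2262 tw [-0.28  0.29 -3.27] |tw| 3.3 F [ 0.1  0.3 -1.7] op 0.481 t 61.0833 q [-0.14  0.1   1.77  0.01  1.27 -0.3 ]
[0.56367561 0.30808179 0.08874409] 164
[0.55044945 0.37559911 0.08894658] 161
```

View pics/s43.png

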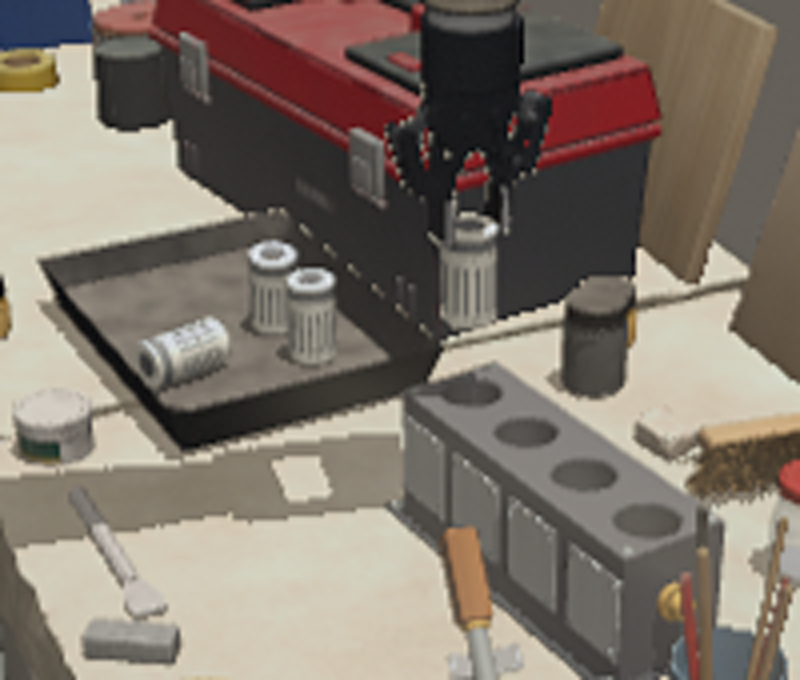

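View pics/t43.png

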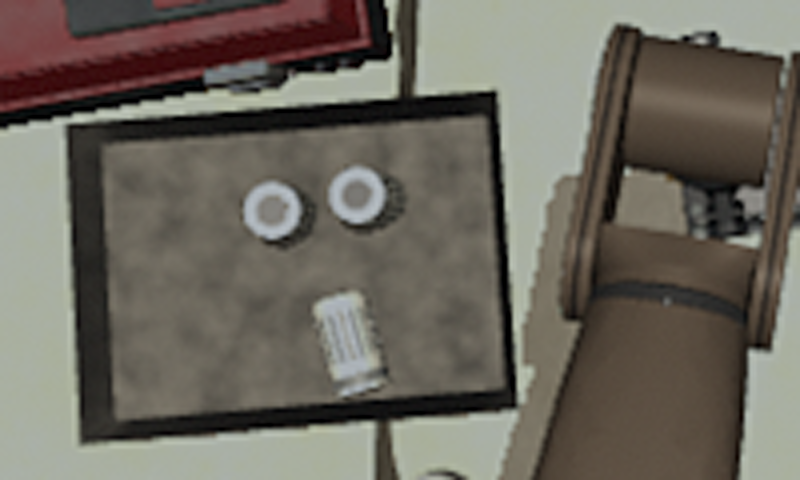

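move_arm(
  linear=[
    [-0.005,0.02,0],
    [-0.008,0.034,0],
    [-0.008,0.036,0],
    [-0.006,0.036,0],
    [-0.003,0.036,0],
    [0,0.03,0],
    [0,0.015,0],
    [0,0,0],
    [0,0,0],
  ],
  twist=[
    [0,0,-0.6],
    [0,0,-0.6],
    [0,0,-0.6],
    [0,0,-0.6],
    [0,0,-0.6],
    [0,0,0],
    [0,0,0],
    [0,0,0],
    [0,0,0],
  ],
)

```text
time: 61.93
eef_pos: [0.5502, 0.2314, 0.2188]
tcp_rot: [0.67, 0.742, -0.015, -0.016]
contact_force: [0.4, 0.1, -1.3]
opening: 0.483
```

```bash
python3 - <<'E'
from h import *
delta([.56,.248,.09],[0,0,-1],ang(6))
E
```

```text
pos [0.5502 0.2314 0.2188] d [ 0.0098  0.0166 -0.1288] |d| 0.1302 tw [ 0.03 -2.55  0.17] |tw| 2.6 F [ 0.4  0.1 -1.3] op 0.483 t 61.9333 q [0.22 0.16 1.77 0.01 1.26 0.12]
```

move_arm(
  linear=[
    [0.004,0.008,-0.005],
    [0.004,0.008,-0.01],
    [0.002,0.004,-0.015],
    [0,0,-0.02],
    [0,0,-0.02],
    [0,0,-0.015],
    [0,0,0],
    [0,0,0],
  ],
  twist=[
    [0,-1,0],
    [0,-1,0],
    [0,-0.5,0],
    [0,0,0],
    [0,0,0],
    [0,0,0],
    [0,0,0],
    [0,0,0],
  ],
)

```text
time: 62.6
eef_pos: [0.5553, 0.2413, 0.1175]
tcp_rot: [0.673, 0.739, -0.01, -0.004]
contact_force: [-0.2, 1.4, -1.2]
opening: 0.479
```

```bash
python3 - <<'E'
from h import *
delta([.56,.248,.09],[0,0,-1],ang(6))
E
```

```text
pos [0.5553 0.2413 0.1175] d [ 0.0047  0.0067 -0.0275] |d| 0.0287 tw [ 0.52 -1.09  0.64] |tw| 1.4 F [-0.2  1.4 -1.2] op 0.479 t 62.6 q [ 0.24  0.27  1.83 -0.    1.06  0.15]
```

move_arm(
  linear=[
    [0.001,0.003,-0.007],
    [0,0.003,-0.009],
    [0,0,-0.006],
    [0,0,0],
    [0,0,0],
  ],
  twist=[
    [0.3,-0.8,0],
    [0.2,-0.4,0],
    [0,0,0],
    [0,0,0],
    [0,0,0],
  ],
)

```text
time: 63.02
eef_pos: [0.5574, 0.2445, 0.0955]
tcp_rot: [0.675, 0.738, 0.001, 0.001]
contact_force: [0.2, -0.0, -1.0]
opening: 0.481
```

```bash
python3 - <<'E'
from h import *
delta([.56,.248,.086],[0,0,-1],ang(6))
s=cam("side");crop(s,170,120,270,220,7,"s44.png")
E
```

```text
pos [0.5574 0.2445 0.0955] d [ 0.0026  0.0035 -0.0095] |d| 0.0104 tw [0.03 0.17 0.85] |tw| 0.9 F [ 0.2 -0.  -1. ] op 0.481 t 63.0167 q [ 0.25  0.3   1.85 -0.    1.    0.16]
```

View pics/s44.png

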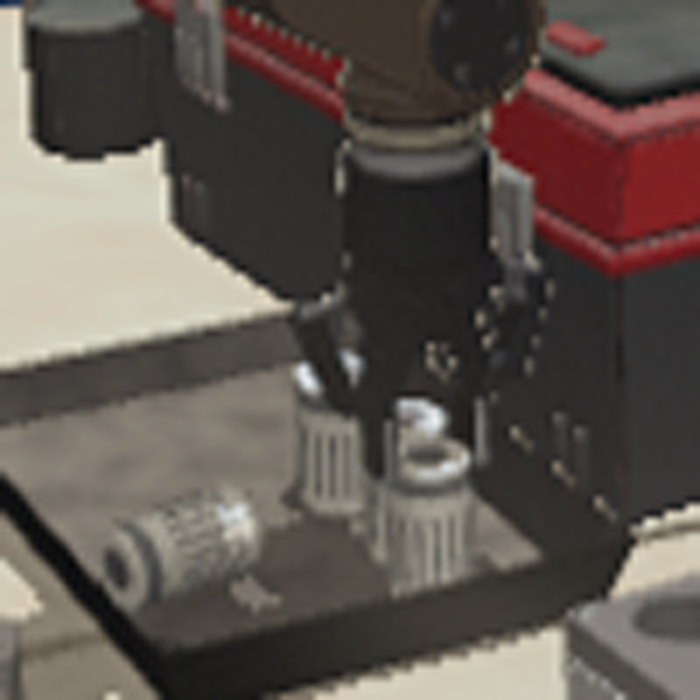

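move_arm(
  linear=[
    [0,0,-0.004],
    [0,0,-0.004],
    [0,0,-0.004],
    [0,0,-0.002],
  ],
  twist=[
    [0,0.2,0],
    [0,0,0],
    [0,0,0],
    [0,0,0],
  ],
)

```text
time: 63.4
eef_pos: [0.5596, 0.2457, 0.0874]
tcp_rot: [0.675, 0.738, 0.001, 0.0]
contact_force: [-6.4, -1.3, 11.4]
opening: 0.478
```

```bash
python3 - <<'E'
from h import *
delta([.56,.248,.086],[0,0,-1],ang(6))
E
```

```text
pos [0.5596 0.2457 0.0874] d [ 0.0004  0.0023 -0.0014] |d| 0.0027 tw [-0.07  0.1   0.85] |tw| 0.9 F [-6.4 -1.3 11.4] op 0.478 t 63.4 q [0.25 0.31 1.84 0.   0.98 0.16]
```

move_arm(
  linear=[
    [0,0,0.0005],
    [0,0,0],
    [0,0,0],
  ],
  twist=[
    [0,0,0],
    [0,0,0],
    [0,0,0],
  ],
)

```text
time: 63.65
eef_pos: [0.5605, 0.2462, 0.0892]
tcp_rot: [0.674, 0.738, 0.002, 0.001]
contact_force: [0.5, -0.1, -1.3]
opening: 0.479
```

move_arm(
  linear=[
    [0,0,0],
    [0,0,0],
    [0,0,0],
    [0,0,0],
    [0,0,0],
  ],
  twist=[
    [0,0,0],
    [0,0,0],
    [0,0,0],
    [0,0,0],
    [0,0,0],
  ],
  grip=0.75,
)

```text
time: 64.07
eef_pos: [0.561, 0.2462, 0.089]
tcp_rot: [0.674, 0.738, 0.003, 0.001]
contact_force: [0.1, -0.8, -0.7]
opening: 0.745
```

move_arm(
  linear=[
    [0,0,0.008],
    [0,0,0.02],
    [0,0,0.03],
    [0,0,0.035],
    [0,0,0.035],
    [0,-0.02,0.035],
    [0,-0.03,0.02],
    [-0.005,-0.036,0],
    [-0.005,-0.036,0],
    [-0.005,-0.02,0],
    [0,0,0],
    [0,0,0],
  ],
  twist=[
    [0,0,0],
    [0,0,0],
    [0,0,0],
    [0,0,0],
    [0,0,0],
    [0,0,0],
    [0,0,0],
    [0,0,0],
    [0,0,0],
    [0,0,0],
    [0,0,0],
    [0,0,0],
  ],
)

```text
time: 65.07
eef_pos: [0.542, 0.0986, 0.2893]
tcp_rot: [0.673, 0.739, 0.004, 0.005]
contact_force: [1.0, -0.5, -0.6]
opening: 0.752
```

```bash
python3 - <<'E'
from h import *
s=cam("side");cv2.imwrite("pics/side45.png",s["img"]);crop(s,150,110,350,280,4,"s45.png");t=cam("top");crop(t,80,165,400,300,2.5,"t45.png")
crop(s,220,220,330,350,5,"s46.png")
print(get_state()["eef_pos"],get_state()["time"])
for c in(t,s):
    P=cloud(c);hsv=cv2.cvtColor(c["img"],cv2.COLOR_BGR2HSV);d=ang(82.15);E0=np.array([.4587,-.2622,.1774]);a=np.array([d[0],d[1],1])/2**.5;n=np.array([-d[0],-d[1],1])/2**.5
    m=(hsv[...,0]>3)&(hsv[...,0]<18)&(hsv[...,1]>110)&(P[...,0]>.4)&(P[...,0]<.5)&(P[...,1]>-.34)&(P[...,1]<-.22)&(P[...,2]>.08)
    r=P[m]-E0;print(c["n"],m.sum(),"along",np.percentile(r@a,[1,50,99]).round(4),"normal",np.percentile(r@n,[5,50,95]).round(4))
E
```

```text
[0.54204713 0.09969947 0.28871025] 65.1667
top 116 along [-0.0532 -0.0099  0.0072] normal [-0.0087  0.0064  0.009 ]
side 179 along [-0.0544 -0.0262  0.0027] normal [0.0035 0.0077 0.0112]
```

View pics/s45.png

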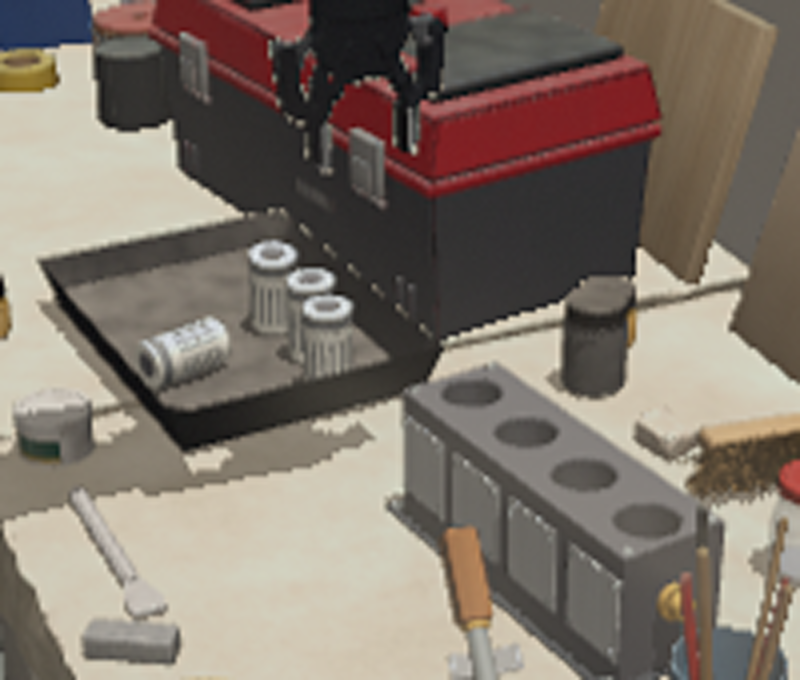

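View pics/t45.png

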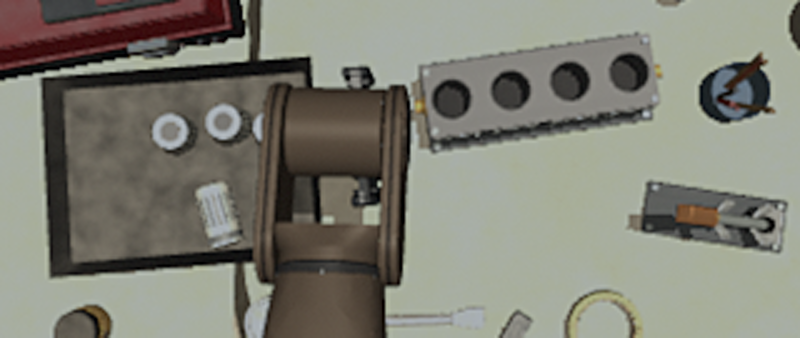

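View pics/s46.png

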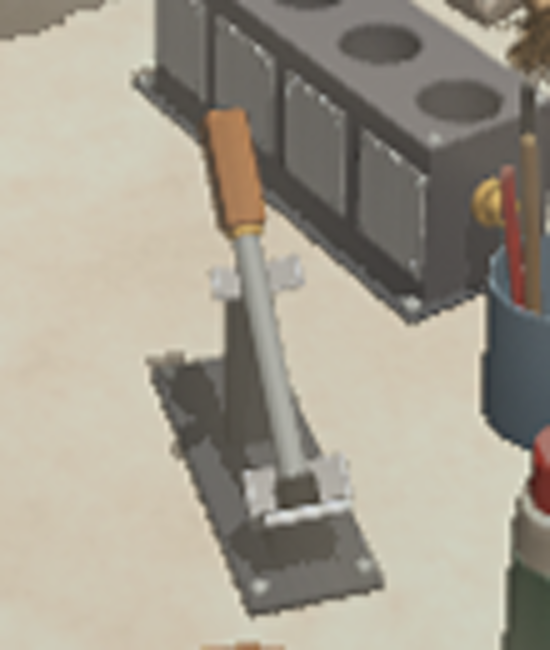

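```bash
python3 - <<'E'
from plant import *
print(sign_off())
E
```

```text
the job is handed in; nothing more can be done
None
```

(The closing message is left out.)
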